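# Secure a specimen jar in its display mount

### The job

Push the glass specimen jar along the mount's plate, upright, until it is fully home against both faces of the V. Then take the slot key from its stand, set it squarely in the slot of the brass screw on the sloping face and turn the screw clockwise to its stop so that its arm lies across in front of the jar's stopper (turn it only with the key, not with the hand or arm). Finally put the key back upright in its stand, leaving the jar home and the other things where they are.

Things in the scene. Friction and masses are not known exactly. Their poses are not given: they have to be found in the camera images.
- mount: Fixed mount: dark wooden plate 220 x 220 x 10 mm; origin at the centre of its underside on the bench, x away from its front edge (nearer the robot), y left, z up. On it a 50 mm high 90-degree V of two aluminium faces (44 mm long, 14 mm thick) opening towards -x, and to the V's right (-y) a grey console 58 mm wide, up to 89 mm high, with a face sloping down towards -x that bears the screw.
- lockface: The console's sloping face: origin where the screw's axis meets it, at x = 18, y = -47, z = 70 mm of the mount; z is the face's normal, tilted 37 degrees (0.65 rad) from vertical towards the mount's -x; y as the mount's y; x up the slope.
- mount_home (a point): Point on the plate's top (10 mm above the bench) under the jar's axis when the jar touches both faces of the V; at x = 35, y = 35 mm of the mount; axes as the mount's. The V's faces lie 30 mm from it, at 45 degrees either side of +x. A jar pushed off-line can stick on one face and need a second push.
- jar: Loose glass jar, about 0.25 to 0.4 kg, on the mount's plate in front of the V: body 60 mm diameter, 55 mm high, on it a stopper knob 24 mm diameter, 22 mm high (77 mm in all); violet mineral inside. Origin at the centre of its underside, z up. It starts 60 to 90 mm in front (-x of the mount) of its home, up to 12 mm to either side. It may tip if pushed above mid-height.
- clip (a joint): Captive screw's angle (rad): 0 with its arm pointing down the slope (open); grows as it is turned clockwise seen looking down on its head, to the stop at 1.45 where the arm points level along the mount's +y, about 5 mm in front of the stopper. Starts at 0 to 0.25. Stays where it is left; needs about 0.06 N m to turn (up to 0.1); does not rise or sink.
- clip_slot (a point): Centre of the slot's floor, on the screw's axis, 12 mm above the sloping face; x along the slot towards the arm's tip, z out along the axis; turns with the screw. Brass head 36 mm diameter; slot between two cheeks 30 mm long, 9 mm high, open-ended, 8.7 mm wide at the floor, flared to 13 mm at the mouth. Flat arm: tip 75 mm from the axis, 10 mm wide, 3.5 to 8.5 mm above the face.
- key: Loose slot key, 0.15 kg, 118 mm long, upright in its stand, blade down. Origin at the middle of the blade's lower edge; z up the key, x along the blade's width, y across its thickness. Steel blade 22 mm wide (x), 5 mm thick (y), 16 mm long; shaft 12 mm diameter; round collar 52 mm diameter at z = 62 to 68 mm; wooden handle block z = 68 to 118 mm, 38 mm wide (x), 26 mm thick (y).
- key_handle (a point): Centre of the key's handle block, 93 mm above the blade's lower edge; axes as the key's.
- stand: Fixed key stand, a light wooden block 64 x 64 mm on a 90 x 90 mm foot, 75 mm high, with a 32 x 32 mm square well from its top down to 12 mm above the bench, in which the blade hangs with the collar resting on the block's top. Origin at the centre of its underside, z up.
- stand_seat (a point): Where the key's origin is when the key hangs in the middle of the stand: on the stand's axis, 13 mm above the bench.
- magnifier: Bystander: black magnifying glass on a round foot, 190 mm high, foot 90 mm diameter, origin under the foot. It may stand on the left or the right; the key stand is on the other side.
- flask: Bystander: round glass flask with a brass stopcock, 120 mm diameter, 200 mm high, origin under it.
- vial_a: Bystander: corked glass vial 24 mm diameter, 57 mm high, standing on the front right corner of the mount's plate, origin under it.
- vial_b: Bystander: another such vial, on the bench.
- vial_c: Bystander: another such vial, on the bench.
- cardblock: Bystander: block of paper cards 75 x 100 x 30 mm, origin under it.
- brush: Bystander: flat dusting brush 180 mm long lying on the bench, origin at the middle of its underside.
Not all that is in view belongs to the job. Several things have the shape of the jar; the one meant has the colours described above.

How it is judged:
By the outcome, as a careful person would: the job done as asked, in the order asked, and still so for the second after the job is handed in, with the robot touching nothing.
It also fails if it takes over 72 s, if anything falls off the work surface, if the arm or the gripper's body presses on something with over 40 N, if the wrist force passes 120 N, or if a joint passes its speed limit or range.

### The arm

A 6-joint arm with a two-finger parallel gripper is mounted at the origin on the work surface. World frame = base frame: x ahead of the robot, y to its left, z up, the work surface at z = 0. Lengths are in mm, angles in rad, forces in N, time in s.
With the tool pointing down it reaches from about 275 to 1000 mm from the base axis. Payload 8.4 kg.
Tool frame: the origin (TCP) lies midway between the tips of the shut fingers; the grasp point (between the pads) lies 19 mm behind it; z points along the fingers, x is the direction in which the jaws open and shut, and the axes are right-handed (so a half turn about z gives the same grasp; the last joint's range is limited). The gripper opens to 85 mm and grips with 20 to 120 N. Pads are 22 mm wide; open, the fingers measure 114 mm over their backs; the gripper's body (76 mm by 85 mm) begins 54 mm behind the grasp point. The pads swing forward as they close: fully open they stand 13 mm farther back than shut.
Start: joints at [-0.002, 0.353, 1.633, -0, 1.155, -0.002], TCP at [625.002, -0, 231.281] pointing down, gripper open.
Joint ranges: [-2.63, 2.63], [-0.92, 2.1], [0.06, 2.66], [-1.3, 4.44], [0, 2.69], [-3.02, 3.02]. Speed limits (rad/s): [2.22, 2.22, 2.79, 3.14, 3.14, 3.14].

### API

Orientations are given as [roll, pitch, yaw] about the fixed x, y, z axes, in that order (R = Rz(yaw) Ry(pitch) Rx(roll)).
In Python, from rig import sense, grab_frame, camera_model, job gives the robot as it stands.
- The arm moves only by the tool arm_command, never from a script. Its argument "plan" is a list of rows, each an object with "translation": the shift along the tool's x, y, z in cm, a list of three; "twist": the turn about the tool's z in rad; "gripper": the opening, from 0 (shut) to 1 (fully open). A call has exactly 5 rows; each row is the pose to reach, as a shift and turn from the pose measured when the call began, along the tool's axes at that moment; what a row does not reach only later rows make up. A row lasts 1/12 s, in which the tool goes at most 41.7 mm and 7.16 degrees, less where a joint would pass 70% of its speed; a pose out of reach is approached as far as the arm can. A call with a gripper value outside its range is refused whole. The fingers move at their own pace and stop on an object; "squeeze" is the grip in N (left out, the last holds). Time passes only in rows, so rows that repeat a pose let the fingers close, or fill a call up. It gives the time, the measured TCP pose, the force and the opening at its end, in the units of the state.
- sense(): the state, without advancing time (a new reading comes with each control period).
- grab_frame(name): name is "scene" or "side" or "wrist"; returns the picture (480x640x3 uint8, blue, green, red); there is no depth.
- camera_model(name): a dict with "fx", "fy", "cx", "cy" (pixels), "pose" (4x4, takes a point from camera to world coordinates). Camera axes: x right, y down, z forward; pixel columns grow to the right and rows downward; lengths in mm; the calibration is good to about 2 mm. The wrist camera is an equidistant fisheye: a pixel r from the principal point sees the ray r / f radians off the axis. A picture is of the moment at which its call begins: read the wrist's pose just before it. camera_model takes no time and is no camera call; for the wrist camera it gives the pose at the moment of the call.
- job.sign_off(): hands the job in, once; it reports no verdict.
The state is a dict: "clock": time; "qpos": joint angles; "qvel": joint speeds; "joint_efforts": joint torques, N m; "eef_pos": TCP position; "tcp_rot": TCP orientation; "contact_force": force on the tool from outside, world axes, zero at the start; "wrist_torque": the same for the moment, N m; "opening": opening from 0.0 (shut) to 1.0 (fully open).
Only numpy, scipy, OpenCV 4.12 (cv2) and the standard library are available. Lean on these libraries where they do the work, as an engineer would, in place of code of your own. Each camera call takes 0.05 s, during which the arm holds its last target.

## Working session

There is one attempt and no reset: what is moved stays moved. The work goes in short steps, Python scripts to look and compute and a tool call to move; the robot and the scene stay as the last step left them, time stands still between calls to the robot, and variables do not carry over. Pictures are saved under pics/ and viewed, and the job is handed in when it is done.

Besides the shell and the picture viewer there is one more tool, called after "Request:" in YAML: its name, and indented under it one key for each argument. arm_command: Moves the arm, as the interface text tells. Its arguments: {"type":"object","properties":{"plan":{"type":"array","items":{"type":"object","properties":{"translation":{"type":"array","items":{"type":"number"}},"twist":{"type":"number"},"gripper":{"type":"number"}}}},"squeeze":{"type":"number"}},"required":["plan"]}

```bash
ls; mkdir -p pics; python3 - <<'E'
from rig import sense, grab_frame, camera_model
import cv2
print(sense())
for n in ("scene","side","wrist"):
    m=camera_model(n); print(n,m)
    cv2.imwrite(f"pics/{n}0.png",grab_frame(n))
E
```

```text
pics
{'clock': 0.0, 'qpos': array([-2.41524606e-03,  3.53679541e-01,  1.63411187e+00,  3.20272760e-05,
        1.15517856e+00, -2.38374707e-03]), 'qvel': array([-8.31859556e-06, -1.54661521e-03,  7.51236517e-04, -1.99217248e-04,
       -1.91532841e-03,  9.36472634e-04]), 'joint_efforts': array([-2.03471049e-03, -6.05236173e+01, -3.42063046e+01, -2.62302356e-04,
        9.48130677e-03,  3.61521288e-06]), 'eef_pos': array([6.24542470e+02, 1.61908389e-03, 2.30551591e+02]), 'tcp_rot': array([-3.14156009e+00,  1.37724503e-03, -4.44279156e-05]), 'contact_force': array([-0.41750418,  0.14895133, -1.11979025]), 'wrist_torque': array([-0.05291229, -0.04047265, -0.00533749]), 'opening': 0.9990894091325037}
scene {'fx': 619.5051087458257, 'fy': 619.5051087458257, 'cx': 311.83022636261967, 'cy': 248.86880316426814, 'pose': array([[-1.32359707e-01,  6.52600401e-01, -7.46052026e-01,
         1.42395402e+03],
       [ 9.91147011e-01,  9.50499783e-02, -9.26989964e-02,
         6.90540887e+01],
       [ 1.04168267e-02, -7.51716847e-01, -6.59403724e-01,
         9.04066007e+02],
       [ 0.00000000e+0
[... 282 characters left out ...]
678e-01, -4.60950677e-01,  7.86354205e-01,
        -9.58607960e+02],
       [ 1.69774681e-02, -8.66429947e-01, -4.99009933e-01,
         6.79356758e+02],
       [ 0.00000000e+00,  0.00000000e+00,  0.00000000e+00,
         1.00000000e+00]])}
wrist {'fx': 371.64829954431775, 'fy': 371.64829954431775, 'cx': 318.8746584267713, 'cy': 238.29932738632024, 'pose': array([[ 9.99999280e-01, -1.09662078e-03, -4.86553955e-04,
         6.24245163e+02],
       [-1.19536029e-03, -9.45268481e-01, -3.26291389e-01,
         8.42302436e+01],
       [-1.02106199e-04,  3.26291736e-01, -9.45269111e-01,
         3.73534681e+02],
       [ 0.00000000e+00,  0.00000000e+00,  0.00000000e+00,
         1.00000000e+00]])}
```

View pics/scene0.png

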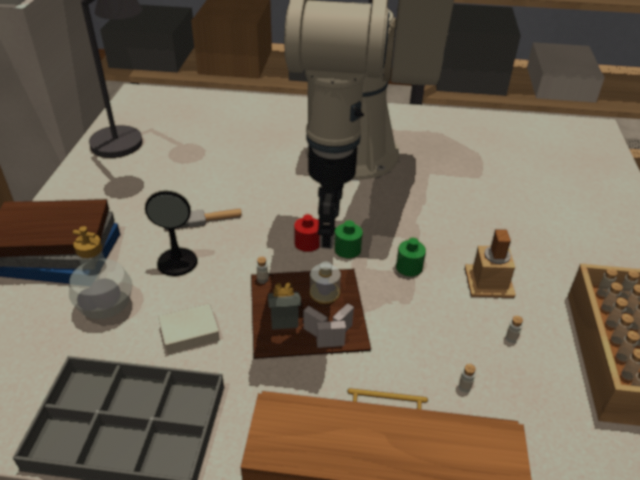

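View pics/side0.png

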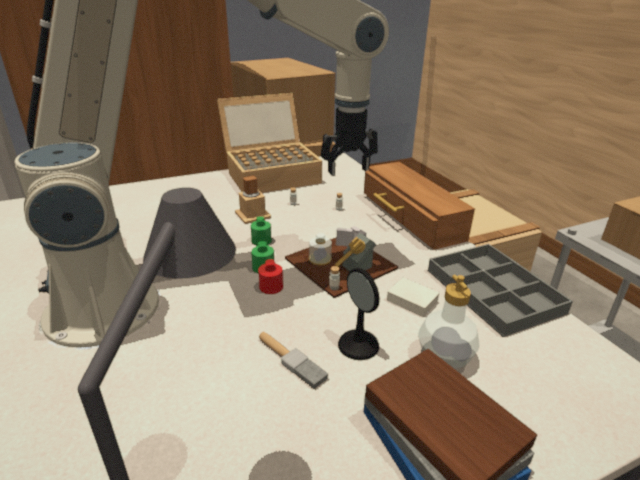

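View pics/wrist0.png

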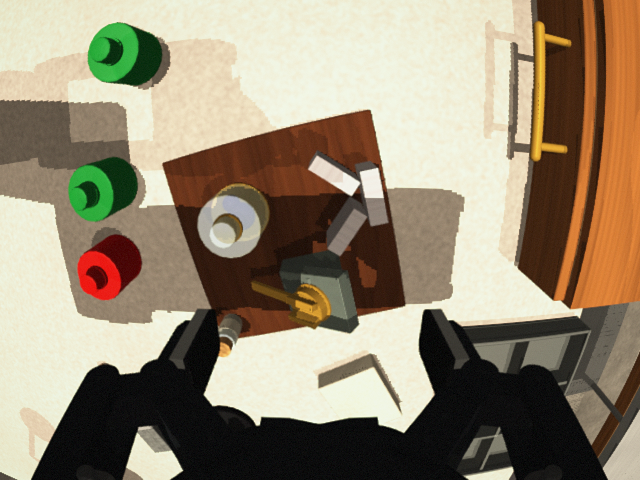

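The jar-shaped candidates in the scene view are red (307,233), green (349,238), green (411,256) and a clear one with violet-grey contents on the mount at (325,282). The one on the plate fits the description. I'll check it in a close crop and measure the mount.

```bash
python3 - <<'E'
import cv2
w=cv2.imread('pics/wrist0.png'); s=cv2.imread('pics/scene0.png')
a=cv2.resize(w[90:370,150:430],(560,560),interpolation=cv2.INTER_CUBIC)
cv2.imwrite('pics/c1.png',a)
b=cv2.resize(s[215:360,240:440],(800,580),interpolation=cv2.INTER_CUBIC)
cv2.imwrite('pics/c2.png',b)
c=cv2.resize(s[220:310,450:540],(540,540),interpolation=cv2.INTER_CUBIC)
cv2.imwrite('pics/c3.png',c)
E
```

```text
(no output)
```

View pics/c1.png

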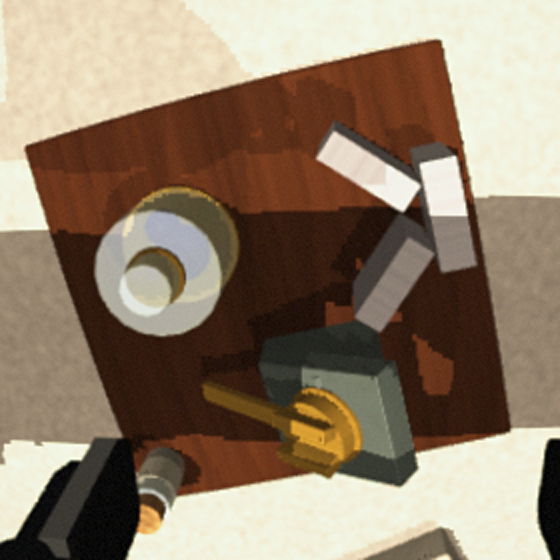

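View pics/c2.png

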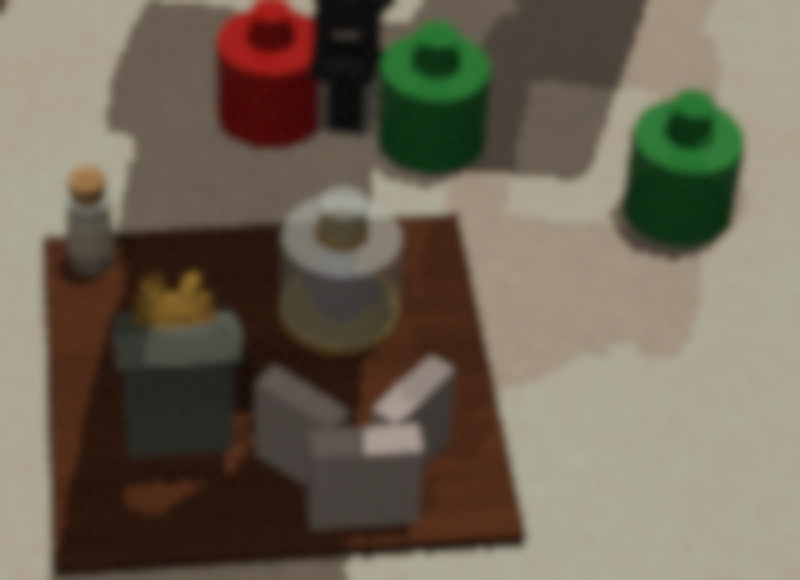

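View pics/c3.png

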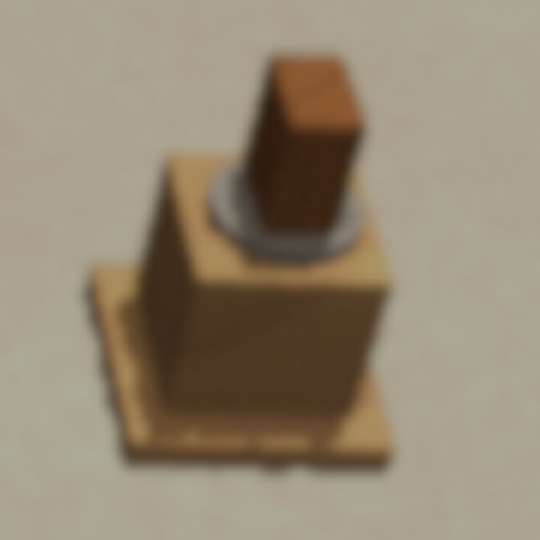

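The crops show the clear jar with violet contents at wrist pixel (~232,222). The plate corners are at wrist (370,110), (163,163) and (405,305), and the key is in its stand at scene (~498,262). Now measuring positions.

```bash
cat > h.py <<'E'
import numpy as np, cv2
from rig import sense, grab_frame, camera_model
from scipy.spatial.transform import Rotation as R
def ray(m,px,fish):
    px=np.atleast_2d(px).astype(float)
    x=(px[:,0]-m['cx'])/m['fx']; y=(px[:,1]-m['cy'])/m['fy']
    if fish:
        r=np.hypot(x,y)+1e-12; d=np.c_[np.sin(r)*x/r,np.sin(r)*y/r,np.cos(r)]
    else:
        d=np.c_[x,y,np.ones_like(x)]; d/=np.linalg.norm(d,axis=1)[:,None]
    P=np.array(m['pose']); return P[:3,3],d@P[:3,:3].T
def onz(m,px,z,fish):
    o,d=ray(m,px,fish); return o+d*((z-o[2])/d[:,2])[:,None]
def proj(m,p,fish):
    P=np.array(m['pose']); q=(np.atleast_2d(p)-P[:3,3])@P[:3,:3]
    if fish:
        h=np.hypot(q[:,0],q[:,1])+1e-12; t=np.arctan2(h,q[:,2])
        return np.c_[m['cx']+m['fx']*t*q[:,0]/h, m['cy']+m['fy']*t*q[:,1]/h]
    return np.c_[m['cx']+m['fx']*q[:,0]/q[:,2], m['cy']+m['fy']*q[:,1]/q[:,2]]
def shot(name,fn):
    m=camera_model(name); cv2.imwrite('pics/'+fn,im:=grab_frame(name)); return m,im
def st():
    s=sense(); r=R.from_euler('xyz',s['tcp_rot']); return s,s['eef_pos'],r.as_matrix()
def goto(p,yaw_dx=None):
    s,e,M=st(); return M.T@(np.array(p)-e)/10
E
cat > m1.py <<'E'
from h import *
m=camera_model('wrist')
c=lambda *a:np.array(a)/2+[150,90]
co=np.array([c(440,41),c(26,147),c(510,431)])
W=onz(m,co,10,True); print('corners',W.round(1))
print('sides',np.linalg.norm(W[0]-W[1]),np.linalg.norm(W[0]-W[2]))
ctr=(W[1]+W[2])/2; d1=W[0]-W[1]; d2=W[0]-W[2]
y1=np.arctan2(d1[1],d1[0]); y2=np.arctan2(-d2[0],d2[1]); print('ctr',ctr,'yaw',y1,y2)
s=camera_model('scene')
b=lambda *a:np.array(a)/4+[240,215]
S=onz(s,np.array([b(455,217),b(45,240),b(523,542),b(55,572)]),[10],False); print('scene corners',S.round(1))
# jar: wrist stopper top centre, body top circle
print('jar stopper',onz(m,[c(146,291)],77,True), 'bodytop',onz(m,[c(158,273)],55,True),'base',onz(m,[c(183,241)],10,True))
print('scene jar top', onz(s,[b(342,237)],65,False))
k=lambda *a:np.array(a)/6+[450,220]
print('handle top',onz(s,np.array([k(273,57),k(338,57),k(365,128),k(295,130)]),131,False).round(1))
print('stand top',onz(s,np.array([k(168,157),k(388,285),k(197,285)]),75,False).round(1))
E
python3 m1.py
```

```text
corners [[ 673.7   89.1   10. ]
 [ 462.3   41.1   10. ]
 [ 722.2 -122.4   10. ]]
sides 216.72040589291072 217.01654958133392
ctr [592.25498638 -40.63881675  10.        ] yaw 0.22337481951294763 0.22549042305336944
scene corners [[ 464.3   39.6   10. ]
 [ 512.5 -170.7   10. ]
 [ 678.7   88.7   10. ]
 [ 726.2 -121.4   10. ]]
jar stopper [[541.61493594 -15.50957906  77.        ]] bodytop [[541.94684507 -14.23135908  55.        ]] base [[544.86623331 -11.03687524  10.        ]]
scene jar top [[545.65251168 -12.34411244  65.        ]]
handle top [[439.7 311.2 131. ]
 [436.6 332.4 131. ]
 [472.1 337.4 131. ]
 [476.4 314.9 131. ]]
stand top [[428.6 288.3  75. ]
 [483.5 355.8  75. ]
 [492.6 293.4  75. ]]
```

```bash
python3 - <<'E'
from h import *
m=camera_model('wrist'); s=camera_model('scene')
c=lambda *a:np.array(a)/2+[150,90]; b=lambda *a:np.array(a)/4+[240,215]
print('jar', onz(m,[c(146,291)],87,True),onz(m,[c(158,273)],65,True),onz(m,[c(183,241)],10,True))
print('scene', onz(s,[b(342,237)],65,False), onz(s,[b(342,202)],87,False))
print('red/green knob tops', onz(m,[[97,280],[84,195],[107,50]],77,True).round())
print('vial_a top',onz(m,[[225,350]],67,True).round())
print('scene mag',onz(s,[[177,262]],0,False).round(),'stand foot', onz(s,[[492,282]],5,False).round())
print('screw head', onz(m,[[312,300]],90,True))
mt=np.array([594,-40.8]);y=.2245;Rm=np.array([[np.cos(y),-np.sin(y)],[np.sin(y),np.cos(y)]])
J=np.array([542.5,-13.5]);print('jar in mount',Rm.T@(J-mt),'home',mt+Rm@[35,35],'screw',mt+Rm@[18,-47])
print('arm tip',proj(m,[*(mt+Rm@[18,-47]),70],True))
for p in ([-65,35],[-5,35],[0,35]): print(p,mt+Rm@p)
E
```

```text
jar [[544.40199714 -12.14713259  87.        ]] [[544.5310542 -11.1411922  65.       ]] [[544.86623331 -11.03687524  10.        ]]
scene [[545.65251168 -12.34411244  65.        ]] [[544.22859906 -13.0633102   87.        ]]
red/green knob tops [[400. -62.  77.]
 [404.  25.  77.]
 [441. 155.  77.]]
vial_a top [[ 527. -144.   67.]]
scene mag [[ 485. -340.    0.]] stand foot [[456. 328.   5.]]
screw head [[618.17947634 -70.12653665  90.        ]]
jar in mount [-44.13013824  38.07979646] home [620.33003104   1.11335665] screw [622.01138974 -82.61341943]
arm tip [[316.60970714 301.5111134 ]]
[-65, 35] [522.8394772  -21.14853707]
[-5, 35] [581.33380951  -7.79140084]
[0, 35] [586.2083372   -6.67830616]
```

Request:
arm_command:
  plan:
    - {"translation":[-3.5,0.6,0],"twist":0.12,"gripper":0.4}
    - {"translation":[-7,1.2,0],"twist":0.24,"gripper":0.4}
    - {"translation":[-10.5,1.9,1],"twist":0.36,"gripper":0.4}
    - {"translation":[-13.6,2.6,3],"twist":0.48,"gripper":0.4}
    - {"translation":[-13.6,2.6,6],"twist":0.6,"gripper":0.4}
  squeeze: 50

```text
clock: 0.57
eef_pos: [484.2, -26.7, 171.7]
tcp_rot: [3.141, 0.001, -0.606]
contact_force: [2.1, 0.9, -0.4]
opening: 0.404
```

Request:
arm_command:
  plan:
    - {"translation":[0,0,2],"twist":0.12,"gripper":0.4}
    - {"translation":[0,0,4],"twist":0.24,"gripper":0.4}
    - {"translation":[0,0,6],"twist":0.36,"gripper":0.4}
    - {"translation":[0,0,7],"twist":0.48,"gripper":0.4}
    - {"translation":[0,0,7],"twist":0.6,"gripper":0.4}

```text
clock: 0.98
eef_pos: [482.3, -26.6, 99.3]
tcp_rot: [3.136, 0.002, -1.212]
contact_force: [-0.4, 0.2, -1.0]
opening: 0.397
```

```bash
python3 - <<'E'
from h import *
s,e,M=st(); print(s['qpos'],s['eef_pos'],s['tcp_rot'])
m,im=shot('wrist','w1.png')
E
```

```text
[-5.79804799e-02  3.17978753e-01  2.04058254e+00 -6.56013097e-04
  7.88459637e-01  1.15475525e+00] [482.25188448 -26.6497688   99.30895139] [ 3.13644030e+00  1.77053549e-03 -1.21227658e+00]
```

View pics/w1.png

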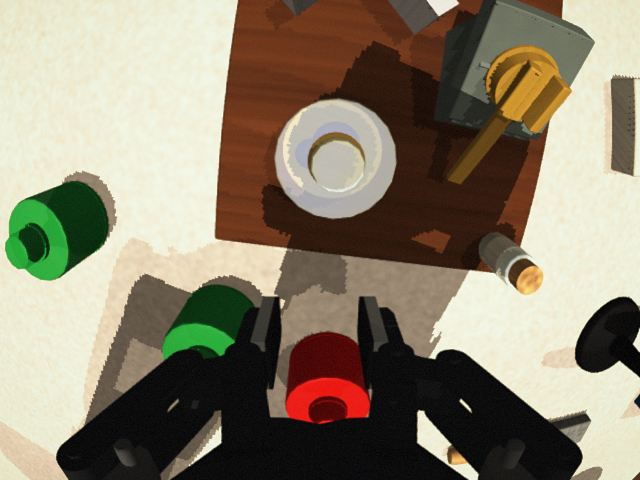

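The wrist view shows the jar (stopper at ~(338,165)) straight ahead of the finger fork, with the screw arm clear on the right.

```bash
python3 - <<'E'
from h import *
m=camera_model('wrist')
mt=np.array([594,-40.8]);y=.2245;Rm=np.array([[np.cos(y),-np.sin(y)],[np.sin(y),np.cos(y)]])
for px,z in (((338,165),87),((336,158),65)):
    p=onz(m,[px],z,True)[0]; print(p, Rm.T@(p[:2]-mt))
for q in ([-100,38,20],[-79,38,20],[-2,35,20]):
    print(q, goto([*(mt+Rm@q[:2]),q[2]]).round(2))
E
```

```text
[544.51432989 -12.63117287  87.        ] [-41.9729395   38.47839286]
[544.87113874 -12.6224471   65.        ] [-41.62314206  38.40746726]
[-100, 38, 20] [ 0.12 -0.54  8.02]
[-79, 38, 20] [ 0.39 -2.63  8.01]
[-2, 35, 20] [  1.65 -10.23   7.98]
```

Request:
arm_command:
  plan:
    - {"translation":[0,-0.2,2],"twist":0.1,"gripper":0.4}
    - {"translation":[0.1,-0.5,4],"twist":0.134,"gripper":0.4}
    - {"translation":[0.1,-0.5,6],"twist":0.134,"gripper":0.4}
    - {"translation":[0.1,-0.5,7.5],"twist":0.134,"gripper":0.4}
    - {"translation":[0.1,-0.5,7.9],"twist":0.134,"gripper":0.4}

```text
clock: 1.45
eef_pos: [486.4, -25.8, 19.5]
tcp_rot: [3.135, 0.001, -1.352]
contact_force: [-1.7, 0.2, -0.9]
opening: 0.398
```

```bash
python3 - <<'E'
from h import *
s,e,M=st(); print(s['contact_force'],e,s['tcp_rot'])
mt=np.array([594,-40.8]);y=.2245;Rm=np.array([[np.cos(y),-np.sin(y)],[np.sin(y),np.cos(y)]])
print(Rm.T@(e[:2]-mt))
for q in ([-79,38,20],[-40,37,20],[-10,35,20],[0,35,20]):
    print(q, goto([*(mt+Rm@q[:2]),q[2]]).round(2))
E
```

```text
[-1.68272702  0.1757108  -0.86982143] [486.37441469 -25.84402615  19.4528208 ] [ 3.13466328e+00  1.47794209e-03 -1.35226750e+00]
[-101.59529619   38.54015515]
[-79, 38, 20] [ 0.04 -2.26 -0.07]
[-40, 37, 20] [ 0.12 -6.16 -0.1 ]
[-10, 35, 20] [ 0.3  -9.16 -0.12]
[0, 35, 20] [  0.29 -10.16  -0.13]
```

Push gently (~14 mm/row, ~0.17 m/s would be quick, so slower: ~9 mm/row).

Request:
arm_command:
  plan:
    - {"translation":[0,-1,-0.1],"twist":0,"gripper":0.4}
    - {"translation":[0,-2,-0.1],"twist":0,"gripper":0.4}
    - {"translation":[0.05,-2.8,-0.1],"twist":0,"gripper":0.4}
    - {"translation":[0.1,-3.6,-0.1],"twist":0,"gripper":0.4}
    - {"translation":[0.1,-4.4,-0.1],"twist":0,"gripper":0.4}

```text
clock: 1.87
eef_pos: [531.0, -17.1, 21.0]
tcp_rot: [3.136, 0.001, -1.352]
contact_force: [-2.9, -1.2, 2.4]
opening: 0.401
```

Request:
arm_command:
  plan:
    - {"translation":[0,-0.8,-0.1],"twist":0,"gripper":0.4}
    - {"translation":[0.05,-1.6,-0.1],"twist":0,"gripper":0.4}
    - {"translation":[0.1,-2.4,-0.1],"twist":0,"gripper":0.4}
    - {"translation":[0.1,-3.2,-0.1],"twist":0,"gripper":0.4}
    - {"translation":[0.15,-4.0,-0.1],"twist":0,"gripper":0.4}

```text
clock: 2.28
eef_pos: [570.9, -9.8, 21.8]
tcp_rot: [3.135, 0.001, -1.352]
contact_force: [-2.7, -0.8, 2.4]
opening: 0.4
```

```bash
python3 - <<'E'
from h import *
s,e,M=st(); print(s['contact_force'],e,s['tcp_rot'])
mt=np.array([594,-40.8]);y=.2245;Rm=np.array([[np.cos(y),-np.sin(y)],[np.sin(y),np.cos(y)]])
print(Rm.T@(e[:2]-mt))
m,im=shot('wrist','w2.png')
E
```

```text
[-2.70909042 -0.81004475  2.3735689 ] [570.85676886  -9.78041248  21.79697488] [ 3.13515276e+00  1.22655046e-03 -1.35179131e+00]
[-15.65691661  35.39328919]
```

View pics/w2.png

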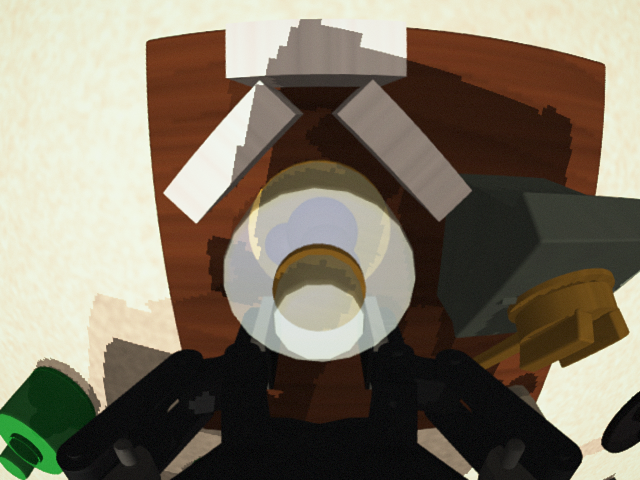

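The jar is upright in the fork, about 15 mm short of the V. I'll continue slowly and watch the force.

Request:
arm_command:
  plan:
    - {"translation":[0.05,-0.5,0],"twist":0,"gripper":0.4}
    - {"translation":[0.05,-0.9,0],"twist":0,"gripper":0.4}
    - {"translation":[0.05,-1.2,0],"twist":0,"gripper":0.4}
    - {"translation":[0.05,-1.5,0],"twist":0,"gripper":0.4}
    - {"translation":[0.05,-1.7,0],"twist":0,"gripper":0.4}

```text
clock: 2.75
eef_pos: [582.9, -7.1, 20.9]
tcp_rot: [3.124, 0.003, -1.352]
contact_force: [-28.1, -7.4, 23.0]
opening: 0.403
```

Request:
arm_command:
  plan:
    - {"translation":[0,-0.1,0],"twist":0,"gripper":0.4}
    - {"translation":[0,-0.2,0],"twist":0,"gripper":0.4}
    - {"translation":[0,-0.3,0],"twist":0,"gripper":0.4}
    - {"translation":[0,-0.4,0],"twist":0,"gripper":0.4}
    - {"translation":[0,-0.4,0],"twist":0,"gripper":0.4}

```text
clock: 3.17
eef_pos: [582.8, -6.5, 20.1]
tcp_rot: [3.116, 0.004, -1.352]
contact_force: [-16.1, -2.3, 8.5]
opening: 0.401
```

```bash
python3 - <<'E'
from h import *
s,e,M=st(); print(s['contact_force'],e,s['tcp_rot'])
mt=np.array([594,-40.8]);y=.2245;Rm=np.array([[np.cos(y),-np.sin(y)],[np.sin(y),np.cos(y)]])
print(Rm.T@(e[:2]-mt))
m,im=shot('wrist','w3.png')
E
```

```text
[-16.06343093  -2.27258286   8.45028003] [582.75332432  -6.51999026  20.06877049] [ 3.11583155  0.00437927 -1.3518229 ]
[-3.33306708 35.92349434]
```

View pics/w3.png

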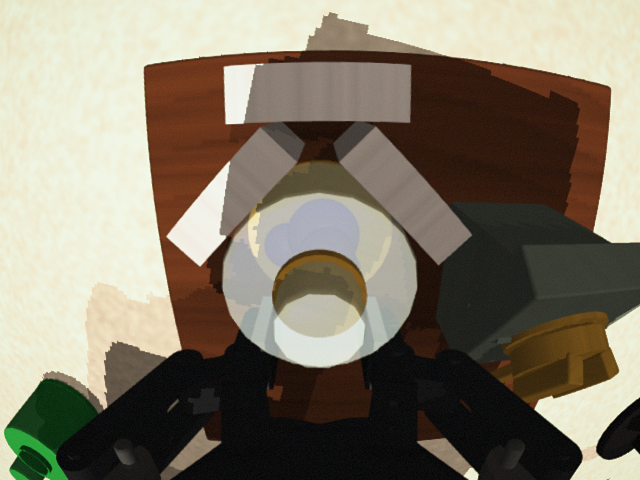

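The fork stalled at 16–28 N with the jar nestled in both faces. Backing off.

Request:
arm_command:
  plan:
    - {"translation":[0,0.5,0],"twist":0,"gripper":0.4}
    - {"translation":[0,1.5,0],"twist":0,"gripper":0.4}
    - {"translation":[0,3,0],"twist":0,"gripper":0.4}
    - {"translation":[0,4.5,0],"twist":0,"gripper":0.4}
    - {"translation":[0,6,0],"twist":0,"gripper":0.4}

```text
clock: 3.63
eef_pos: [524.1, -19.7, 21.7]
tcp_rot: [3.118, 0.004, -1.352]
contact_force: [-0.3, -0.3, 0.2]
opening: 0.401
```

```bash
python3 - <<'E'
from h import *
s,e,M=st(); print(s['contact_force'],e,s['tcp_rot'],s['qpos'])
m,im=shot('wrist','w4.png')
E
```

```text
[-0.26358879 -0.30311295  0.23339424] [524.10366059 -19.6679094   21.72978845] [ 3.11778888  0.00399936 -1.35168476] [-0.03892647  0.50692034  1.97454555 -0.00349342  0.68416593  1.31544444]
```

View pics/w4.png

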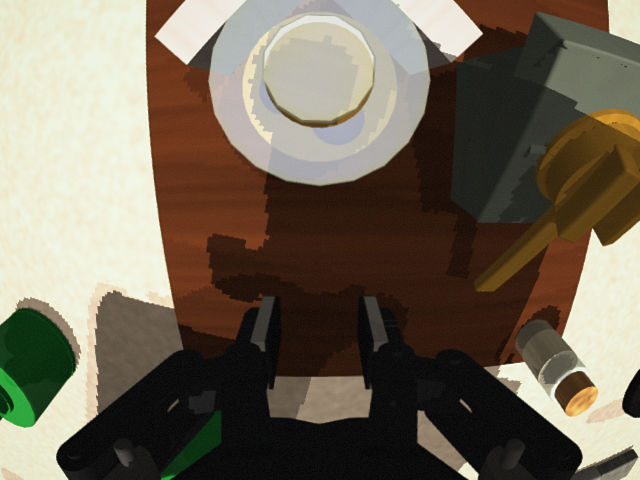

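Request:
arm_command:
  plan:
    - {"translation":[0,0,-4],"twist":0,"gripper":0.7}
    - {"translation":[0,0,-8],"twist":0,"gripper":1}
    - {"translation":[0,0,-12],"twist":0,"gripper":1}
    - {"translation":[0,0,-16],"twist":0,"gripper":1}
    - {"translation":[0,0,-20],"twist":0,"gripper":1}

```text
clock: 4.1
eef_pos: [526.5, -19.7, 223.6]
tcp_rot: [3.116, 0.004, -1.352]
contact_force: [0.5, 0.4, -0.5]
opening: 0.999
```

```bash
cat > mt.py <<'E'
import numpy as np
mt=np.array([594,-40.8]);yw=.2245;Rm=np.array([[np.cos(yw),-np.sin(yw)],[np.sin(yw),np.cos(yw)]])
E
python3 - <<'E'
from h import *
s,e,M=st(); print(s['contact_force'],e,s['tcp_rot'],s['qpos'])
m,im=shot('wrist','w5.png'); print(m)
E
```

```text
[ 0.54045624  0.37481951 -0.53845772] [526.53576969 -19.73591339 223.62939169] [ 3.11589724  0.00446547 -1.35190193] [-0.03885964  0.22282349  1.83209988 -0.0024895   1.11265524  1.31411498]
{'fx': 371.64829954431775, 'fy': 371.64829954431775, 'cx': 318.8746584267713, 'cy': 238.29932738632024, 'pose': array([[ 2.15992517e-01, -9.14334144e-01, -3.42549713e-01,
         6.12042125e+02],
       [-9.76383410e-01, -2.03972153e-01, -7.12095376e-02,
        -1.34765394e+00],
       [-4.76129085e-03,  3.49840584e-01, -9.36797148e-01,
         3.64295730e+02],
       [ 0.00000000e+00,  0.00000000e+00,  0.00000000e+00,
         1.00000000e+00]])}
```

View pics/w5.png

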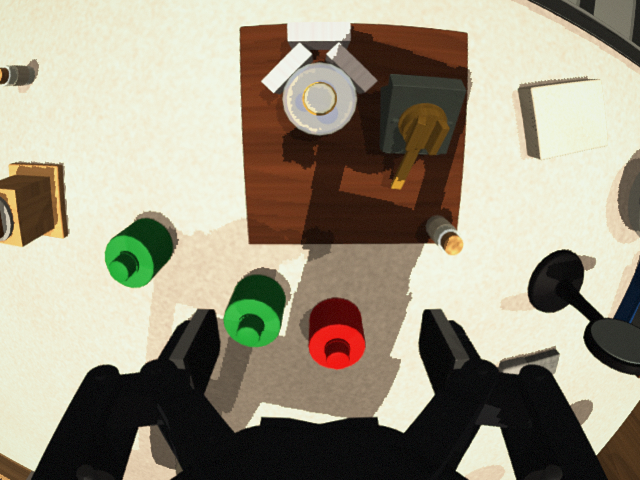

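The view from above shows the plate corners near (241,27), (467,35), (465,243) and (248,243). The jar sits in the V at (320,97) and the screw head is at (423,128). Zooming to refine.

```bash
python3 - <<'E'
import cv2
w=cv2.imread('pics/w5.png')
cv2.imwrite('pics/c5.png',cv2.resize(w[15:265,230:480],(750,750),interpolation=cv2.INTER_CUBIC)[:600])
cv2.imwrite('pics/c6.png',cv2.resize(w[65:200,370:475],(525,600),interpolation=cv2.INTER_CUBIC))
E
```

```text
(no output)
```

View pics/c5.png

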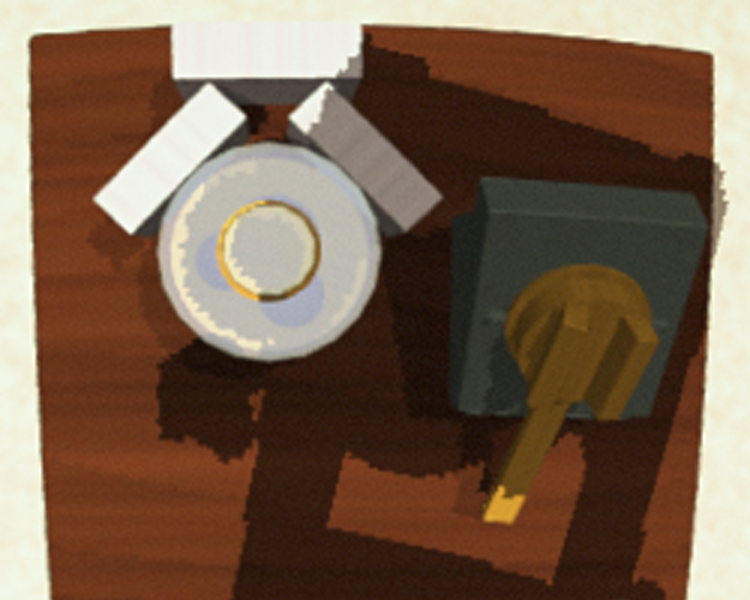

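View pics/c6.png

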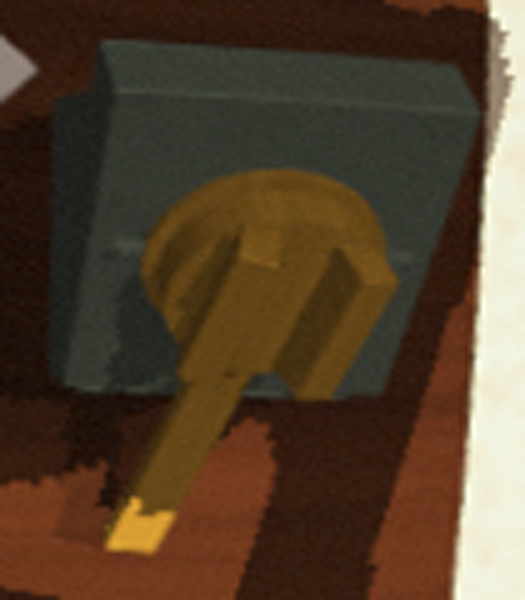

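```bash
python3 - <<'E'
from h import *
from scipy.optimize import least_squares
import pickle
m={'fx':371.64829954431775,'fy':371.64829954431775,'cx':318.8746584267713,'cy':238.29932738632024,'pose':np.array([[ 2.15992517e-01,-9.14334144e-01,-3.42549713e-01,6.12042125e+02],[-9.76383410e-01,-2.03972153e-01,-7.12095376e-02,-1.34765394],[-4.76129085e-03,3.49840584e-01,-9.36797148e-01,3.64295730e+02],[0,0,0,1]])}
pickle.dump(m,open('m5.pkl','wb'))
c=lambda x,y:[230+x/3,15+y/3]
# plate corners (top z=10): back-left, back-right, front-right(vial?), front-left ; V tops & console
P=[([110,110,10],c(31,36)),([110,-110,10],c(713,53)),([-110,110,10],[247.5,243.5]),([-110,-110,10],[465,242.5])]
px=np.array([p[1] for p in P]);W=np.array([p[0] for p in P],float)
def tf(v):
    c_,s_=np.cos(v[2]),np.sin(v[2]); return W@np.array([[c_,-s_,0],[s_,c_,0],[0,0,1]]).T+[v[0],v[1],0]
r=least_squares(lambda v:(proj(m,tf(v),True)-px).ravel(),[594,-40.8,.2245],x_scale=[10,10,.1],loss='soft_l1')
print(r.x, r.fun.reshape(-1,2).round(2) if r.fun.size==8 else r.fun)
mt=r.x[:2];y=r.x[2];Rm=np.array([[np.cos(y),-np.sin(y),0],[np.sin(y),np.cos(y),0],[0,0,1]])
T=np.array([*mt,0])
def tomount(p): return (p-T)@Rm
j=onz(m,[c(268,250)],87,True); j2=onz(m,[c(269,250)],65,True); print('jar mount',tomount(j),tomount(j2))
# lockface
t=.65;L=np.array([[np.cos(t),0,-np.sin(t)],[0,1,0],[np.sin(t),0,np.cos(t)]]) # cols: x up slope, y, z normal
o0=np.array([18,-47,70.])
o,d=ray(m,[[398,184.3],[423,128]],True); o=tomount(o); d=d@Rm
for i,h in ((0,8.5),):
    ol=(o-o0)@L; dl=d[i]@L; k=(h-ol[2])/dl[2]; q=ol+k*dl; print('tip in lockface',q,'len',np.hypot(*q[:2]),'ang',np.arctan2(q[1],-q[0]))
E
```

```text
[ 5.91553928e+02 -4.17126632e+01  2.27063449e-01] [[-0.74 -1.16]
 [ 1.09 -1.02]
 [ 1.71  1.4 ]
 [-8.17  0.74]]
jar mount [[34.3839547 35.6528429 87.       ]] [[34.8048389  35.46493824 65.        ]]
tip in lockface [-68.41228026  11.57919064   8.5       ] len 69.3852847979632 ang 0.1676669906500326
```

```bash
python3 - <<'E'
from h import *
print(goto([800,185,420]).round(1), goto([1100,250,500]).round(1))
E
```

```text
[-14.2 -30.4 -19.3] [-14.  -61.  -27.8]
```

Request:
arm_command:
  plan:
    - {"translation":[-1.4,-3,-1.9],"twist":0,"gripper":1}
    - {"translation":[-2.8,-6,-3.8],"twist":0,"gripper":1}
    - {"translation":[-4.2,-9,-5.7],"twist":0,"gripper":1}
    - {"translation":[-5.6,-12,-7.6],"twist":0,"gripper":1}
    - {"translation":[-7,-15,-9.5],"twist":0,"gripper":1}

```text
clock: 4.57
eef_pos: [665.1, 82.5, 325.8]
tcp_rot: [3.129, 0.002, -1.352]
contact_force: [0.8, -1.0, 0.2]
opening: 0.997
```

Request:
arm_command:
  plan:
    - {"translation":[-1.4,-3,-1.9],"twist":0,"gripper":1}
    - {"translation":[-2.8,-6,-3.8],"twist":0,"gripper":1}
    - {"translation":[-4.2,-9,-5.7],"twist":0,"gripper":1}
    - {"translation":[-5.6,-12,-7.6],"twist":0,"gripper":1}
    - {"translation":[-7,-15,-9.5],"twist":0,"gripper":1}

```text
clock: 4.98
eef_pos: [798.9, 184.8, 420.0]
tcp_rot: [3.13, 0.002, -1.352]
contact_force: [1.7, -0.2, 0.4]
opening: 1.001
```

Request:
arm_command:
  plan:
    - {"translation":[-0.5,-3.5,-2],"twist":0,"gripper":1}
    - {"translation":[-1,-7,-4],"twist":0,"gripper":1}
    - {"translation":[-1.5,-10.5,-6],"twist":0,"gripper":1}
    - {"translation":[-2,-14,-8],"twist":0,"gripper":1}
    - {"translation":[-2.5,-17.5,-10],"twist":0,"gripper":1}

```text
clock: 5.4
eef_pos: [898.4, 225.1, 476.3]
tcp_rot: [-3.132, 0.002, -1.352]
contact_force: [66.8, 16.2, 23.0]
opening: 1.005
```

```bash
python3 - <<'E'
from h import *
s,e,M=st(); print(e,s['tcp_rot'],s['qpos'],M[:,2])
E
```

```text
[898.37814026 225.057972   476.26387397] [-3.13228836e+00  2.39438857e-03 -1.35171601e+00] [0.24304127 0.97180122 0.05748694 0.00251901 2.10294409 1.59605669] [ 0.00856141  0.00435915 -0.99995385]
```

That showed the out-of-reach approach trades in a little tilt, from 3.130 to 3.151 rad. I need 37° of tilt to square the key to the sloping face, so I'll check how the tilt grows when I press slowly against the reach limit.

Request:
arm_command:
  plan:
    - {"translation":[0.5,-1,0],"twist":0,"gripper":1}
    - {"translation":[1,-4,0],"twist":0,"gripper":1}
    - {"translation":[1.5,-8,0],"twist":0,"gripper":1}
    - {"translation":[1.5,-12,0],"twist":0,"gripper":1}
    - {"translation":[1.5,-16,0],"twist":0,"gripper":1}

```text
clock: 5.82
eef_pos: [934.9, 217.2, 436.9]
tcp_rot: [-3.096, 0.003, -1.352]
contact_force: [-0.3, -0.3, 0.6]
opening: 1.0
```

```bash
python3 - <<'E'
from h import *
s,e,M=st(); print(e,s['tcp_rot'],s['qpos'],M[:,2],s['contact_force'],s['joint_efforts'])
E
```

```text
[934.94828781 217.24595201 436.92857077] [-3.09636779e+00  2.78729644e-03 -1.35225843e+00] [0.22587157 1.01392818 0.05821585 0.00272851 2.02420293 1.57944371] [ 0.04353049  0.01251974 -0.99897365] [-0.27963784 -0.30373722  0.56356248] [-1.87225034e-01 -1.02004974e+02 -3.69845116e+01 -1.45908739e-02
 -1.77157223e-01 -1.50378101e-02]
```

Request:
arm_command:
  plan:
    - {"translation":[0,-4,-2],"twist":0,"gripper":1}
    - {"translation":[0,-42,-25],"twist":0,"gripper":1}
    - {"translation":[0,-42,-25],"twist":0,"gripper":1}
    - {"translation":[0,-42,-25],"twist":0,"gripper":1}
    - {"translation":[0,-42,-25],"twist":0,"gripper":1}

```text
clock: 6.23
eef_pos: [938.0, 216.6, 456.4]
tcp_rot: [-3.059, 0.003, -1.352]
contact_force: [-0.3, -0.4, -0.2]
opening: 1.002
```

```bash
cat > s.py <<'E'
from h import *
s,e,M=st(); print(s['clock'],e.round(1),s['tcp_rot'].round(4),'q',s['qpos'].round(4),'z',M[:,2].round(4),'F',s['contact_force'].round(1),'tilt',np.arccos(-M[2,2]).round(4),'az',np.arctan2(M[1,2],M[0,2]).round(4))
E
python3 s.py
```

```text
6.2333 [938.  216.6 456.4] [-3.0594  0.0031 -1.3521] q [0.2244 0.994  0.0583 0.0029 2.0071 1.578 ] z [ 0.0795  0.0209 -0.9966] F [-0.3 -0.4 -0.2] tilt 0.0822 az 0.2567
```

```bash
python3 - <<'E'
from h import *
for p in ([600,150,300],[300,75,220],[456,325,300]): print(p,goto(p).round(1))
E
```

```text
[600, 150, 300] [-0.8 35.6 12.8]
[300, 75, 220] [ 0.1 67.1 18.2]
[456, 325, 300] [-21.   45.8  12. ]
```

Request:
arm_command:
  plan:
    - {"translation":[0,3.8,1],"twist":0,"gripper":1}
    - {"translation":[0,7.6,2],"twist":0,"gripper":1}
    - {"translation":[0,11.4,3],"twist":0,"gripper":1}
    - {"translation":[0,15.2,4],"twist":0,"gripper":1}
    - {"translation":[0,19,5],"twist":0,"gripper":1}

```text
clock: 6.65
eef_pos: [821.4, 191.0, 415.5]
tcp_rot: [-3.057, 0.003, -1.352]
contact_force: [-0.0, 1.2, 1.1]
opening: 0.999
```

Request:
arm_command:
  plan:
    - {"translation":[0,3.8,1],"twist":0,"gripper":1}
    - {"translation":[0,7.6,2],"twist":0,"gripper":1}
    - {"translation":[0,11.4,3],"twist":0,"gripper":1}
    - {"translation":[0,15.2,4],"twist":0,"gripper":1}
    - {"translation":[0,19,5],"twist":0,"gripper":1}

```text
clock: 7.07
eef_pos: [638.6, 150.6, 350.2]
tcp_rot: [-3.055, 0.003, -1.352]
contact_force: [-0.2, 0.3, 0.5]
opening: 0.999
```

Request:
arm_command:
  plan:
    - {"translation":[0,3.8,1],"twist":0,"gripper":1}
    - {"translation":[0,7.6,2],"twist":0,"gripper":1}
    - {"translation":[0,11.4,3],"twist":0,"gripper":1}
    - {"translation":[0,15.2,4],"twist":0,"gripper":1}
    - {"translation":[0,18,5],"twist":0,"gripper":1}

```text
clock: 7.48
eef_pos: [464.8, 112.2, 285.0]
tcp_rot: [-3.054, 0.003, -1.352]
contact_force: [0.6, -0.2, -0.4]
opening: 0.998
```

```bash
python3 s.py
```

```text
7.4833 [464.8 112.2 285. ] [-3.0544  0.0032 -1.3518] q [0.2322 0.0173 1.9289 0.0023 1.1081 1.5832] z [ 0.0843  0.0221 -0.9962] F [ 0.6 -0.2 -0.4] tilt 0.0873 az 0.2559
```

Request:
arm_command:
  plan:
    - {"translation":[0,3.4,2],"twist":0,"gripper":1}
    - {"translation":[0,6.8,4],"twist":0,"gripper":1}
    - {"translation":[0,10,6],"twist":0,"gripper":1}
    - {"translation":[0,13,8],"twist":0,"gripper":1}
    - {"translation":[0,16,9],"twist":0,"gripper":1}

```text
clock: 7.9
eef_pos: [314.7, 79.2, 180.2]
tcp_rot: [-3.054, 0.003, -1.352]
contact_force: [-0.4, 0.4, 0.5]
opening: 1.001
```

```bash
python3 s.py
```

```text
7.9 [314.7  79.2 180.2] [-3.0544  0.0033 -1.3517] q [ 2.4040e-01 -1.2840e-01  2.3219e+00  1.9000e-03  8.6090e-01  1.5910e+00] z [ 0.0843  0.0221 -0.9962] F [-0.4  0.4  0.5] tilt 0.0873 az 0.2566
```

Request:
arm_command:
  plan:
    - {"translation":[0,3,0],"twist":0,"gripper":1}
    - {"translation":[0,5,0],"twist":0,"gripper":1}
    - {"translation":[0,7,0],"twist":0,"gripper":1}
    - {"translation":[0,9,0],"twist":0,"gripper":1}
    - {"translation":[0,12,0],"twist":0,"gripper":1}

```text
clock: 8.32
eef_pos: [199.0, 53.5, 170.7]
tcp_rot: [-3.051, 0.003, -1.352]
contact_force: [0.4, -1.3, 1.5]
opening: 1.001
```

```bash
python3 s.py
```

```text
8.3167 [199.   53.5 170.7] [-3.0509  0.0034 -1.3517] q [ 2.5520e-01 -3.9130e-01  2.5094e+00  2.0000e-04  9.3290e-01  1.6069e+00] z [ 0.0876  0.023  -0.9959] F [ 0.4 -1.3  1.5] tilt 0.0907 az 0.2566
```

```bash
python3 - <<'E'
from h import *
for p in ([456,324,235],): print(p,goto(p).round(1))
E
```

```text
[456, 324, 235] [-20.8 -31.4  -3.5]
```

Request:
arm_command:
  plan:
    - {"translation":[-2,-3,-0.5],"twist":-0.12,"gripper":1}
    - {"translation":[-4,-6,-1],"twist":-0.24,"gripper":1}
    - {"translation":[-6,-9,-1.5],"twist":-0.36,"gripper":1}
    - {"translation":[-8,-12,-2],"twist":-0.48,"gripper":1}
    - {"translation":[-10,-15,-3],"twist":-0.6,"gripper":1}

```text
clock: 8.73
eef_pos: [321.3, 184.5, 215.4]
tcp_rot: [-3.063, -0.049, -0.747]
contact_force: [-0.4, -1.3, 0.4]
opening: 0.995
```

```bash
python3 s.py; python3 - <<'E'
from h import *
for p in ([456,324,235],): print(p,goto(p).round(1))
E
```

```text
8.7333 [321.3 184.5 215.4] [-3.0635 -0.0493 -0.7471] q [ 0.5406 -0.097   2.2039 -0.0313  0.9461  1.303 ] z [ 0.0891  0.0239 -0.9957] F [-0.4 -1.3  0.4] tilt 0.0924 az 0.2616
[456, 324, 235] [  0.5 -19.5  -0.4]
```

Request:
arm_command:
  plan:
    - {"translation":[0,-4,0],"twist":-0.12,"gripper":1}
    - {"translation":[0,-8,0],"twist":-0.24,"gripper":1}
    - {"translation":[0.2,-12,-0.2],"twist":-0.36,"gripper":1}
    - {"translation":[0.4,-16,-0.4],"twist":-0.48,"gripper":1}
    - {"translation":[0.5,-19,-0.4],"twist":-0.6,"gripper":1}

```text
clock: 9.15
eef_pos: [455.4, 323.3, 236.1]
tcp_rot: [-3.103, -0.088, -0.14]
contact_force: [0.1, 0.7, 1.1]
opening: 1.003
```

```bash
python3 s.py; python3 - <<'E'
from h import *
import pickle
m,im=shot('wrist','w6.png'); pickle.dump(m,open('m6.pkl','wb'))
E
```

```text
9.15 [455.4 323.3 236.1] [-3.1029 -0.0876 -0.1404] q [ 0.6353  0.1983  1.8369 -0.0395  1.017   0.7933] z [ 0.092   0.0261 -0.9954] F [0.1 0.7 1.1] tilt 0.0958 az 0.2765
```

View pics/w6.png

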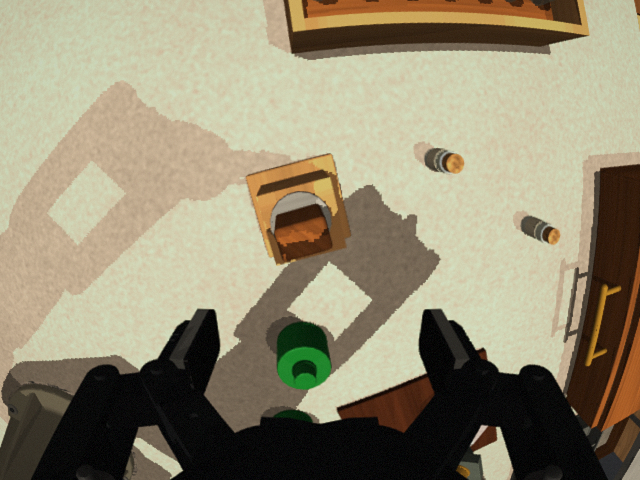

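The wrist view shows the stand at ~(298,208) with the handle's brown top at ~(302,230). Zooming.

```bash
python3 - <<'E'
import cv2
w=cv2.imread('pics/w6.png')
cv2.imwrite('pics/c7.png',cv2.resize(w[145:275,235:365],(650,650),interpolation=cv2.INTER_CUBIC)[:600])
E
```

```text
(no output)
```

View pics/c7.png

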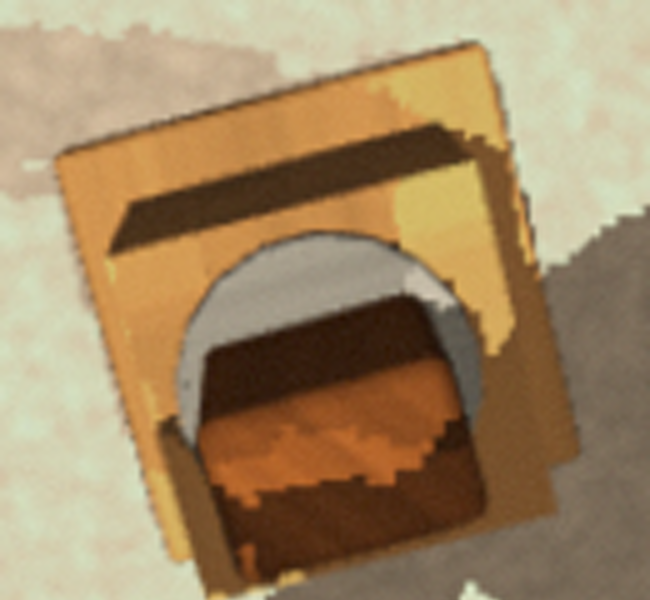

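```bash
python3 - <<'E'
from h import *
import pickle
m=pickle.load(open('m6.pkl','rb'))
c=lambda x,y:[235+x/5,145+y/5]
H=onz(m,[c(198,423),c(444,357),c(487,510),c(243,583)],131,True); print(H.round(1), H.mean(0))
d=H[1]-H[0]; d2=H[2]-H[3]; print(np.linalg.norm(d),np.linalg.norm(d2),np.arctan2(d[1],d[0]),np.arctan2(d2[1],d2[0]),np.linalg.norm(H[0]-H[3]))
S=onz(m,[c(108,253),c(475,160),c(205,598)],75,True);print(S.round(1)); print('stand c',(S[1]+S[2])/2)
F=onz(m,[c(55,155),c(478,42)],0,True); print(F)
print('collar',onz(m,[c(331,380)],81,True))
E
```

```text
[[434.9 336.  131. ]
 [470.2 339.7 131. ]
 [473.2 316.4 131. ]
 [437.  311.5 131. ]] [453.82579719 325.8964602  131.        ]
35.54565779630677 36.529374380650715 0.10471647749523771 0.13641320739011192 24.611154775942502
[[420.9 352.6  75. ]
 [483.8 358.3  75. ]
 [426.3 289.4  75. ]]
stand c [455.06406494 323.83590845  75.        ]
[[405.68667691 362.43344413   0.        ]
 [495.26847737 371.6834319    0.        ]]
collar [[454.34770399 326.26131507  81.        ]]
```

```bash
python3 - <<'E'
from h import *
s,e,M=st(); T=np.array([456.5,325.5,92]); print(goto(T).round(2), goto(T-60*M[:,2]).round(2))
E
```

```text
[-1.53  0.72 14.39] [-1.53  0.72  8.39]
```

Request:
arm_command:
  plan:
    - {"translation":[-0.8,0.4,1],"twist":-0.12,"gripper":1}
    - {"translation":[-1.5,0.7,3],"twist":-0.24,"gripper":1}
    - {"translation":[-1.5,0.7,6],"twist":-0.25,"gripper":1}
    - {"translation":[-1.5,0.7,7.5],"twist":-0.25,"gripper":1}
    - {"translation":[-1.5,0.7,8.4],"twist":-0.25,"gripper":1}

```text
clock: 9.62
eef_pos: [450.5, 323.6, 150.4]
tcp_rot: [-3.125, -0.097, 0.12]
contact_force: [-0.7, 0.5, -0.4]
opening: 0.998
```

```bash
python3 s.py; python3 - <<'E'
from h import *
import pickle
s,e,M=st(); T=np.array([456.5,325.5,92]); print(goto(T).round(2))
m,im=shot('wrist','w7.png')
E
```

```text
9.6167 [450.5 323.6 150.4] [-3.1248 -0.0971  0.1197] q [ 0.641   0.295   1.927  -0.0457  0.8276  0.5498] z [ 0.0942  0.0283 -0.9952] F [-0.7  0.5 -0.4] tilt 0.0985 az 0.2917
[ 0.05 -0.02  5.88]
```

View pics/w7.png

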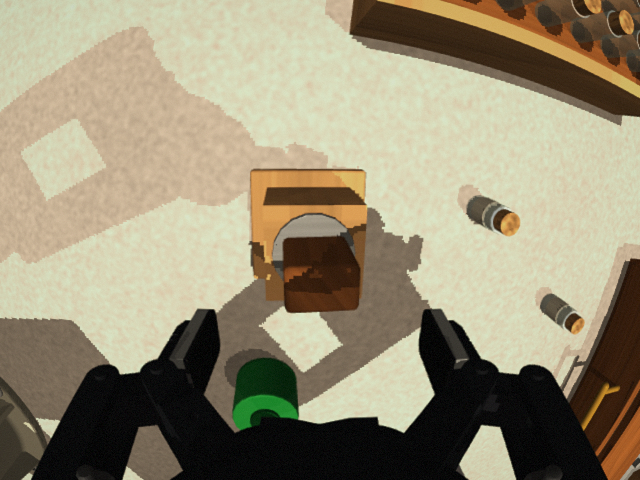

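The handle is square to the jaws and centred between the fingers. Descending and closing.

Request:
arm_command:
  plan:
    - {"translation":[0.05,0,2.5],"twist":0,"gripper":1}
    - {"translation":[0.05,0,4.5],"twist":0,"gripper":1}
    - {"translation":[0.05,0,5.6],"twist":0,"gripper":1}
    - {"translation":[0.05,0,5.9],"twist":0,"gripper":1}
    - {"translation":[0.05,0,5.9],"twist":0,"gripper":0.6}
  squeeze: 30

```text
clock: 10.08
eef_pos: [456.5, 325.2, 91.2]
tcp_rot: [-3.125, -0.096, 0.119]
contact_force: [0.5, -0.7, -0.2]
opening: 0.883
```

Request:
arm_command:
  plan:
    - {"translation":[0,0,0],"twist":0,"gripper":0.4}
    - {"translation":[0,0,0],"twist":0,"gripper":0.2}
    - {"translation":[0,0,0],"twist":0,"gripper":0.2}
    - {"translation":[0,0,0],"twist":0,"gripper":0.2}
    - {"translation":[0,0,0],"twist":0,"gripper":0.2}
  squeeze: 60

```text
clock: 10.5
eef_pos: [456.8, 325.6, 93.2]
tcp_rot: [-3.124, -0.097, 0.119]
contact_force: [-4.0, -2.6, 15.4]
opening: 0.455
```

```bash
python3 s.py; python3 - <<'E'
from h import *
m,im=shot('wrist','w8.png')
E
```

```text
10.5 [456.8 325.6  93.2] [-3.1244 -0.0972  0.1191] q [ 0.6368  0.3873  1.9526 -0.0508  0.7093  0.5539] z [ 0.0943  0.0286 -0.9951] F [-4.  -2.6 15.4] tilt 0.0988 az 0.2948
```

View pics/w8.png

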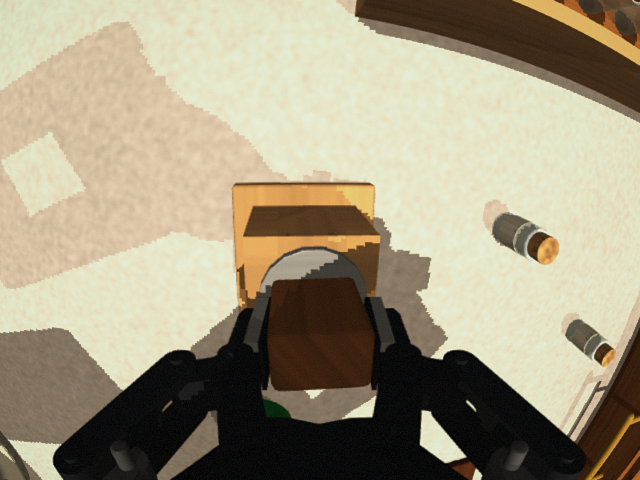

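Request:
arm_command:
  plan:
    - {"translation":[0,0,-1],"twist":0,"gripper":0.2}
    - {"translation":[0.2,0,-3],"twist":0,"gripper":0.2}
    - {"translation":[0.5,-0.1,-6],"twist":0,"gripper":0.2}
    - {"translation":[0.8,-0.1,-9],"twist":0,"gripper":0.2}
    - {"translation":[1.1,-0.2,-12],"twist":0,"gripper":0.2}

```text
clock: 10.97
eef_pos: [455.8, 325.2, 215.8]
tcp_rot: [-3.124, -0.098, 0.119]
contact_force: [0.3, -0.6, -1.6]
opening: 0.433
```

```bash
python3 s.py; python3 - <<'E'
from h import *
m,im=shot('side','d1.png'); cv2.imwrite('pics/c8.png',cv2.resize(im[80:260,180:420],(800,600)))
m,im=shot('scene','e1.png'); cv2.imwrite('pics/c9.png',cv2.resize(im[120:320,420:600],(540,600)))
for p in ([930,225,470],[860,205,440]): print(goto(p).round(1))
E
```

```text
10.9667 [455.8 325.2 215.8] [-3.1243 -0.0975  0.1191] q [ 0.6373  0.2208  1.8578 -0.0402  0.9701  0.5386] z [ 0.0946  0.0288 -0.9951] F [ 0.3 -0.6 -1.6] tilt 0.099 az 0.2952
[ 48.   15.3 -20.4]
[ 40.5  16.5 -18.2]
```

View pics/c8.png

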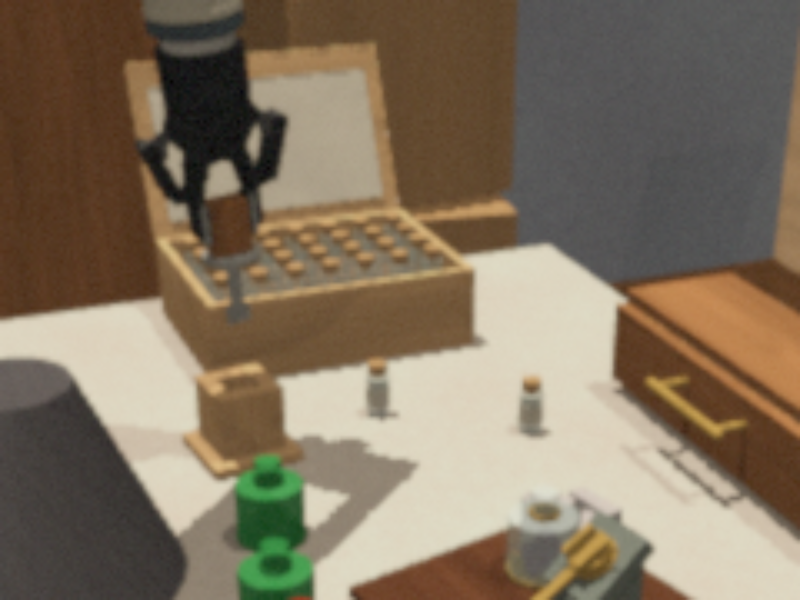

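View pics/c9.png

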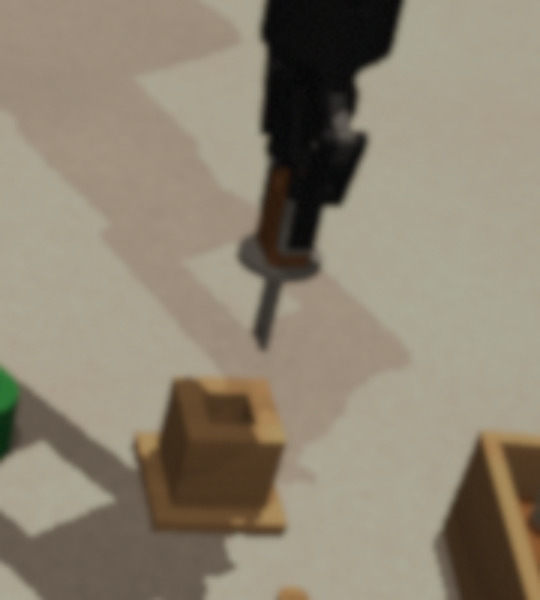

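Key held straight in the jaws. Going out to the reach limit to tilt, slowing before the limit.

Request:
arm_command:
  plan:
    - {"translation":[2.4,1.2,-2.6],"twist":0,"gripper":0.2}
    - {"translation":[5.4,2.6,-4.8],"twist":0,"gripper":0.2}
    - {"translation":[8.8,4.1,-6.2],"twist":0,"gripper":0.2}
    - {"translation":[12.2,5.6,-7.6],"twist":0,"gripper":0.2}
    - {"translation":[15.6,7.1,-9],"twist":0,"gripper":0.2}
  squeeze: 80

```text
clock: 11.48
eef_pos: [613.0, 271.3, 325.3]
tcp_rot: [-3.12, -0.106, 0.119]
contact_force: [0.7, -0.3, -2.0]
opening: 0.428
```

Request:
arm_command:
  plan:
    - {"translation":[3.4,1.5,-1.2],"twist":0,"gripper":0.2}
    - {"translation":[6.8,3,-2.4],"twist":0,"gripper":0.2}
    - {"translation":[10.2,4.5,-3.8],"twist":0,"gripper":0.2}
    - {"translation":[13.6,6,-5.2],"twist":0,"gripper":0.2}
    - {"translation":[17,7.5,-6.4],"twist":0,"gripper":0.2}

```text
clock: 11.9
eef_pos: [784.6, 213.9, 406.0]
tcp_rot: [-3.119, -0.106, 0.119]
contact_force: [1.2, 0.9, -0.4]
opening: 0.436
```

```bash
python3 s.py; python3 - <<'E'
from h import *
for p in ([860,186,440],[860+170,186+37,540]): print(goto(p).round(1))
E
```

```text
11.9 [784.6 213.9 406. ] [-3.1195 -0.1058  0.1189] q [0.2614 0.5159 1.0204 0.0069 1.4974 0.1411] z [ 0.1022  0.0345 -0.9942] F [ 1.2  0.9 -0.4] tilt 0.1081 az 0.3254
[ 7.5  3.6 -2.7]
[ 25.8   1.8 -10.8]
```

Request:
arm_command:
  plan:
    - {"translation":[3,1.8,-1.2],"twist":0,"gripper":0.2}
    - {"translation":[5.5,3.4,-2.2],"twist":0,"gripper":0.2}
    - {"translation":[7.5,3.6,-3],"twist":0,"gripper":0.2}
    - {"translation":[9,3.5,-4],"twist":0,"gripper":0.2}
    - {"translation":[10.5,3.4,-5],"twist":0,"gripper":0.2}

```text
clock: 12.32
eef_pos: [888.0, 189.8, 465.1]
tcp_rot: [-3.12, -0.104, 0.118]
contact_force: [0.8, 1.4, -1.6]
opening: 0.437
```

```bash
python3 s.py
```

```text
12.3167 [888.  189.8 465.1] [-3.1197 -0.1041  0.1178] q [0.2041 0.7393 0.5275 0.0132 1.7692 0.0884] z [ 0.1005  0.034  -0.9944] F [ 0.8  1.4 -1.6] tilt 0.1063 az 0.326
```

Request:
arm_command:
  plan:
    - {"translation":[2,-0.1,-1],"twist":0,"gripper":0.2}
    - {"translation":[3.5,-0.2,-1.8],"twist":0,"gripper":0.2}
    - {"translation":[5,-0.3,-2.5],"twist":0,"gripper":0.2}
    - {"translation":[7.5,-0.5,-4],"twist":0,"gripper":0.2}
    - {"translation":[11,-0.7,-6],"twist":0,"gripper":0.2}

```text
clock: 12.73
eef_pos: [937.6, 197.4, 495.3]
tcp_rot: [-3.117, -0.13, 0.117]
contact_force: [-0.5, 0.1, -0.8]
opening: 0.434
```

```bash
python3 s.py
```

```text
12.7333 [937.6 197.4 495.3] [-3.1172 -0.1297  0.1171] q [0.2011 0.9516 0.063  0.0147 1.9957 0.0894] z [ 0.1255  0.0393 -0.9913] F [-0.5  0.1 -0.8] tilt 0.1319 az 0.3034
```

Request:
arm_command:
  plan:
    - {"translation":[40,-2,-20],"twist":0,"gripper":0.2}
    - {"translation":[40,-2,-20],"twist":0,"gripper":0.2}
    - {"translation":[40,-2,-20],"twist":0,"gripper":0.2}
    - {"translation":[40,-2,-20],"twist":0,"gripper":0.2}
    - {"translation":[40,-2,-20],"twist":0,"gripper":0.2}

```text
clock: 13.15
eef_pos: [942.5, 192.2, 513.2]
tcp_rot: [-3.114, -0.168, 0.116]
contact_force: [0.5, 0.2, -1.4]
opening: 0.436
```

```bash
python3 s.py
```

```text
13.15 [942.5 192.2 513.2] [-3.1139 -0.1681  0.1161] q [0.1944 0.9364 0.0582 0.0159 1.9772 0.0835] z [ 0.163   0.0469 -0.9855] F [ 0.5  0.2 -1.4] tilt 0.1704 az 0.2804
```

Request:
arm_command:
  plan:
    - {"translation":[40,-3,-12],"twist":0,"gripper":0.2}
    - {"translation":[40,-3,-12],"twist":0,"gripper":0.2}
    - {"translation":[40,-3,-12],"twist":0,"gripper":0.2}
    - {"translation":[40,-3,-12],"twist":0,"gripper":0.2}
    - {"translation":[40,-3,-12],"twist":0,"gripper":0.2}

```text
clock: 13.57
eef_pos: [961.0, 194.7, 504.6]
tcp_rot: [-3.111, -0.204, 0.115]
contact_force: [-0.5, 0.8, -0.6]
opening: 0.436
```

Request:
arm_command:
  plan:
    - {"translation":[40,-3,-12],"twist":0,"gripper":0.2}
    - {"translation":[40,-3,-12],"twist":0,"gripper":0.2}
    - {"translation":[40,-3,-12],"twist":0,"gripper":0.2}
    - {"translation":[40,-3,-12],"twist":0,"gripper":0.2}
    - {"translation":[40,-3,-12],"twist":0,"gripper":0.2}

```text
clock: 13.98
eef_pos: [975.2, 196.3, 503.4]
tcp_rot: [-3.107, -0.239, 0.114]
contact_force: [1.0, 0.0, 0.1]
opening: 0.435
```

Request:
arm_command:
  plan:
    - {"translation":[40,-3,-8],"twist":0,"gripper":0.2}
    - {"translation":[40,-3,-8],"twist":0,"gripper":0.2}
    - {"translation":[40,-3,-8],"twist":0,"gripper":0.2}
    - {"translation":[40,-3,-8],"twist":0,"gripper":0.2}
    - {"translation":[40,-3,-8],"twist":0,"gripper":0.2}

```text
clock: 14.4
eef_pos: [993.6, 199.1, 494.9]
tcp_rot: [-3.104, -0.275, 0.113]
contact_force: [0.6, 0.2, -2.6]
opening: 0.436
```

```bash
python3 s.py
```

```text
14.4 [993.6 199.1 494.9] [-3.1043 -0.2749  0.1125] q [0.1909 0.9648 0.0595 0.0165 1.8404 0.0798] z [ 0.2653  0.0675 -0.9618] F [ 0.6  0.2 -2.6] tilt 0.2773 az 0.2491
```

Request:
arm_command:
  plan:
    - {"translation":[40,-5,-10],"twist":0,"gripper":0.2}
    - {"translation":[40,-5,-10],"twist":0,"gripper":0.2}
    - {"translation":[40,-5,-10],"twist":0,"gripper":0.2}
    - {"translation":[40,-5,-10],"twist":0,"gripper":0.2}
    - {"translation":[40,-5,-10],"twist":0,"gripper":0.2}

```text
clock: 14.82
eef_pos: [1003.1, 207.9, 500.2]
tcp_rot: [-3.101, -0.311, 0.111]
contact_force: [-0.5, -0.2, -0.5]
opening: 0.432
```

Request:
arm_command:
  plan:
    - {"translation":[40,-5,-8],"twist":0,"gripper":0.2}
    - {"translation":[40,-5,-8],"twist":0,"gripper":0.2}
    - {"translation":[40,-5,-8],"twist":0,"gripper":0.2}
    - {"translation":[40,-5,-8],"twist":0,"gripper":0.2}
    - {"translation":[40,-5,-8],"twist":0,"gripper":0.2}

```text
clock: 15.23
eef_pos: [1014.0, 216.1, 503.5]
tcp_rot: [-3.097, -0.348, 0.11]
contact_force: [0.2, 0.1, -2.3]
opening: 0.434
```

Request:
arm_command:
  plan:
    - {"translation":[40,-5,-6],"twist":0,"gripper":0.2}
    - {"translation":[40,-5,-6],"twist":0,"gripper":0.2}
    - {"translation":[40,-5,-6],"twist":0,"gripper":0.2}
    - {"translation":[40,-5,-6],"twist":0,"gripper":0.2}
    - {"translation":[40,-5,-6],"twist":0,"gripper":0.2}

```text
clock: 15.65
eef_pos: [1025.9, 223.6, 505.6]
tcp_rot: [-3.092, -0.384, 0.108]
contact_force: [-0.7, -0.2, -0.8]
opening: 0.434
```

Request:
arm_command:
  plan:
    - {"translation":[40,-5,-5],"twist":0,"gripper":0.2}
    - {"translation":[40,-5,-5],"twist":0,"gripper":0.2}
    - {"translation":[40,-5,-5],"twist":0,"gripper":0.2}
    - {"translation":[40,-5,-5],"twist":0,"gripper":0.2}
    - {"translation":[40,-5,-5],"twist":0,"gripper":0.2}

```text
clock: 16.07
eef_pos: [1036.7, 230.3, 510.1]
tcp_rot: [-3.088, -0.421, 0.106]
contact_force: [-0.2, -0.9, -1.2]
opening: 0.432
```

Request:
arm_command:
  plan:
    - {"translation":[40,-5,-4],"twist":0,"gripper":0.2}
    - {"translation":[40,-5,-4],"twist":0,"gripper":0.2}
    - {"translation":[40,-5,-4],"twist":0,"gripper":0.2}
    - {"translation":[40,-5,-4],"twist":0,"gripper":0.2}
    - {"translation":[40,-5,-4],"twist":0,"gripper":0.2}

```text
clock: 16.48
eef_pos: [1046.7, 236.2, 516.4]
tcp_rot: [-3.083, -0.458, 0.103]
contact_force: [-0.0, 0.3, -2.2]
opening: 0.436
```

```bash
python3 s.py
```

```text
16.4833 [1046.7  236.2  516.4] [-3.0831 -0.4581  0.1035] q [0.2181 0.9662 0.0593 0.0076 1.6545 0.1034] z [ 0.4331  0.1038 -0.8953] F [-0.   0.3 -2.2] tilt 0.4616 az 0.2352
```

Request:
arm_command:
  plan:
    - {"translation":[40,-1,-3],"twist":0,"gripper":0.2}
    - {"translation":[40,-1,-3],"twist":0,"gripper":0.2}
    - {"translation":[40,-1,-3],"twist":0,"gripper":0.2}
    - {"translation":[40,-1,-3],"twist":0,"gripper":0.2}
    - {"translation":[40,-1,-3],"twist":0,"gripper":0.2}

```text
clock: 16.9
eef_pos: [1059.2, 225.8, 524.6]
tcp_rot: [-3.078, -0.495, 0.101]
contact_force: [-0.9, 0.1, -1.9]
opening: 0.437
```

Request:
arm_command:
  plan:
    - {"translation":[40,0,-1],"twist":0,"gripper":0.2}
    - {"translation":[40,0,-1],"twist":0,"gripper":0.2}
    - {"translation":[40,0,-1],"twist":0,"gripper":0.2}
    - {"translation":[40,0,-1],"twist":0,"gripper":0.2}
    - {"translation":[40,0,-1],"twist":0,"gripper":0.2}

```text
clock: 17.32
eef_pos: [1073.1, 213.6, 530.6]
tcp_rot: [-3.074, -0.532, 0.098]
contact_force: [-0.8, -0.4, -2.2]
opening: 0.437
```

Request:
arm_command:
  plan:
    - {"translation":[40,0,0],"twist":0,"gripper":0.2}
    - {"translation":[40,0,0],"twist":0,"gripper":0.2}
    - {"translation":[40,0,0],"twist":0,"gripper":0.2}
    - {"translation":[40,0,0],"twist":0,"gripper":0.2}
    - {"translation":[40,0,0],"twist":0,"gripper":0.2}

```text
clock: 17.73
eef_pos: [1085.4, 203.3, 538.6]
tcp_rot: [-3.07, -0.569, 0.095]
contact_force: [-0.3, -1.0, -0.7]
opening: 0.437
```

Request:
arm_command:
  plan:
    - {"translation":[40,0,1],"twist":0,"gripper":0.2}
    - {"translation":[40,0,1],"twist":0,"gripper":0.2}
    - {"translation":[40,0,1],"twist":0,"gripper":0.2}
    - {"translation":[40,0,1],"twist":0,"gripper":0.2}
    - {"translation":[40,0,1],"twist":0,"gripper":0.2}

```text
clock: 18.15
eef_pos: [1096.3, 194.3, 547.9]
tcp_rot: [-3.066, -0.606, 0.091]
contact_force: [0.7, -0.5, -3.1]
opening: 0.438
```

```bash
python3 s.py
```

```text
18.15 [1096.3  194.3  547.9] [-3.0661 -0.6065  0.0912] q [0.1635 0.9604 0.0592 0.0343 1.5123 0.0574] z [ 0.5591  0.1269 -0.8193] F [ 0.7 -0.5 -3.1] tilt 0.6106 az 0.2232
```

Request:
arm_command:
  plan:
    - {"translation":[40,-6,1],"twist":0,"gripper":0.2}
    - {"translation":[40,-6,1],"twist":0,"gripper":0.2}
    - {"translation":[40,-6,1],"twist":0,"gripper":0.2}
    - {"translation":[40,-6,1],"twist":0,"gripper":0.2}
    - {"translation":[40,-6,1],"twist":0,"gripper":0.2}

```text
clock: 18.57
eef_pos: [1099.7, 209.7, 563.1]
tcp_rot: [-3.061, -0.644, 0.088]
contact_force: [0.0, -0.4, -1.6]
opening: 0.434
```

```bash
python3 s.py; python3 - <<'E'
from h import *
m,im=shot('wrist','w9.png')
m,im=shot('side','d2.png')
s,e,M=st()
print(camera_model('wrist')['pose'].round(3), M.round(4))
E
```

```text
18.5667 [1099.7  209.7  563.1] [-3.0612 -0.6437  0.088 ] q [0.1793 0.9521 0.0591 0.0255 1.4828 0.0707] z [ 0.5889  0.1326 -0.7973] F [ 0.  -0.4 -1.6] tilt 0.648 az 0.2214
[[ 7.960000e-01 -6.600000e-02  6.020000e-01  1.003673e+03]
 [ 6.900000e-02 -9.780000e-01 -1.980000e-01  2.742020e+02]
 [ 6.020000e-01  1.990000e-01 -7.740000e-01  6.827680e+02]
 [ 0.000000e+00  0.000000e+00  0.000000e+00  1.000000e+00]] [[ 0.7964  0.1359  0.5894]
 [ 0.0704 -0.9886  0.1329]
 [ 0.6007 -0.0643 -0.7969]]
```

View pics/w9.png

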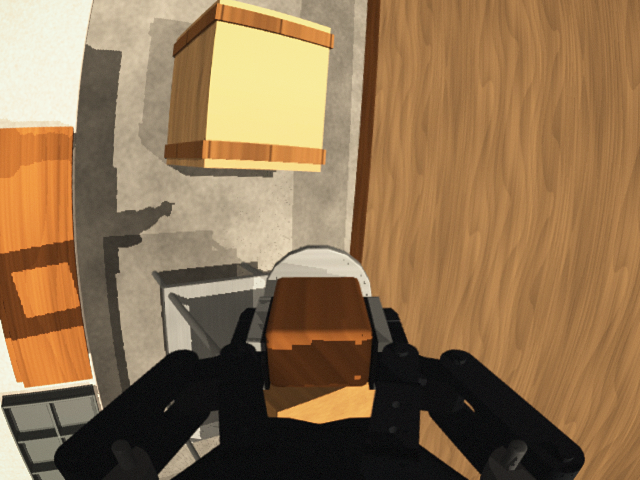

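View pics/d2.png

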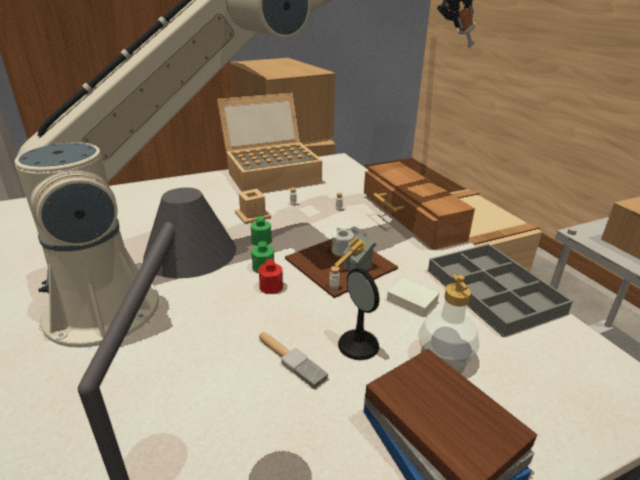

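Tilt is now 0.648 rad toward azimuth 0.22, against 0.650 and 0.226 wanted, and the key is still square in the jaws. Next I'll compute the approach to the screw.

```bash
cat > lf.py <<'E'
from h import *
mt=np.array([593.2,-41.2]); yw=.2255; LK=80.
Rz=np.array([[np.cos(yw),-np.sin(yw),0],[np.sin(yw),np.cos(yw),0],[0,0,1]])
t=.65; L=Rz@np.array([[np.cos(t),0,-np.sin(t)],[0,1,0],[np.sin(t),0,np.cos(t)]])
O=np.array([*mt,0])+Rz@[18,-47,70.]
def lfw(p): return O+L@np.array(p,float)
def wlf(p): return L.T@(np.array(p)-O)
def twist_for(th):
    s,e,M=st(); x=L.T@M[:,0]; a=np.arctan2(-x[1],x[0])  # lockface clockwise angle of tool x from upslope
    return th-a
if __name__=='__main__':
    s,e,M=st()
    print('tool z in lf',(L.T@M[:,2]).round(4),'tcp lf',wlf(e).round(1),'ang now',-twist_for(0))
E
python3 lf.py; python3 - <<'E'
from lf import *
import pickle
from scipy.optimize import least_squares
m=pickle.load(open('m5.pkl','rb'))
c=lambda x,y:[230+x/3,15+y/3]
P=[([110,110,10],c(31,36)),([110,-110,10],c(713,53)),([-110,110,10],[247.5,243.5])]
px=np.array([p[1] for p in P]);W=np.array([p[0] for p in P],float)
def tf(v):
    c_,s_=np.cos(v[2]),np.sin(v[2]); return W@np.array([[c_,-s_,0],[s_,c_,0],[0,0,1]]).T+[v[0],v[1],0]
r=least_squares(lambda v:(proj(m,tf(v),True)-px).ravel(),[594,-40.8,.2245],x_scale=[10,10,.1])
print(r.x,r.fun)
for h in (250,180,150):
    print(h,lfw([0,0,h]),goto(lfw([0,0,h])).round(1))
E
```

```text
tool z in lf [-0.0013 -0.0023 -1.    ] tcp lf [722.  178.5  71. ] ang now 0.10964045233948005
[ 5.90811557e+02 -4.08899160e+01  2.20708830e-01] [-1.01576986 -1.29065548  0.85241245  0.12954834  0.13889271  1.25745218]
250 [ 473.7870497  -116.81435879  269.02094964] [-69.8  25.7 -17.8]
180 [ 515.07756875 -107.34224673  213.29508374] [-69.8  25.7 -10.8]
150 [ 532.77350548 -103.28277013  189.41256978] [-69.8  25.7  -7.8]
```

Request:
arm_command:
  plan:
    - {"translation":[-3.7,1.4,-0.6],"twist":0,"gripper":0.2}
    - {"translation":[-7.4,2.8,-1.2],"twist":0,"gripper":0.2}
    - {"translation":[-11.1,4.2,-1.8],"twist":0,"gripper":0.2}
    - {"translation":[-14.8,5.6,-2.4],"twist":0,"gripper":0.2}
    - {"translation":[-18.5,7,-3],"twist":0,"gripper":0.2}

```text
clock: 19.08
eef_pos: [997.9, 152.8, 503.6]
tcp_rot: [-3.061, -0.646, 0.089]
contact_force: [0.8, 0.1, -0.9]
opening: 0.433
```

Request:
arm_command:
  plan:
    - {"translation":[-3.7,1.4,-0.6],"twist":0,"gripper":0.2}
    - {"translation":[-7.4,2.8,-1.2],"twist":0,"gripper":0.2}
    - {"translation":[-11.1,4.2,-1.8],"twist":0,"gripper":0.2}
    - {"translation":[-14.8,5.6,-2.4],"twist":0,"gripper":0.2}
    - {"translation":[-18.5,7,-3],"twist":0,"gripper":0.2}

```text
clock: 19.5
eef_pos: [840.4, 65.7, 411.1]
tcp_rot: [-3.061, -0.646, 0.089]
contact_force: [0.6, -0.9, -0.3]
opening: 0.431
```

Request:
arm_command:
  plan:
    - {"translation":[-3.7,1.4,-0.6],"twist":0,"gripper":0.2}
    - {"translation":[-7.4,2.8,-1.2],"twist":0,"gripper":0.2}
    - {"translation":[-11.1,4.2,-1.8],"twist":0,"gripper":0.2}
    - {"translation":[-14.8,5.6,-2.4],"twist":0,"gripper":0.2}
    - {"translation":[-18.5,7,-3],"twist":0,"gripper":0.2}

```text
clock: 19.92
eef_pos: [683.3, -21.3, 318.8]
tcp_rot: [-3.062, -0.647, 0.089]
contact_force: [-0.2, 0.0, -1.0]
opening: 0.437
```

```bash
python3 s.py; python3 lf.py; python3 - <<'E'
from lf import *
print(goto(lfw([0,0,180])).round(1))
E
```

```text
19.9167 [683.3 -21.3 318.8] [-3.0622 -0.6468  0.0891] q [-0.1409  0.1149  1.9041  0.4265  0.5442 -0.558 ] z [ 0.5913  0.1325 -0.7955] F [-0.2  0.  -1. ] tilt 0.6509 az 0.2204
tool z in lf [ 9.0e-04 -3.1e-03 -1.0e+00] tcp lf [209.7  46.3 153.2] ang now 0.10875148263269013
[-20.3   6.9  -2.7]
```

Request:
arm_command:
  plan:
    - {"translation":[-3,1,-0.4],"twist":0,"gripper":0.2}
    - {"translation":[-6,2,-0.8],"twist":0,"gripper":0.2}
    - {"translation":[-9,3,-1.2],"twist":0,"gripper":0.2}
    - {"translation":[-12,4,-1.6],"twist":0,"gripper":0.2}
    - {"translation":[-15,5,-2],"twist":0,"gripper":0.2}

```text
clock: 20.33
eef_pos: [557.9, -84.5, 241.2]
tcp_rot: [-3.064, -0.648, 0.09]
contact_force: [0.7, -0.0, -1.6]
opening: 0.43
```

```bash
python3 s.py; python3 lf.py; python3 - <<'E'
from lf import *
print(goto(lfw([0,0,170])).round(1),twist_for(.17))
m,im=shot('wrist','w10.png')
E
```

```text
20.3333 [557.9 -84.5 241.2] [-3.0635 -0.648   0.0899] q [-0.3542  0.0388  2.1887  0.802   0.4754 -1.1145] z [ 0.5923  0.1317 -0.7949] F [ 0.7 -0.  -1.6] tilt 0.652 az 0.2188
tool z in lf [ 0.002  -0.0041 -1.    ] tcp lf [ 54.1  12.7 173.9] ang now 0.10798996176215461
[-5.2  1.8  0.4] 0.0620100382378454
```

View pics/w10.png

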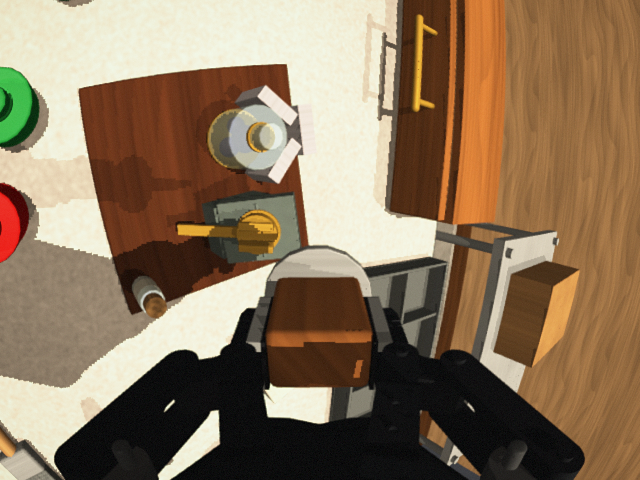

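The tilted view looks squarely down on the screw head at ~(258,232), with its arm running left to ~(180,229). Zooming.

```bash
python3 - <<'E'
import cv2
w=cv2.imread('pics/w10.png')
cv2.imwrite('pics/c10.png',cv2.resize(w[180:280,165:315],(780,520),interpolation=cv2.INTER_CUBIC))
E
```

```text
(no output)
```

View pics/c10.png

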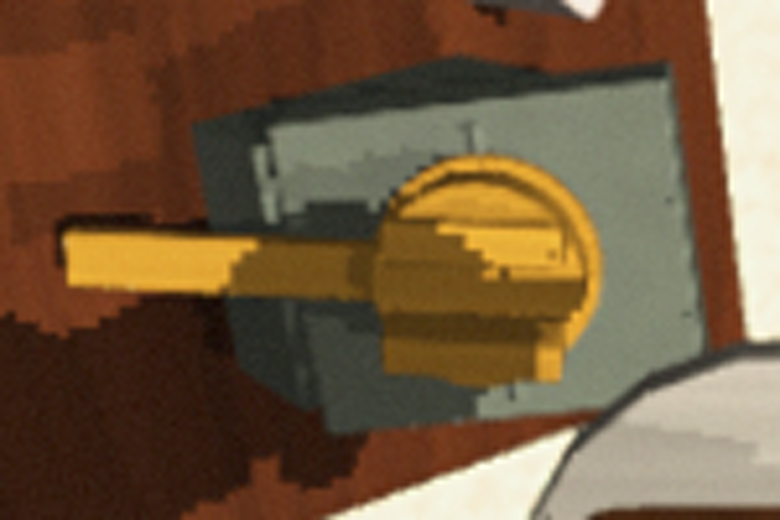

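```bash
cat > ax.py <<'E'
from lf import *
def onlf(m,px,h):
    o,d=ray(m,px,True); ol=wlf(o); dl=d@L; k=(h-ol[2])/dl[:,2]; return ol+dl*k[:,None]
E
python3 - <<'E'
from ax import *
m=camera_model('wrist')
c=lambda x,y:[165+x/5.2,180+y/5.2]
A=onlf(m,[c(66,232),c(68,286),c(375,243),c(365,299)],8.5); print(A.round(2))
tip=(A[0]+A[1])/2; b=(A[2]+A[3])/2; d=(b-tip)[:2]; d/=np.linalg.norm(d)
print('theta',np.arctan2(-d[1],d[0]),'axis est',tip[:2]+75*d)
# edges angles
for i,j in((0,2),(1,3)):
    e=A[j]-A[i]; print(np.arctan2(-e[1],e[0]))
D=onlf(m,[c(475,154),c(602,265),c(560,185)],12); print(D.round(1))
# circle thru 3
import numpy as np
Q=np.c_[2*D[:,:2],np.ones(3)]; s=np.linalg.solve(Q,(D[:,:2]**2).sum(1)); print('circle',s[:2],np.sqrt(s[2]+s[0]**2+s[1]**2))
# cheek mouth: inner edges
E=onlf(m,[c(668,65),c(270,128),c(705,350),c(330,432)],0); print('face corners',E.round(1))
E
```

```text
[[-82.    18.34   8.5 ]
 [-83.95   8.5    8.5 ]
 [-26.12   9.89   8.5 ]
 [-29.69   0.16   8.5 ]]
theta 0.15130980863221893 axis est [-8.83227498  2.11535259]
0.1500651881753238
0.15259121037598541
[[-5.7 24.1 12. ]
 [12.6  2.8 12. ]
 [ 7.6 17.3 12. ]]
circle [-7.7281033   3.90687964] 20.333366138890188
face corners [[ 26.7  32.8   0. ]
 [-43.5  30.2   0. ]
 [ 26.6 -18.4   0. ]
 [-43.4 -27.    0. ]]
```

```bash
python3 - <<'E'
from ax import *
import pickle
m=camera_model('wrist'); m5=pickle.load(open('m5.pkl','rb'))
c=lambda x,y:[165+x/5.2,180+y/5.2]
def tri(a,b):
    (o1,d1),(o2,d2)=a,b; d1=d1[0];d2=d2[0]
    A=np.c_[d1,-d2]; k=np.linalg.lstsq(A,o2-o1,rcond=None)[0]; p=o1+d1*k[0];q=o2+d2*k[1]; return (p+q)/2,np.linalg.norm(p-q)
c6=lambda x,y:[370+x/5,65+y/4.444]
for a,b in (((66,232),(107,548)),((68,286),(152,552))):
    p,g=tri(ray(m,[c(*a)],True),ray(m5,[c6(*b)],True)); print('tip corner',p.round(1),'gap',g.round(1),'lf',wlf(p).round(1))
# plate corners in w10
px=[[80,88],[288,65],[133,313]]
print('plate corners now',onz(m,px,10,True).round(1))
for q in ([-110,110],[110,110],[-110,-110]): print((np.array([*mt,0])+Rz@[*q,10]).round(1))
p,g=tri(ray(m,[[288,65]],True),ray(m5,[[230+31/3,15+36/3]],True));print('plate back-left',p.round(1),g)
p,g=tri(ray(m,[[80,88]],True),ray(m5,[[247.5,243.5]],True));print('plate front-left',p.round(1),g)
E
```

```text
tip corner [550.9 -83.4  19.1] gap 2.1 lf [-85.4  15.3   1. ]
tip corner [551.8 -93.3  16.9] gap 1.2 lf [-87.8   5.4   0.1]
plate corners now [[ 454.8   40.8   10. ]
 [ 665.7   87.6   10. ]
 [ 503.8 -168.6   10. ]]
[461.4  41.4  10. ]
[675.8  90.6  10. ]
[ 510.6 -173.    10. ]
plate back-left [675.8  93.2  -6.8] 0.7320628180914835
plate front-left [454.6  43.9  -4.6] 1.1767120323085167
```

The shift comes from my pairing the picture with a camera pose read after the arm settled. I'll retake it with a matched pose.

```bash
python3 s.py; python3 - <<'E'
from lf import *
import pickle
m,im=shot('wrist','w11.png'); pickle.dump(m,open('m11.pkl','wb'))
cv2.imwrite('pics/c11.png',cv2.resize(im[180:280,140:290],(780,520),interpolation=cv2.INTER_CUBIC))
E
python3 lf.py
```

```text
20.3833 [552.7 -84.5 236.8] [-3.0625 -0.6422  0.0912] q [-0.3586  0.0388  2.1977  0.8065  0.4759 -1.1255] z [ 0.5874  0.133  -0.7983] F [-5.4  2.6 -5.7] tilt 0.6463 az 0.2228
tool z in lf [-0.0033 -0.0022 -1.    ] tcp lf [ 49.8  13.5 173.4] ang now 0.11086701501438581
```

View pics/c11.png

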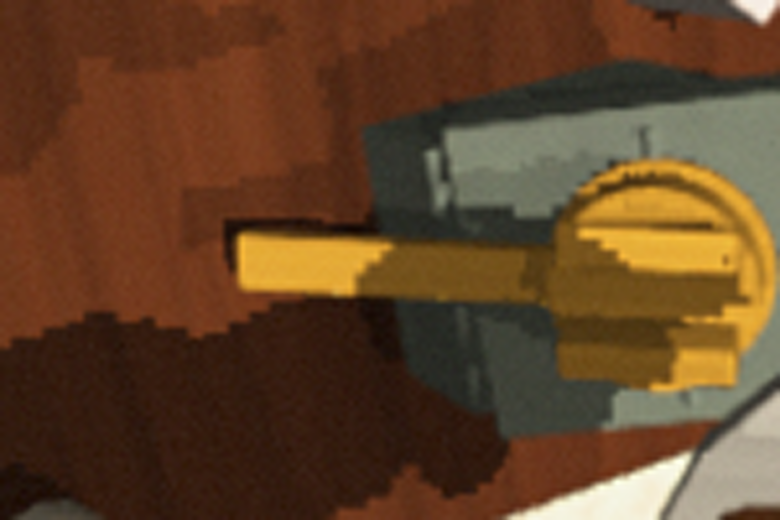

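View pics/w11.png

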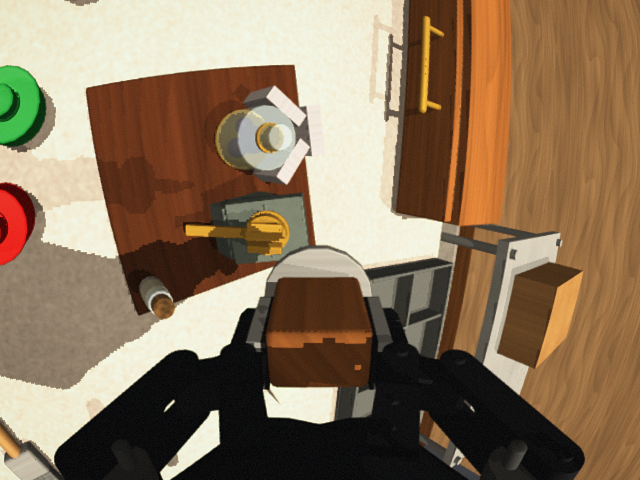

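```bash
python3 - <<'E'
from ax import *
import pickle
m=pickle.load(open('m11.pkl','rb'))
c=lambda x,y:[140+x/5.2,180+y/5.2]
A=onlf(m,[c(237,233),c(241,290),c(550,245),c(543,302)],8.5); print(A.round(2))
tip=(A[0]+A[1])/2; b=(A[2]+A[3])/2; d=(b-tip)[:2]; d/=np.linalg.norm(d)
print('theta',np.arctan2(-d[1],d[0]),'axis est',tip[:2]+75*d)
px=[[86,88],[294,65],[139,314]]
C=onz(m,px,10,True);print('plate',C.round(1))
print('mount ctr',(C[1]+C[2])/2,'yaw',np.arctan2(*(C[1]-C[0])[[1,0]]))
D=onlf(m,[c(655,158),c(775,270),c(738,190)],12)
Q=np.c_[2*D[:,:2],np.ones(3)]; s=np.linalg.solve(Q,(D[:,:2]**2).sum(1)); print('circle',s[:2],np.sqrt(s[2]+s[0]**2+s[1]**2))
E
```

```text
[[-74.24  17.24   8.5 ]
 [-75.85   6.86   8.5 ]
 [-18.38   8.66   8.5 ]
 [-21.35  -1.29   8.5 ]]
theta 0.15050434559761297 axis est [-0.89120404  0.80506389]
plate [[ 460.3   40.9   10. ]
 [ 673.4   89.1   10. ]
 [ 509.9 -170.5   10. ]]
mount ctr [591.62332438 -40.66662835  10.        ] yaw 0.2226015600410516
circle [0.46200331 3.34020463] 19.265895990128023
```

```bash
python3 - <<'E'
from lf import *
m,im=shot('wrist','w12.png')
s,e,M=st()
def tp(p): return e+M@np.array(p,float)
for lk in (78,80,82,84):
    P=[tp([sx*19,sy*13,-(118-lk)]) for sx,sy in((-1,-1),(1,-1),(1,1),(-1,1))]
    C=[tp([26*np.cos(a),26*np.sin(a),-(68-lk)]) for a in (-np.pi/2,-np.pi/2-.6,-np.pi/2+.6)]
    print(lk,proj(m,P,True).round(0).tolist(),'collar',proj(m,C,True).round(0).tolist())
cv2.imwrite('pics/c12.png',cv2.resize(im[235:400,230:410],(720,660),interpolation=cv2.INTER_CUBIC)[:600])
E
python3 s.py;python3 lf.py
```

```text
78 [[272.0, 340.0], [385.0, 339.0], [378.0, 395.0], [277.0, 396.0]] collar [[326.0, 251.0], [293.0, 260.0], [359.0, 260.0]]
80 [[272.0, 337.0], [384.0, 336.0], [378.0, 392.0], [277.0, 392.0]] collar [[326.0, 249.0], [294.0, 259.0], [359.0, 258.0]]
82 [[273.0, 333.0], [383.0, 333.0], [377.0, 388.0], [277.0, 389.0]] collar [[326.0, 248.0], [294.0, 257.0], [358.0, 257.0]]
84 [[274.0, 330.0], [382.0, 330.0], [376.0, 385.0], [278.0, 385.0]] collar [[326.0, 246.0], [294.0, 255.0], [358.0, 255.0]]
20.4833 [557.2 -84.7 240.2] [-3.0612 -0.645   0.0862] q [-0.3546  0.0397  2.189   0.7984  0.4762 -1.1088] z [ 0.5901  0.1316 -0.7965] F [-0.   0.8 -1.1] tilt 0.6493 az 0.2195
tool z in lf [-8.0e-04 -3.6e-03 -1.0e+00] tcp lf [ 52.9  12.7 173.5] ang now 0.11114867091221826
```

View pics/c12.png

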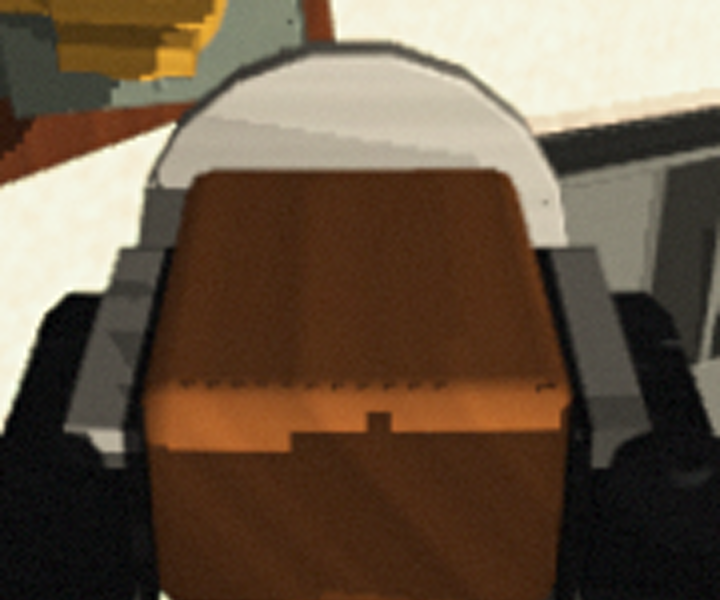

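```bash
python3 - <<'E'
from lf import *
print(goto(lfw([-.7,1,135])).round(2),twist_for(.1505))
E
python3 s.py
```

```text
[-5.2   1.74  3.86] 0.03935132908778173
20.4833 [557.2 -84.7 240.2] [-3.0612 -0.645   0.0862] q [-0.3546  0.0397  2.189   0.7984  0.4762 -1.1088] z [ 0.5901  0.1316 -0.7965] F [-0.   0.8 -1.1] tilt 0.6493 az 0.2195
```

Request:
arm_command:
  plan:
    - {"translation":[-2,0.7,1.2],"twist":0.02,"gripper":0.2}
    - {"translation":[-4,1.3,2.6],"twist":0.04,"gripper":0.2}
    - {"translation":[-5.2,1.7,3.8],"twist":0.04,"gripper":0.2}
    - {"translation":[-5.2,1.7,3.8],"twist":0.04,"gripper":0.2}
    - {"translation":[-5.2,1.7,3.8],"twist":0.04,"gripper":0.2}

```text
clock: 20.9
eef_pos: [541.3, -100.1, 177.8]
tcp_rot: [-3.031, -0.641, 0.036]
contact_force: [0.1, -0.0, -1.3]
opening: 0.435
```

```bash
python3 s.py; python3 lf.py; python3 - <<'E'
from lf import *
import pickle
s,e,M=st()
m,im=shot('wrist','w13.png'); pickle.dump((m,e,M),open('m13.pkl','wb'))
def tp(p): return e+M@np.array(p,float)
for lk in (80,82,84):
    P=[tp([sx*19,sy*13,-(118-lk)]) for sx,sy in((-1,-1),(1,-1))]
    C=[tp([0,-26,-(68-lk)])]
    print(lk,proj(m,P,True).round(0).tolist(),'collar',proj(m,C,True).round(0).tolist())
E
python3 s.py
```

```text
20.9 [ 541.3 -100.1  177.8] [-3.0306 -0.6408  0.0357] q [-0.4088  0.1419  2.2634  1.1184  0.4063 -1.4618] z [ 0.5899  0.1319 -0.7967] F [ 0.1 -0.  -1.3] tilt 0.649 az 0.2199
tool z in lf [-0.001  -0.0034 -1.    ] tcp lf [1.000e-01 1.200e+00 1.353e+02] ang now 0.151848374939005
80 [[264.0, 335.0], [375.0, 335.0]] collar [[319.0, 248.0]]
82 [[264.0, 332.0], [374.0, 332.0]] collar [[319.0, 246.0]]
84 [[265.0, 329.0], [374.0, 329.0]] collar [[319.0, 245.0]]
20.95 [ 541.8 -100.2  178.7] [-3.0317 -0.6423  0.0368] q [-0.4086  0.1408  2.2627  1.1178  0.4065 -1.4615] z [ 0.591   0.1315 -0.7959] F [ 0.4 -0.6 -1.4] tilt 0.6503 az 0.219
```

View pics/w13.png

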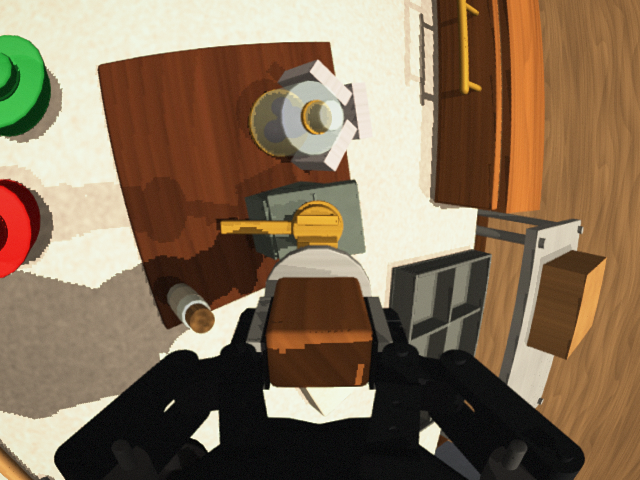

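```bash
python3 - <<'E'
import cv2
w=cv2.imread('pics/w13.png')
cv2.imwrite('pics/c13.png',cv2.resize(w[170:270,210:370],(800,500),interpolation=cv2.INTER_CUBIC))
E
```

```text
(no output)
```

View pics/c13.png

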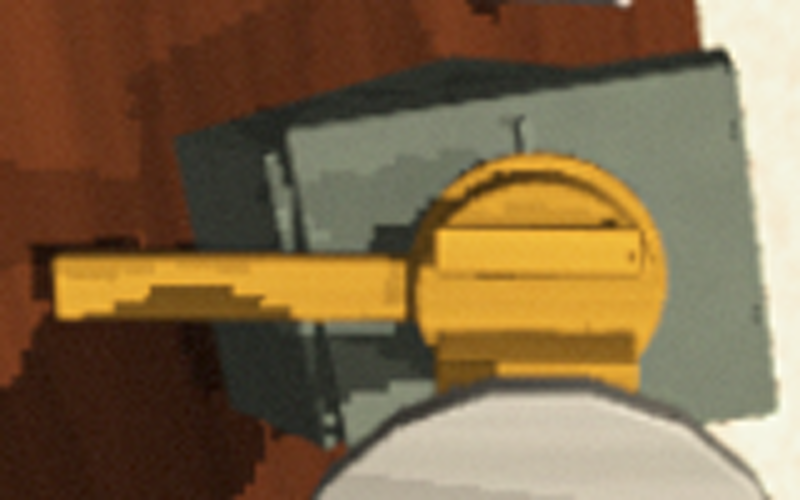

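```bash
python3 - <<'E'
from ax import *
import pickle
m,e,M=pickle.load(open('m13.pkl','rb'))
c=lambda x,y:[210+x/5,170+y/5]
A=onlf(m,[c(53,256),c(57,320),c(405,261),c(405,321)],8.5); print(A.round(2))
tip=(A[0]+A[1])/2; b=(A[2]+A[3])/2; d=(b-tip)[:2]; d/=np.linalg.norm(d)
ax=tip[:2]+75*d
print('theta',np.arctan2(-d[1],d[0]),'axis est',ax)
th=.15;u=np.array([np.cos(th),-np.sin(th)]);v=np.array([np.sin(th),np.cos(th)])
for n,px,h in (('upper cheek inner mouth',c(540,276),21),('lower cheek inner mouth',c(540,362),21),('lower inner floor',c(540,334),12),('cheek ends L',c(437,230),21),('R',c(641,230),21)):
    p=onlf(m,[px],h)[0]; print(n,p.round(1),'along',round(u@p[:2],1),'across',round(v@p[:2],1))
E
```

```text
[[-74.46  17.22   8.5 ]
 [-76.28   6.91   8.5 ]
 [-20.28   7.75   8.5 ]
 [-21.97  -1.72   8.5 ]]
theta 0.1653141706221991 axis est [-1.39289885 -0.27912581]
upper cheek inner mouth [ 0.2  6.1 21. ] along -0.7 across 6.0
lower cheek inner mouth [-1.8 -7.  21. ] along -0.7 across -7.2
lower inner floor [-1.6 -5.8 12. ] along -0.7 across -6.0
cheek ends L [-13.4  15.2  21. ] along -15.5 across 13.0
R [15.6 10.7 21. ] along 13.9 across 12.9
```

```bash
python3 - <<'E'
from lf import *
for h in (104,96,93): print(goto(lfw([-.8,-.1,h])).round(2),twist_for(.158))
E
```

```text
[-0.17  0.13  3.17] 0.0072238244430668785
[-0.17  0.12  3.97] 0.0072238244430668785
[-0.17  0.12  4.27] 0.0072238244430668785
```

Request:
arm_command:
  plan:
    - {"translation":[-0.15,0.1,1],"twist":0.007,"gripper":0.2}
    - {"translation":[-0.15,0.1,2],"twist":0.007,"gripper":0.2}
    - {"translation":[-0.15,0.1,2.8],"twist":0.007,"gripper":0.2}
    - {"translation":[-0.15,0.1,3.1],"twist":0.007,"gripper":0.2}
    - {"translation":[-0.15,0.1,3.1],"twist":0.007,"gripper":0.2}

```text
clock: 21.37
eef_pos: [560.3, -96.9, 154.1]
tcp_rot: [-3.027, -0.643, 0.029]
contact_force: [-0.3, 0.4, -1.5]
opening: 0.435
```

```bash
python3 s.py; python3 lf.py; python3 - <<'E'
from lf import *
m,im=shot('side','d3.png'); cv2.imwrite('pics/c14.png',cv2.resize(im[190:290,290:410],(720,600),interpolation=cv2.INTER_CUBIC))
m,im=shot('wrist','w14.png')
for h in (104,96,93): print(goto(lfw([-.8,-.1,h])).round(2),twist_for(.158))
E
```

```text
21.3667 [560.3 -96.9 154.1] [-3.027  -0.6432  0.0294] q [-0.3821  0.2152  2.2513  1.2704  0.3674 -1.5981] z [ 0.5922  0.1318 -0.7949] F [-0.3  0.4 -1.5] tilt 0.6519 az 0.219
tool z in lf [ 0.0019 -0.0039 -1.    ] tcp lf [1.200e+00 1.000e-01 1.048e+02] ang now 0.15652402136583243
[-0.14  0.04  0.12] 0.0011493994378323769
[-0.15  0.04  0.92] 0.0011493994378323769
[-0.15  0.04  1.22] 0.0011493994378323769
```

View pics/c14.png

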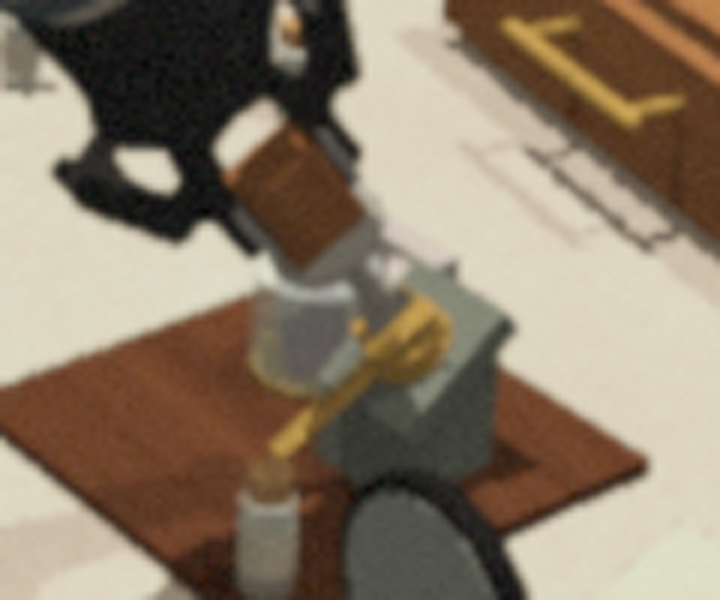

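View pics/w14.png

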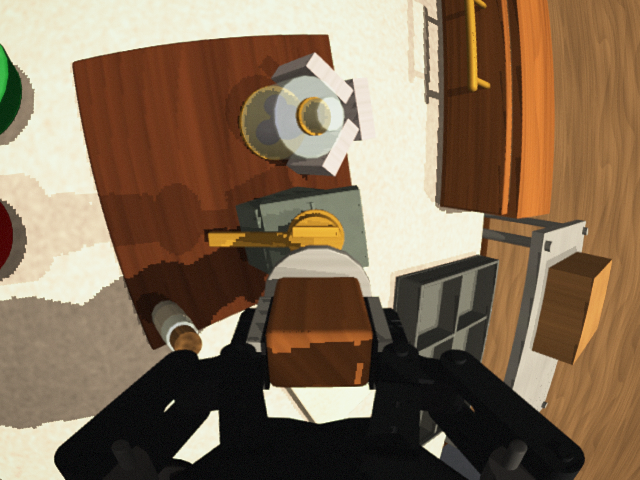

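The side view shows the shaft square to the sloping face and the blade right over the slot between the cheeks. Lowering slowly.

Request:
arm_command:
  plan:
    - {"translation":[-0.15,0.05,0.3],"twist":0,"gripper":0.2}
    - {"translation":[-0.15,0.05,0.5],"twist":0,"gripper":0.2}
    - {"translation":[-0.15,0.05,0.7],"twist":0,"gripper":0.2}
    - {"translation":[-0.15,0.05,0.9],"twist":0,"gripper":0.2}
    - {"translation":[-0.15,0.05,0.95],"twist":0,"gripper":0.2}

```text
clock: 21.88
eef_pos: [564.3, -96.3, 145.4]
tcp_rot: [-3.027, -0.643, 0.029]
contact_force: [-0.4, -0.8, -1.9]
opening: 0.434
```

```bash
python3 s.py; python3 lf.py; python3 - <<'E'
from lf import *
for h in (96,94,92): print(goto(lfw([-.8,-.1,h])).round(2),twist_for(.158))
m,im=shot('side','d4.png'); cv2.imwrite('pics/c15.png',cv2.resize(im[190:290,290:410],(720,600),interpolation=cv2.INTER_CUBIC))
E
```

```text
21.8833 [564.3 -96.3 145.4] [-3.0269 -0.6427  0.0289] q [-0.3768  0.2384  2.25    1.327   0.3581 -1.6537] z [ 0.5919  0.1316 -0.7952] F [-0.4 -0.8 -1.9] tilt 0.6514 az 0.2188
tool z in lf [ 0.0014 -0.0041 -1.    ] tcp lf [-1.  -0.2 95.5] ang now 0.15702052182743254
[ 0.01 -0.01 -0.06] 0.0009794781725674662
[ 0.01 -0.02  0.14] 0.0009794781725674662
[ 0.01 -0.02  0.34] 0.0009794781725674662
```

View pics/c15.png

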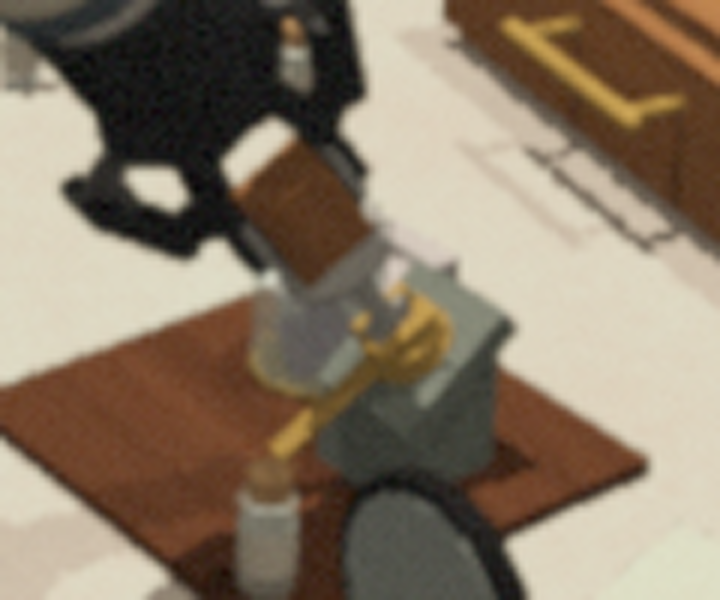

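Request:
arm_command:
  plan:
    - {"translation":[0,0,0.1],"twist":0,"gripper":0.2}
    - {"translation":[0,0,0.15],"twist":0,"gripper":0.2}
    - {"translation":[0,0,0.2],"twist":0,"gripper":0.2}
    - {"translation":[0,0,0.25],"twist":0,"gripper":0.2}
    - {"translation":[0,0,0.25],"twist":0,"gripper":0.2}

```text
clock: 22.35
eef_pos: [565.1, -96.0, 144.0]
tcp_rot: [-3.027, -0.643, 0.029]
contact_force: [-16.8, -2.7, 17.4]
opening: 0.436
```

```bash
python3 s.py; python3 lf.py
```

```text
22.35 [565.1 -96.  144. ] [-3.027  -0.6433  0.0288] q [-0.3753  0.2423  2.25    1.3396  0.3562 -1.6657] z [ 0.5924  0.1314 -0.7949] F [-16.8  -2.7  17.4] tilt 0.652 az 0.2184
tool z in lf [ 0.002  -0.0043 -1.    ] tcp lf [-1.1 -0.1 93.8] ang now 0.1570232559149911
```

Floor felt at 24 N, at the expected depth. I'll ease off 1 mm and turn clockwise.

Request:
arm_command:
  plan:
    - {"translation":[0,0,-0.1],"twist":0.05,"gripper":0.2}
    - {"translation":[0,0,-0.1],"twist":0.15,"gripper":0.2}
    - {"translation":[0,0,-0.1],"twist":0.25,"gripper":0.2}
    - {"translation":[0,0,-0.1],"twist":0.35,"gripper":0.2}
    - {"translation":[0,0,-0.1],"twist":0.45,"gripper":0.2}

```text
clock: 22.77
eef_pos: [564.7, -95.4, 145.2]
tcp_rot: [-2.73, -0.522, -0.498]
contact_force: [-0.7, 4.1, 1.4]
opening: 0.433
```

```bash
python3 s.py; python3 lf.py; python3 - <<'E'
from lf import *
s,e,M=st(); print('tau tool',(M.T@s['wrist_torque']).round(3))
print(goto(lfw([-.9,-.3,94.5])).round(2))
m,im=shot('wrist','w15.png')
E
```

```text
22.7667 [564.7 -95.4 145.2] [-2.7296 -0.5221 -0.4984] q [-0.3758  0.2395  2.2504  1.3345  0.359  -1.206 ] z [ 0.5928  0.1333 -0.7942] F [-0.7  4.1  1.4] tilt 0.653 az 0.2211
tool z in lf [ 0.003  -0.0027 -1.    ] tcp lf [-0.6  0.6 94.9] ang now 0.6115167586573481
tau tool [ 0.632 -0.331 -0.072]
[0.02 0.09 0.04]
```

View pics/w15.png

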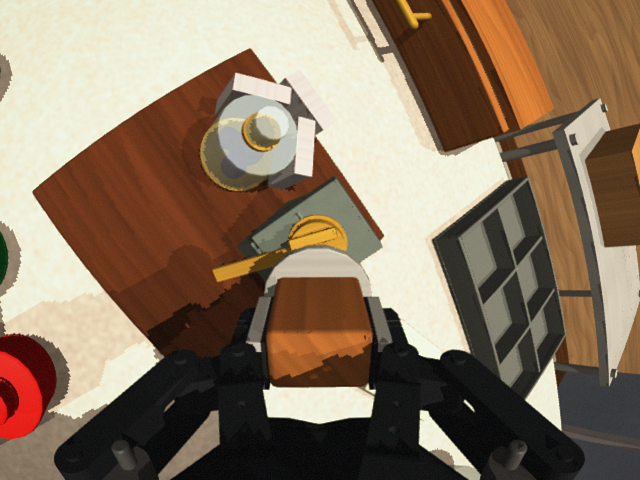

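The arm is turning with the key, with about 0.2 rad of play. Continuing.

Request:
arm_command:
  plan:
    - {"translation":[0,0.05,0],"twist":0.1,"gripper":0.2}
    - {"translation":[0,0.05,0],"twist":0.2,"gripper":0.2}
    - {"translation":[0,0.05,0],"twist":0.3,"gripper":0.2}
    - {"translation":[0,0.05,0],"twist":0.4,"gripper":0.2}
    - {"translation":[0,0.05,0],"twist":0.5,"gripper":0.2}

```text
clock: 23.23
eef_pos: [564.7, -95.7, 145.3]
tcp_rot: [-2.539, -0.27, -0.98]
contact_force: [-1.3, 1.5, 0.2]
opening: 0.436
```

```bash
python3 s.py; python3 lf.py; python3 - <<'E'
from lf import *
s,e,M=st(); print('tau tool',(M.T@s['wrist_torque']).round(3))
print(goto(lfw([-.9,-.3,94.5])).round(2))
E
```

```text
23.2333 [564.7 -95.7 145.3] [-2.5388 -0.2696 -0.9802] q [-0.3769  0.2397  2.2502  1.3353  0.3599 -0.6986] z [ 0.5931  0.1335 -0.794 ] F [-1.3  1.5  0.2] tilt 0.6535 az 0.2214
tool z in lf [ 0.0035 -0.0025 -1.    ] tcp lf [-0.6  0.2 95. ] ang now 1.1205952937859178
tau tool [-0.019 -0.31  -0.073]
[0.03 0.05 0.05]
```

Request:
arm_command:
  plan:
    - {"translation":[0,0.05,0.05],"twist":0.1,"gripper":0.2}
    - {"translation":[0,0.05,0.05],"twist":0.2,"gripper":0.2}
    - {"translation":[0,0.05,0.05],"twist":0.3,"gripper":0.2}
    - {"translation":[0,0.05,0.05],"twist":0.38,"gripper":0.2}
    - {"translation":[0,0.05,0.05],"twist":0.45,"gripper":0.2}

```text
clock: 23.65
eef_pos: [564.8, -96.1, 144.8]
tcp_rot: [-2.488, -0.001, -1.348]
contact_force: [-3.0, -0.4, 2.4]
opening: 0.439
```

```bash
python3 s.py; python3 lf.py; python3 - <<'E'
from lf import *
s,e,M=st(); print('tau tool',(M.T@s['wrist_torque']).round(3))
print(goto(lfw([-.9,-.3,94.5])).round(2))
m,im=shot('wrist','w16.png')
E
```

```text
23.65 [564.8 -96.1 144.8] [-2.4878e+00 -1.5000e-03 -1.3479e+00] q [-0.3776  0.2409  2.2504  1.3397  0.3597 -0.2523] z [ 0.5934  0.1333 -0.7938] F [-3.  -0.4  2.4] tilt 0.6538 az 0.2209
tool z in lf [ 0.0038 -0.0028 -1.    ] tcp lf [-0.8 -0.1 94.6] ang now 1.5720017470952468
tau tool [-0.32  -0.145 -0.041]
[0.02 0.01 0.01]
```

View pics/w16.png

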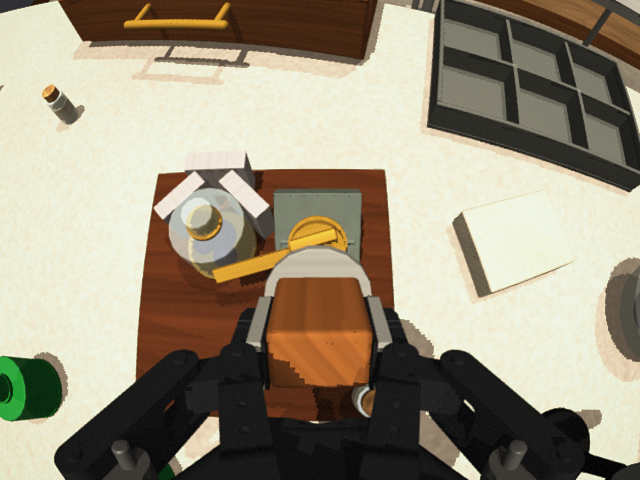

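Request:
arm_command:
  plan:
    - {"translation":[0,0,0],"twist":0.04,"gripper":0.2}
    - {"translation":[0,0,0],"twist":0.08,"gripper":0.2}
    - {"translation":[0,0,0],"twist":0.11,"gripper":0.2}
    - {"translation":[0,0,0],"twist":0.14,"gripper":0.2}
    - {"translation":[0,0,0],"twist":0.16,"gripper":0.2}

```text
clock: 24.12
eef_pos: [564.7, -96.2, 144.8]
tcp_rot: [-2.494, 0.097, -1.478]
contact_force: [-1.0, -0.1, 1.5]
opening: 0.434
```

```bash
python3 s.py; python3 lf.py; python3 - <<'E'
from lf import *
import pickle
s,e,M=st(); print('tau tool',(M.T@s['wrist_torque']).round(3))
print(goto(lfw([-.9,-.3,94.5])).round(2))
m,im=shot('wrist','w17.png'); pickle.dump((m,e,M),open('m17.pkl','wb'))
cv2.imwrite('pics/c17.png',cv2.resize(im[160:290,150:350],(800,520),interpolation=cv2.INTER_CUBIC))
E
```

```text
24.1167 [564.7 -96.2 144.8] [-2.494   0.0969 -1.4776] q [-0.3777  0.2408  2.2505  1.3397  0.3595 -0.0898] z [ 0.5934  0.133  -0.7938] F [-1.  -0.1  1.5] tilt 0.6537 az 0.2205
tool z in lf [ 0.0037 -0.0031 -1.    ] tcp lf [-0.9 -0.2 94.7] ang now 1.734608581636238
tau tool [-0.463 -0.021 -0.037]
[ 0.01 -0.    0.02]
```

View pics/c17.png

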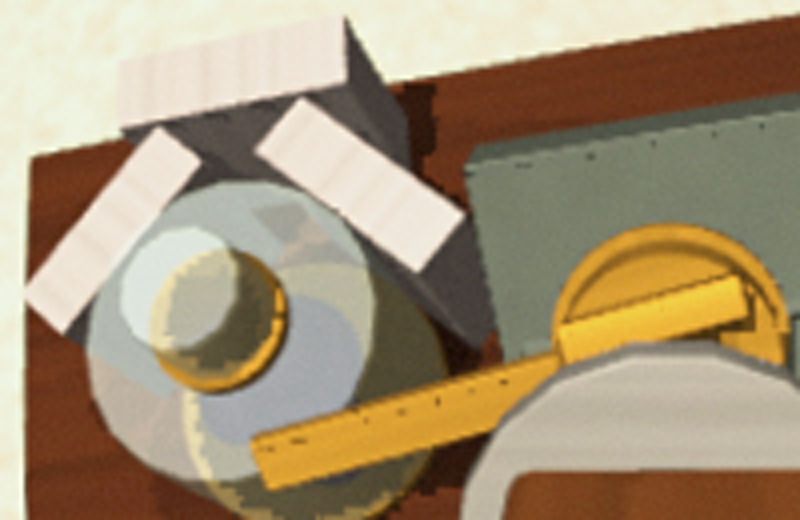

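```bash
python3 - <<'E'
from ax import *
import pickle
m,e,M=pickle.load(open('m17.pkl','rb'))
c=lambda x,y:[150+x/4,160+y/4]
A=onlf(m,[c(252,438),c(555,356),c(270,488),c(490,428)],8.5); print(A.round(1))
for i,j in((0,1),(2,3)):
    d=A[j]-A[i]; print('theta',np.arctan2(-d[1],d[0]))
B=onlf(m,[c(560,325),c(742,275)],21); d=B[1]-B[0]; print('cheek',np.arctan2(-d[1],d[0]))
tip=(A[0]+A[2])[:2]/2-[-.9,-.4]; print('tip',tip,np.arctan2(tip[1],-tip[0]))
E
```

```text
[[ -5.9  74.7   8.5]
 [  0.4  19.5   8.5]
 [-15.7  74.1   8.5]
 [-10.6  32.9   8.5]]
theta 1.4567088131420192
theta 1.4459751346013139
cheek 1.455487937651535
tip [-9.92870817 74.78563548] 1.438805958497312
```

The arm measures about 1.45, which is the stop. One small extra twist to feel it.

Request:
arm_command:
  plan:
    - {"translation":[0,0,0],"twist":0.03,"gripper":0.2}
    - {"translation":[0,0,0],"twist":0.06,"gripper":0.2}
    - {"translation":[0,0,0],"twist":0.08,"gripper":0.2}
    - {"translation":[0,0,0],"twist":0.08,"gripper":0.2}
    - {"translation":[0,0,0],"twist":0.08,"gripper":0.2}

```text
clock: 24.58
eef_pos: [564.7, -96.2, 144.8]
tcp_rot: [-2.502, 0.145, -1.542]
contact_force: [-2.7, -0.7, 1.1]
opening: 0.434
```

```bash
python3 s.py; python3 lf.py; python3 - <<'E'
from lf import *
import pickle
s,e,M=st(); print('tau tool',(M.T@s['wrist_torque']).round(3))
m,im=shot('wrist','w18.png'); pickle.dump((m,e,M),open('m18.pkl','wb'))
cv2.imwrite('pics/c18.png',cv2.resize(im[160:290,150:350],(800,520),interpolation=cv2.INTER_CUBIC))
E
```

```text
24.5833 [564.7 -96.2 144.8] [-2.5019  0.1447 -1.542 ] q [-0.3777  0.2408  2.2505  1.3397  0.3593 -0.01  ] z [ 0.5934  0.1328 -0.7939] F [-2.7 -0.7  1.1] tilt 0.6536 az 0.2202
tool z in lf [ 0.0036 -0.0032 -1.    ] tcp lf [-1.  -0.3 94.7] ang now 1.8144621481120506
tau tool [-0.486  0.073 -0.09 ]
```

View pics/c18.png

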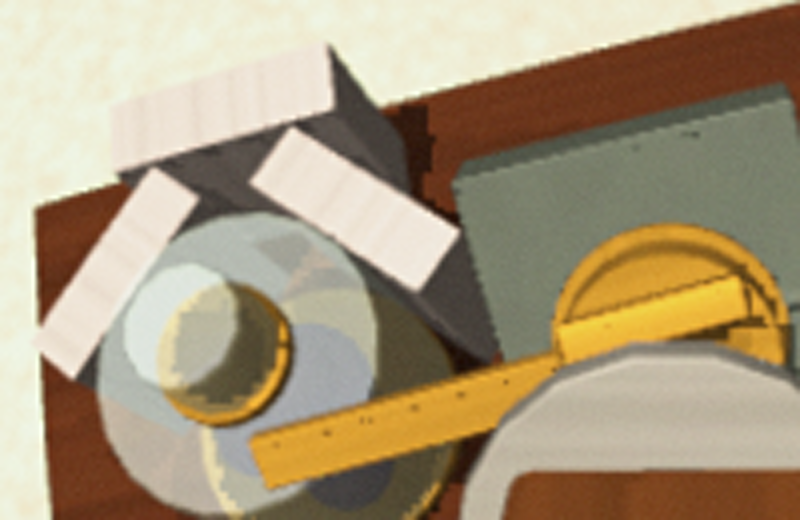

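```bash
python3 - <<'E'
from ax import *
import pickle
m,e,M=pickle.load(open('m18.pkl','rb'))
c=lambda x,y:[150+x/4,160+y/4]
A=onlf(m,[c(250,436),c(555,357),c(271,488),c(490,430)],8.5); print(A.round(1))
for i,j in((0,1),(2,3)):
    d=A[j]-A[i]; print('theta',np.arctan2(-d[1],d[0]))
E
```

```text
[[ 0.4 75.1  8.5]
 [ 1.7 19.4  8.5]
 [-9.8 74.8  8.5]
 [-8.3 33.7  8.5]]
theta 1.547515628362255
theta 1.5329773696450573
```

Request:
arm_command:
  plan:
    - {"translation":[0,0,0],"twist":0.02,"gripper":0.2}
    - {"translation":[0,0,0],"twist":0.04,"gripper":0.2}
    - {"translation":[0,0,0],"twist":0.06,"gripper":0.2}
    - {"translation":[0,0,0],"twist":0.06,"gripper":0.2}
    - {"translation":[0,0,0],"twist":0.06,"gripper":0.2}

```text
clock: 25.05
eef_pos: [564.7, -96.2, 144.8]
tcp_rot: [-2.51, 0.18, -1.591]
contact_force: [-3.0, -1.1, 1.6]
opening: 0.435
```

```bash
python3 s.py; python3 lf.py; python3 - <<'E'
from lf import *
import pickle
s,e,M=st(); print('tau tool',(M.T@s['wrist_torque']).round(3))
m,im=shot('wrist','w19.png'); pickle.dump((m,e,M),open('m19.pkl','wb'))
cv2.imwrite('pics/c19.png',cv2.resize(im[160:290,150:350],(800,520),interpolation=cv2.INTER_CUBIC))
E
```

```text
25.05 [564.7 -96.2 144.8] [-2.5099  0.1803 -1.591 ] q [-0.3777  0.2408  2.2506  1.3396  0.3593  0.0501] z [ 0.5933  0.1328 -0.7939] F [-3.  -1.1  1.6] tilt 0.6536 az 0.2202
tool z in lf [ 0.0036 -0.0032 -1.    ] tcp lf [-1.  -0.3 94.7] ang now 1.8744819881276662
tau tool [-0.617  0.164 -0.083]
```

View pics/c19.png

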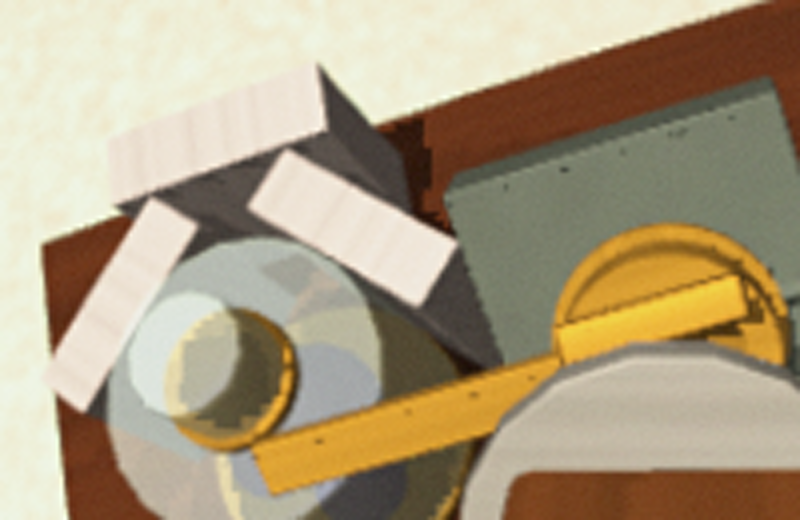

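```bash
cat > arm.py <<'E'
from ax import *
import pickle,sys
def armang(fm,fp):
    m=pickle.load(open(fm,'rb')); m=m[0] if isinstance(m,tuple) else m
    im=cv2.imread(fp); 
    # resample onto lf plane h=8.5, metric 4 px/mm
    xs=np.arange(-40,41,.25); ys=np.arange(15,85,.25)
    Y,X=np.meshgrid(ys,xs); P=np.stack([X.ravel(),Y.ravel(),np.full(X.size,8.5)],1)@L.T+O
    px=proj(m,P,True).reshape(*X.shape,2).astype(np.float32)
    w=cv2.remap(im,px[...,0],px[...,1],cv2.INTER_LINEAR)
    hsv=cv2.cvtColor(w,cv2.COLOR_BGR2HSV)
    mask=((hsv[...,0]>14)&(hsv[...,0]<28)&(hsv[...,1]>170)&(hsv[...,2]>120)).astype(np.uint8)
    n,lab,stt,_=cv2.connectedComponentsWithStats(mask); k=1+stt[1:,4].argmax(); mask=lab==k
    i,j=np.nonzero(mask); y=ys[j];x=xs[i]; sel=(y>30)&(y<70)
    ce=[(yy,np.median(x[(y==yy)]),np.ptp(x[y==yy])) for yy in ys if yy>40 and yy<70 and (y==yy).sum()>20]
    ce=np.array(ce); p=np.polyfit(ce[:,0],ce[:,1],1)
    print('arm: x at y=0',p[1].round(2),'slope',p[0].round(4),'theta',(np.pi/2+np.arctan(p[0])).round(4),'width',np.median(ce[:,2]),'ymax',y.max())
armang(*sys.argv[1:])
E
for i in 17 18 19; do python3 arm.py m$i.pkl pics/w$i.png; done
```

```text
arm: x at y=0 -0.5 slope -0.1397 theta 1.432 width 10.5 ymax 75.25
arm: x at y=0 -0.85 slope -0.0495 theta 1.5213 width 10.0 ymax 75.5
arm: x at y=0 -4.37 slope 0.0662 theta 1.6369 width 10.75 ymax 84.75
```

```bash
sed -i 's/yy>40 and yy<70/yy>38 and yy<62/; s/(y==yy).sum()>20/(y==yy).sum()>20 and np.ptp(x[y==yy])<11.5/' arm.py
for i in 17 18 19; do python3 arm.py m$i.pkl pics/w$i.png; done
python3 - <<'E'
import cv2
cv2.imwrite('pics/c20.png',cv2.resize(cv2.imread('pics/w19.png')[210:290,150:290],(840,480),interpolation=cv2.INTER_CUBIC)[:,:800])
E
```

```text
arm: x at y=0 -0.5 slope -0.1398 theta 1.4319 width 10.75 ymax 75.25
arm: x at y=0 -0.46 slope -0.0578 theta 1.513 width 10.5 ymax 75.5
arm: x at y=0 -0.61 slope -0.0123 theta 1.5585 width 10.5 ymax 84.75
```

View pics/c20.png

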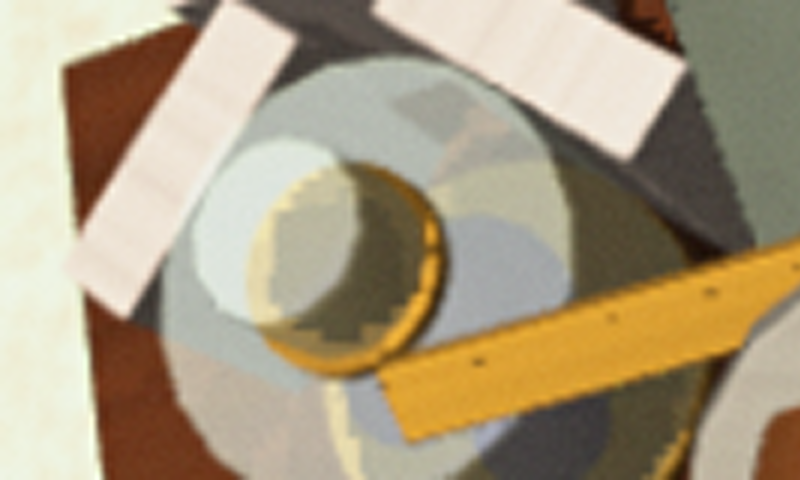

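Request:
arm_command:
  plan:
    - {"translation":[0,0,0],"twist":0.02,"gripper":0.2}
    - {"translation":[0,0,0],"twist":0.04,"gripper":0.2}
    - {"translation":[0,0,0],"twist":0.05,"gripper":0.2}
    - {"translation":[0,0,0],"twist":0.05,"gripper":0.2}
    - {"translation":[0,0,0],"twist":0.05,"gripper":0.2}

```text
clock: 25.52
eef_pos: [564.6, -96.3, 144.7]
tcp_rot: [-2.518, 0.21, -1.632]
contact_force: [-4.2, -1.4, 1.5]
opening: 0.431
```

```bash
python3 s.py; python3 lf.py; python3 - <<'E'
from lf import *
import pickle
s,e,M=st(); print('tau tool',(M.T@s['wrist_torque']).round(3))
m,im=shot('wrist','w20.png'); pickle.dump((m,e,M),open('m20.pkl','wb'))
cv2.imwrite('pics/c21.png',cv2.resize(im[160:290,150:350],(800,520),interpolation=cv2.INTER_CUBIC))
E
python3 arm.py m20.pkl pics/w20.png
```

```text
25.5167 [564.6 -96.3 144.7] [-2.5179  0.2095 -1.6321] q [-0.3778  0.2408  2.2507  1.3396  0.3593  0.0998] z [ 0.5933  0.1327 -0.794 ] F [-4.2 -1.4  1.5] tilt 0.6535 az 0.2201
tool z in lf [ 0.0035 -0.0033 -1.    ] tcp lf [-1.1 -0.3 94.7] ang now 1.9242558206168952
tau tool [-0.659  0.232 -0.338]
arm: x at y=0 -0.88 slope -0.0042 theta 1.5666 width 10.25 ymax 84.75
```

View pics/c21.png

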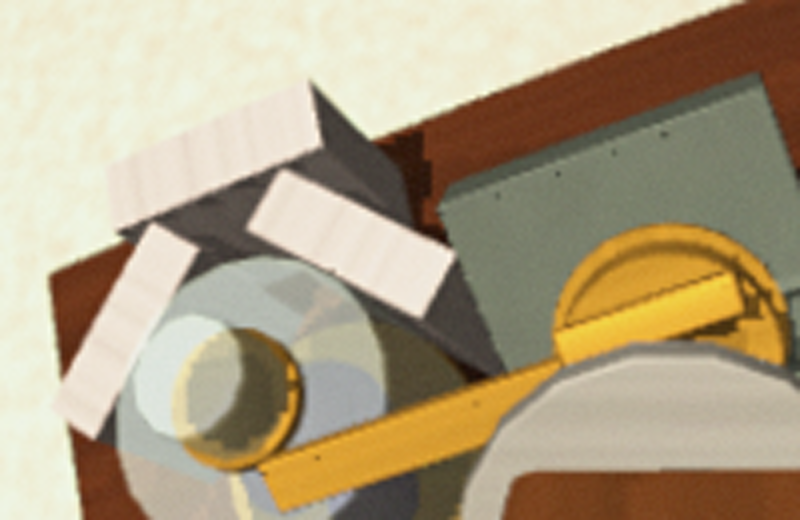

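Torque rose to 0.34 N·m and the arm stopped at 1.567, level in front of the stopper, so this is the stop. I'll unload by twisting back through the play only, then withdraw along the screw axis.

Request:
arm_command:
  plan:
    - {"translation":[0,0,0],"twist":-0.1,"gripper":0.2}
    - {"translation":[0,0,0],"twist":-0.2,"gripper":0.2}
    - {"translation":[0,0,0],"twist":-0.3,"gripper":0.2}
    - {"translation":[0,0,0],"twist":-0.33,"gripper":0.2}
    - {"translation":[0,0,0],"twist":-0.33,"gripper":0.2}

```text
clock: 25.98
eef_pos: [564.8, -96.2, 144.7]
tcp_rot: [-2.488, 0.011, -1.365]
contact_force: [0.4, -0.0, -1.5]
opening: 0.43
```

```bash
python3 s.py; python3 lf.py; python3 - <<'E'
from lf import *
import pickle
s,e,M=st(); print('tau tool',(M.T@s['wrist_torque']).round(3))
m,im=shot('wrist','w21.png'); pickle.dump((m,e,M),open('m21.pkl','wb'))
E
python3 arm.py m21.pkl pics/w21.png
```

```text
25.9833 [564.8 -96.2 144.7] [-2.4881  0.011  -1.3649] q [-0.3776  0.2411  2.2504  1.3399  0.3593 -0.2316] z [ 0.5934  0.1329 -0.7939] F [ 0.4 -0.  -1.5] tilt 0.6536 az 0.2203
tool z in lf [ 0.0036 -0.0031 -1.    ] tcp lf [-0.9 -0.3 94.6] ang now 1.5930550499923892
tau tool [-0.417 -0.016 -0.01 ]
arm: x at y=0 -1.32 slope 0.0021 theta 1.5729 width 10.75 ymax 75.25
```

View pics/w21.png

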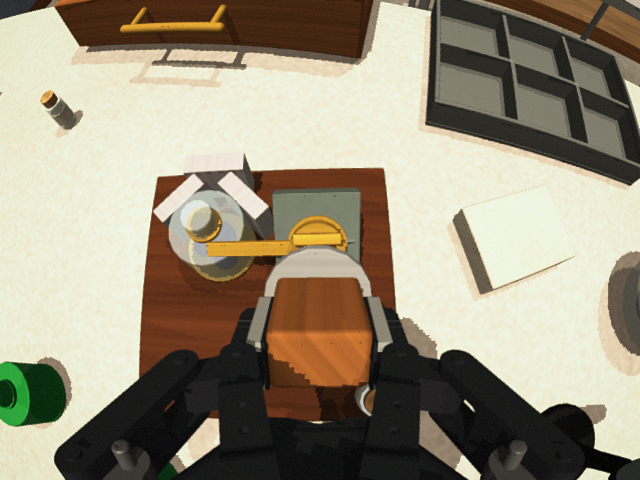

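Request:
arm_command:
  plan:
    - {"translation":[0,0,-0.6],"twist":0,"gripper":0.2}
    - {"translation":[0,0,-1.5],"twist":0,"gripper":0.2}
    - {"translation":[0,0,-3],"twist":0,"gripper":0.2}
    - {"translation":[0,0,-5.5],"twist":0,"gripper":0.2}
    - {"translation":[0,0,-8],"twist":0,"gripper":0.2}

```text
clock: 26.45
eef_pos: [516.4, -106.6, 208.0]
tcp_rot: [-2.49, 0.015, -1.368]
contact_force: [0.5, -0.1, -1.2]
opening: 0.434
```

```bash
python3 s.py; cat > kin.py <<'E'
from h import *
from scipy.optimize import least_squares
D=[ # pos, rot, q
([314.7,79.2,180.2],[-3.0544,.0033,-1.3517],[.2404,-.1284,2.3219,.0019,.8609,1.5910]),
([199.,53.5,170.7],[-3.0509,.0034,-1.3517],[.2552,-.3913,2.5094,.0002,.9329,1.6069]),
([321.3,184.5,215.4],[-3.0635,-.0493,-.7471],[.5406,-.097,2.2039,-.0313,.9461,1.303]),
([450.5,323.6,150.4],[-3.1248,-.0971,.1197],[.641,.295,1.927,-.0457,.8276,.5498]),
([937.6,197.4,495.3],[-3.1172,-.1297,.1171],[.2011,.9516,.063,.0147,1.9957,.0894]),
([1099.7,209.7,563.1],[-3.0612,-.6437,.088],[.1793,.9521,.0591,.0255,1.4828,.0707]),
([560.3,-96.9,154.1],[-3.027,-.6432,.0294],[-.3821,.2152,2.2513,1.2704,.3674,-1.5981]),
([564.6,-96.3,144.7],[-2.5179,.2095,-1.6321],[-.3778,.2408,2.2507,1.3396,.3593,.0998]),
([683.3,-21.3,318.8],[-3.0622,-.6468,.0891],[-.1409,.1149,1.9041,.4265,.5442,-.558]),
([624.5,0,230.55],[-3.14156,.001377,0],[-.0024,.35368,1.63411,0,1.15518,-.00238])]
Ry=lambda a:R.from_euler('y',a); Rz_=lambda a:R.from_euler('z',a)
def fk(q,p):
    x0,z0,L1,e,L2,L6,f=p
    r=Rz_(q[0]); P=r.apply([x0,0,z0]); r=r*Ry(q[1]); P=P+r.apply([0,0,L1]); r=r*Ry(q[2])
    P=P+r.apply([e,0,0]); r4=r*Rz_(q[3]); P=P+r4.apply([0,0,L2]); r5=r4*Ry(q[4]); r6=r5*Rz_(q[5]); P=P+r6.apply([0,0,L6]); return P,r6
p0=[0,330,450,0,450,250,0]
if __name__=='__main__':
    def res(p): 
        return np.concatenate([fk(q,p)[0]-np.array(e) for e,_,q in D])
    s=least_squares(res,p0); print(s.x.round(1)); print(s.fun.reshape(-1,3).round(1))
    for e,o,q in D[:9:3]:
        a=fk(q,s.x)[1]; b=R.from_euler('xyz',o); print((a.inv()*b).as_rotvec().round(3))
    np.save('kp.npy',s.x)
E
python3 kin.py
```

```text
26.45 [ 516.4 -106.6  208. ] [-2.4902  0.0147 -1.368 ] q [-0.4566  0.0498  2.2745  0.9773  0.4771  0.1036] z [ 0.5915  0.1336 -0.7951] F [ 0.5 -0.1 -1.2] tilt 0.6516 az 0.222
[-3.000e-01  2.958e+02  5.677e+02  5.860e+01  4.943e+02  3.442e+02
  0.000e+00]
[[ 0.2 -1.5 -0.1]
 [ 0.3 -1.5 -0.2]
 [ 0.7 -1.4 -0.1]
 [ 0.6 -1.5 -0.2]
 [ 0.  -1.6 -0. ]
 [ 0.6 -1.4  0.3]
 [-0.  -1.   0.2]
 [-0.1 -1.   0.2]
 [ 0.3 -1.2  0.1]
 [-0.4 -1.5 -0.1]]
[ 0.    -0.    -3.142]
[ 0.     0.    -3.142]
[ 0.     0.    -3.142]
```

```bash
cat > ik.py <<'E'
from kin import *
p=np.load('kp.npy'); LO=np.array([-2.63,-.92,.06,-1.3,0,-3.02]);HI=np.array([2.63,2.1,2.66,4.44,2.69,3.02])
OFF=R.from_euler('z',np.pi)
def fkt(q): P,r=fk(q,p); return P,r*OFF   # to measured tcp frame (pos +y bias ignored)
def ik(P,r,q0,w=1000.,free=False):
    f=lambda q:np.r_[fkt(q)[0]-P, w*(fkt(q)[1].inv()*r).as_rotvec()]
    lo,hi=(LO,HI) if not free else (-np.full(6,7.),np.full(6,7.))
    s=least_squares(f,np.clip(q0,lo+1e-6,hi-1e-6),bounds=(lo,hi)); return s.x,f(s.x)
E
python3 - <<'E'
from ik import *
s,e,M=st(); r=R.from_matrix(M); q=s['qpos']
# go along path to over the stand
Z=M[:,2]
for tgt in ([480,0,260],[450,150,280],[440,300,260],[440,310,200],[410,312,135],[440,320,125],[457,324,110]):
    q,f=ik(np.array(tgt,float),r,q,free=True); ok=((q>LO)&(q<HI)).all(); print(tgt,q.round(2),ok,np.abs(f).max().round(1))
E
```

```text
[480, 0, 260] [-0.16 -0.18  2.33  0.57  0.44  0.75] True 0.0
[450, 150, 280] [ 0.4  -0.24  2.32 -0.26  0.43  1.98] True 0.0
[440, 300, 260] [ 0.82 -0.05  2.22 -0.75  0.53  2.77] True 0.0
[440, 310, 200] [ 0.84  0.08  2.27 -1.01  0.43  3.08] False 0.0
[410, 312, 135] [ 0.91  0.2   2.36 -1.44  0.4   3.6 ] False 0.0
[440, 320, 125] [ 0.86  0.25  2.31 -1.51  0.37  3.63] False 0.0
[457, 324, 110] [ 0.83  0.31  2.29 -1.61  0.35  3.72] False 0.0
```

```bash
cat > srch.py <<'E'
from ik import *
# calibrate w
q0=np.array([.1944,.9364,.0592,.0159,1.9772,.0835]); q0=np.clip(q0,LO+1e-4,HI-1e-4); P,r=fkt(q0)
d=r.apply([40,-3,-12]); d=d/np.linalg.norm(d)*208
for w in (300,500,700,1000,1400):
    q,f=ik(P+d,r,q0,w); P2,r2=fkt(q); print(w,'dtilt',np.arccos(-r2.as_matrix()[2,2])-np.arccos(-r.as_matrix()[2,2]),(P2-P).round(1))
E
python3 srch.py
```

```text
300 dtilt 0.34673249262829176 [107.5  19.9  44.1]
500 dtilt 0.19339422461535485 [63.5 11.3 17.1]
700 dtilt 0.1148245069758099 [41.   6.9  4. ]
1000 dtilt 0.06121053257138906 [25.7  3.9 -4.5]
1400 dtilt 0.03249363435121411 [17.6  2.3 -8.9]
```

```bash
cat > srch2.py <<'E'
from ik import *
import sys
rng=np.random.default_rng(0)
s,e,M=st(); 
tilt=lambda r:np.arccos(-r.as_matrix()[2,2])
out=[]
qn=s['qpos']
import time; t0=time.time()
base=R.from_matrix(M)
while time.time()-t0<200:
    P=np.array([rng.uniform(150,700),rng.uniform(-350,450),rng.uniform(170,550)])
    if np.hypot(P[0],P[1])<250: continue
    tw=rng.choice([0,-np.pi/2,-np.pi,-.8]); r=base*R.from_euler('z',tw)
    q,f=ik(P,r,qn+np.array([np.arctan2(P[1],P[0])+.38,0,0,0,0,0]),1330)
    if np.abs(f).max()>1: continue
    d=rng.normal(size=3); d/=np.linalg.norm(d)
    T=P+d*208
    if T[2]<120: continue
    q2,f2=ik(T,r,q,1330); P2,r2=fkt(q2)
    if P2[2]<140: continue
    out.append((tilt(r2)-tilt(r),P.round(),d.round(2),tw,q.round(2),q2.round(2),P2.round()))
out.sort(key=lambda a:a[0])
print(len(out))
for o in out[:12]: print(round(o[0],3),*o[1:])
E
python3 srch2.py
```

```text
2008
-0.047 [331. 370. 305.] [-0.75  0.06 -0.66] 0.0 [ 1.2  -0.11  2.16 -0.74  0.84  3.01] [ 1.24 -0.19  2.29 -0.71  0.82  3.02] [284. 323. 272.]
-0.042 [346. 285. 297.] [-0.6   0.51 -0.62] 0.0 [ 1.03 -0.24  2.28 -0.7   0.75  2.85] [ 1.19 -0.12  2.26 -0.73  0.76  3.02] [308. 343. 263.]
-0.039 [ 616. -194.  238.] [-0.42 -0.82 -0.38] -3.141592653589793 [-0.53  0.2   2.    0.83  0.59 -2.92] [-0.77  0.3   1.85  0.76  0.77 -3.02] [ 586. -340.  234.]
-0.038 [276. 152. 215.] [-0.2   0.91 -0.37] 0.0 [ 0.97 -0.47  2.6  -0.76  0.65  2.88] [ 1.11 -0.18  2.38 -0.78  0.67  3.02] [309. 283. 235.]
-0.036 [ 281. -106.  360.] [-0.71 -0.7  -0.05] -3.141592653589793 [-1.1  -0.57  2.31  0.66  1.29 -3.02] [-1.19 -0.49  2.16  0.62  1.39 -3.02] [ 275. -162.  409.]
-0.035 [218. 447. 527.] [-0.58  0.06 -0.82] 0.0 [ 1.53 -0.16  1.73 -0.63  1.42  2.95] [ 1.52 -0.14  1.89 -0.62  1.26  3.02] [212. 445. 430.]
-0.028 [307. 399. 388.] [-0.06 -0.14 -0.99] 0.0 [ 1.29 -0.16  2.01 -0.66  1.04  2.93] [ 1.1  -0.07  2.26 -0.79  0.68  3.02] [344. 340. 249.]
-0.027 [285. 230. 351.] [-0.09  0.75 -0.65] 0.0 [ 1.15 -0.49  2.29 -0.62  1.    2.78] [ 1.19 -0.1   2.22 -0.74  0.78  3.02] [320. 358. 276.]
-0.026 [510. 336. 266.] [-0.63  0.66 -0.41] 0.0 [ 0.76  0.08  2.08 -0.69  0.51  2.66] [ 1.08  0.19  2.01 -0.8   0.66  3.02] [418. 463. 235.]
-0.025 [268.  24. 238.] [-0.37 -0.92  0.11] -3.141592653589793 [-0.33 -0.75  2.62  0.48  0.76 -2.36] [-1.04 -0.58  2.43  0.65  1.15 -3.02] [274. -88. 301.]
-0.024 [304. 197. 355.] [-0.81  0.54 -0.23] 0.0 [ 0.99 -0.54  2.31 -0.54  0.95  2.58] [ 1.44 -0.42  2.25 -0.64  1.14  3.02] [227. 278. 351.]
-0.024 [251.  -3. 443.] [-0.57 -0.75 -0.32] -3.141592653589793 [-0.8  -0.85  2.21  0.55  1.43 -2.55] [-1.24 -0.66  2.23  0.62  1.5  -3.02] [245. -97. 407.]
```

```bash
cat > srch3.py <<'E'
from ik import *
rng=np.random.default_rng(1)
s,e,M=st(); 
tilt=lambda r:np.arccos(-r.as_matrix()[2,2])
out=[]; qn=s['qpos']
import time; t0=time.time(); base=R.from_matrix(M)
while time.time()-t0<300:
    P=np.array([rng.uniform(250,800),rng.uniform(-450,500),rng.uniform(170,500)])
    if np.hypot(P[0],P[1])<300: continue
    sg=rng.choice([-1,1])
    # bring q6 to limit: find tw so q6 = sg*3.0
    q,f=ik(P,base,qn+np.array([np.arctan2(P[1],P[0])+.38,0,0,0,0,0]),1330)
    if np.abs(f).max()>1 or not -1.25<q[3]<4.4: continue
    q=q.copy(); q[5]=sg*3.0; P,r=fkt(q)
    d=rng.normal(size=3); d*=rng.uniform(0,208)/np.linalg.norm(d)
    T=P+d
    if T[2]<150: continue
    r_t=r*R.from_euler('z',sg*.6)
    q2,f2=ik(T,r_t,q,1330); P2,r2=fkt(q2)
    if P2[2]<150: continue
    out.append((tilt(r2)-tilt(r),P.round(),d.round(),sg,q.round(2),q2.round(2),P2.round()))
out.sort(key=lambda a:a[0])
print(len(out))
for o in out[:14]: print(round(o[0],3),*o[1:])
E
python3 srch3.py
```

```text
2385
-0.099 [ 646. -435.  335.] [ -62.  -93. -124.] -1 [-0.83  0.37  1.53  0.68  0.99 -3.  ] [-0.5   0.36  1.46  0.37  0.86 -3.02] [ 765. -307.  351.]
-0.089 [ 392. -416.  207.] [-111.  -70.  -26.] -1 [-1.18  0.28  1.99  0.83  0.95 -3.  ] [-0.95  0.09  1.83  0.59  1.05 -3.02] [ 468. -369.  347.]
-0.086 [ 644. -275.  238.] [  23. -193.  -50.] -1 [-0.63  0.3   1.86  0.81  0.68 -3.  ] [-0.5   0.49  1.38  0.42  0.84 -3.02] [ 817. -324.  308.]
-0.085 [ 374. -295.  285.] [  38. -162.  -88.] -1 [-1.11 -0.02  2.13  0.77  1.01 -3.  ] [-0.74  0.13  1.79  0.56  0.92 -3.02] [ 564. -322.  343.]
-0.083 [ 396. -431.  295.] [-29. -63. -55.] -1 [-1.19  0.19  1.87  0.74  1.09 -3.  ] [-0.83  0.11  1.71  0.55  1.05 -3.02] [ 538. -359.  389.]
-0.082 [ 707. -342.  304.] [  29.  -74. -153.] -1 [-0.66  0.37  1.61  0.68  0.84 -3.  ] [-0.34  0.53  1.43  0.34  0.68 -3.02] [ 865. -231.  254.]
-0.082 [ 403. -219.  271.] [   1. -185.  -92.] -1 [-0.93 -0.09  2.23  0.8   0.88 -3.  ] [-0.6  -0.02  2.    0.53  0.78 -3.02] [ 531. -214.  322.]
-0.081 [ 452. -407.  423.] [ -68. -141.  -51.] -1 [-1.07  0.08  1.71  0.67  
[... 239 characters left out ...]
.] [  34. -171. -106.] -1 [-0.68  0.21  1.68  0.64  0.92 -3.  ] [-0.39  0.39  1.39  0.31  0.86 -3.02] [ 823. -255.  370.]
-0.08 [ 429. -443.  224.] [-12. -11. -47.] -1 [-1.14  0.31  1.89  0.81  0.96 -3.  ] [-0.8   0.19  1.78  0.6   0.92 -3.02] [ 559. -354.  319.]
-0.08 [ 719. -443.  285.] [-119.  -82.   35.] -1 [-0.76  0.5   1.45  0.68  0.92 -3.  ] [-0.53  0.34  1.29  0.37  1.06 -3.02] [ 771. -328.  452.]
-0.078 [ 505. -343.  172.] [-137.  -97.   25.] -1 [-0.91  0.32  2.02  0.96  0.74 -3.  ] [-0.82  0.07  1.87  0.59  0.95 -3.02] [ 511. -319.  339.]
-0.077 [ 788. -333.  261.] [  58. -135.  -87.] -1 [-0.58  0.5   1.5   0.67  0.77 -3.  ] [-0.39  0.82  0.9   0.31  0.93 -3.02] [1014. -321.  268.]
```

```bash
python3 - <<'E'
from ik import *
s,e,M=st(); q=s['qpos'].copy()
r=R.from_matrix(M)*R.from_euler('z',-np.pi)
q[5]-=np.pi
for tgt in ([480,0,260],[450,150,280],[440,300,260],[430,312,200],[410,316,160],[410,316,135],[410,316,135],[440,320,135],[459,324,130],[459,324,110],[459,324,100]):
    q,f=ik(np.array(tgt,float),r,q,1330); P,r=fkt(q); z=r.as_matrix()[:,2]; print(tgt,P.round(),q.round(2),'tilt',np.arccos(-z[2]).round(3),'az',np.arctan2(z[1],z[0]).round(3),'toolx z',r.as_matrix()[2,0].round(3))
E
```

```text
[480, 0, 260] [480.   0. 260.] [-0.16 -0.18  2.33  0.57  0.44 -2.39] tilt 0.652 az 0.222 toolx z 0.015
[450, 150, 280] [450. 150. 280.] [ 0.4  -0.24  2.32 -0.26  0.43 -1.17] tilt 0.652 az 0.222 toolx z 0.015
[440, 300, 260] [440. 300. 260.] [ 0.82 -0.05  2.22 -0.75  0.53 -0.37] tilt 0.652 az 0.222 toolx z 0.015
[430, 312, 200] [430. 312. 200.] [ 0.87  0.07  2.28 -1.01  0.44 -0.04] tilt 0.652 az 0.222 toolx z 0.015
[410, 316, 160] [410. 316. 160.] [ 0.92  0.14  2.33 -1.25  0.42  0.27] tilt 0.652 az 0.222 toolx z 0.015
[410, 316, 135] [409. 320. 149.] [ 0.93  0.17  2.33 -1.3   0.42  0.32] tilt 0.647 az 0.219 toolx z 0.013
[410, 316, 135] [409. 319. 147.] [ 0.92  0.17  2.33 -1.3   0.42  0.32] tilt 0.643 az 0.217 toolx z 0.012
[440, 320, 135] [440. 322. 145.] [ 0.86  0.21  2.29 -1.3   0.38  0.27] tilt 0.64 az 0.216 toolx z 0.011
[459, 324, 130] [460. 327. 140.] [ 0.83  0.24  2.26 -1.3   0.36  0.25] tilt 0.636 az 0.214 toolx z 0.011
[459, 324, 110] [461. 331. 133.] [ 0.83  0.26  2.25 -1.3   0.36  0.25] tilt 0.628 az 0.21 toolx z 0.008
[459, 324, 100] [461. 332. 126.] [ 0.83  0.27  2.24 -1.3   0.36  0.25] tilt 0.619 az 0.205 toolx z 0.006
```

```bash
cat > greedy.py <<'E'
from ik import *
import time
s,e,M=st()
tilt=lambda r:np.arccos(np.clip(-r.as_matrix()[2,2],-1,1))
def okp(q,P,r):
    z=r.as_matrix()[:,2]; W=P-344*z
    return P[2]>190 and np.hypot(P[0],P[1])>260 and np.hypot(W[0],W[1])>190 and -350<P[1]<560 and -50<P[0]<900
def run(P0,tw,seed,steps,nS=60):
    rng=np.random.default_rng(seed)
    r=R.from_matrix(M)*R.from_euler('z',tw); q0=s['qpos'].copy(); q0[5]+=tw; q0[0]=np.arctan2(P0[1],P0[0])
    q,f=ik(np.array(P0,float),r,q0,1330)
    if np.abs(f).max()>1: print('infeasible',q.round(2),f.round(1)); return
    last=None
    for k in range(steps):
        P,r=fkt(q); best=None
        for i in range(nS):
            if last is not None and i<20: d=last[0]+rng.normal(size=3)*50; t=np.clip(last[1]+rng.normal()*.15,-.6,.6)
            else: d=rng.normal(size=3); d*=208/np.linalg.norm(d); t=rng.uniform(-.6,.6)
            if np.linalg.norm(d)>208: d*=208/np.linalg.norm(d)
            q2,f2=ik(P+d,r*R.from_euler('z',t),q,1330); P2,r2=fkt(q2)
            if not okp(q2,P2,r2): continue
            g=tilt(r2)-tilt(r)
            if best is None or g<best[0]: best=(g,d,t,q2,P2,r2)
        if best is None: print('stuck'); return
        g,d,t,q,P2,r2=best; last=(d,t); z=r2.as_matrix()[:,2]
        print(k,'g',round(g,3),'d',d.round(),'t',round(t,2),'q',q.round(2),'P',P2.round(),'tilt',tilt(r2).round(3),'az',np.arctan2(z[1],z[0]).round(2),flush=True)
import sys
E
cat > g1.py <<'E'
from greedy import *
a=sys.argv; run(eval(a[1]),float(a[2]),int(a[3]),int(a[4]))
E
(timeout 500 python3 g1.py "[331,370,305]" 0.0 0 10 > g_a.txt 2>&1 &) ; (timeout 500 python3 g1.py "[420,250,300]" 0.5 1 10 > g_b.txt 2>&1 &); (timeout 500 python3 g1.py "[500,-200,300]" -3.0 2 10 > g_c.txt 2>&1 &); timeout 500 python3 g1.py "[340,76,220]" -1.0 3 10 > g_d.txt 2>&1; sleep 5; tail -n 12 g_?.txt
```

```text
==> g_a.txt <==
this script no longer has the robot
Exception ignored in: <_io.TextIOWrapper mode='rw' encoding='UTF-8'>
Traceback (most recent call last):
BrokenPipeError: [Errno 32] Broken pipe

==> g_b.txt <==
this script no longer has the robot
Exception ignored in: <_io.TextIOWrapper mode='rw' encoding='UTF-8'>
Traceback (most recent call last):
BrokenPipeError: [Errno 32] Broken pipe

==> g_c.txt <==
this script no longer has the robot
Exception ignored in: <_io.TextIOWrapper mode='rw' encoding='UTF-8'>
Traceback (most recent call last):
BrokenPipeError: [Errno 32] Broken pipe

==> g_d.txt <==
0 g -0.0 d [194.   2.  76.] t 0.2 q [ 0.1  -0.13  2.2   0.18  0.43  0.53] P [534.  78. 296.] tilt 0.652 az 0.22
1 g -0.0 d [207.   3.  15.] t 0.01 q [0.06 0.21 1.81 0.2  0.49 0.5 ] P [741.  81. 311.] tilt 0.652 az 0.22
2 g -0.0 d [-64.  84. 179.] t 0.4 q [ 0.25  0.    1.65 -0.02  0.83  1.24] P [677. 165. 489.] tilt 0.652 az 0.22
3 g -0.0 d [-64. 147. 133.] t 0.44 q [ 0.58 -0.02  1.4  -0.23  1.14  2.03] P [613. 312. 622.] tilt 0.652 az 0.22
4 g -0.005 d [-121.  117. -122.] t 0.6 q [ 0.88 -0.02  1.63 -0.44  1.03  3.02] P [507. 416. 509.] tilt 0.646 az 0.23
5 g -0.037 d [-168.   97.  -76.] t 0.1 q [ 0.86 -0.1   1.72 -0.36  1.01  3.02] P [472. 390. 494.] tilt 0.61 az 0.32
6 g -0.031 d [-132.  117. -110.] t -0.0 q [ 0.88 -0.07  1.81 -0.33  0.9   3.02] P [452. 410. 433.] tilt 0.579 az 0.4
7 g -0.032 d [ -94.  145. -116.] t 0.05 q [ 0.87  0.07  1.81 -0.27  0.77  3.02] P [475. 461. 363.] tilt 0.547 az 0.5
8 g -0.029 d [-105.  166.  -67.] t 0.04 q [ 0.91  0.21  1.7  -0.21  0.75  3.02] P [488. 545. 333.] tilt 0.518 az 0.62
9 g -0.017 d [-122.   99. -136.] t 0.15 q [ 0.86  0.33  1.81 -0.08  0.5   3.02] P [487. 548. 215.] tilt 0.501 az 0.78
```

```bash
sed -i 's/if np.abs(f).max()>1: print/if np.abs(f).max()>100: print/' greedy.py; sed -i "s/    last=None/    last=(np.array([-150.,120,-80]),.1); print('start',q.round(2),f.round(2))/" greedy.py
timeout 280 python3 g1.py "[490,380,430]" 0.0 3 7; timeout 280 python3 g1.py "[480,340,330]" 0.3 3 7
```

```text
start [ 0.86 -0.06  1.83 -0.49  0.88  2.46] [ 0.  0.  0. -0.  0. -0.]
0 g -0.035 d [-134.   63. -146.] t 0.44 q [ 0.93 -0.06  2.   -0.54  0.76  3.02] P [437. 378. 347.] tilt 0.617 az 0.27
1 g -0.051 d [ -94.  152. -107.] t 0.13 q [ 0.9   0.08  1.9  -0.43  0.71  3.02] P [469. 437. 323.] tilt 0.566 az 0.36
2 g -0.046 d [-108.  148.  -99.] t 0.17 q [ 0.86  0.2   1.82 -0.29  0.66  3.02] P [498. 483. 288.] tilt 0.52 az 0.49
3 g -0.033 d [-158.   80. -110.] t -0.11 q [ 0.95  0.24  1.91 -0.32  0.56  3.02] P [434. 511. 225.] tilt 0.487 az 0.59
4 g -0.033 d [-182.   48.  -72.] t 0.05 q [ 0.99  0.19  2.02 -0.24  0.5   3.02] P [372. 491. 200.] tilt 0.454 az 0.72
5 g -0.027 d [-196.   49.  -49.] t -0.11 q [ 1.12  0.14  2.1  -0.24  0.5   3.02] P [283. 494. 191.] tilt 0.427 az 0.84
6 g -0.027 d [-187.   87.  -25.] t -0.04 q [ 1.24  0.16  2.04 -0.19  0.57  3.02] P [222. 544. 201.] tilt 0.399 az 0.98
start [ 0.82 -0.04  2.04 -0.58  0.66  2.87] [ 0.  0.  0.  0. -0.  0.]
0 g -0.052 d [ -30.  169. -117.] t 0.45 q [ 0.69  0.16  1.89 -0.37  0.56  3.02] P [570. 385. 296.] tilt 0.6 az 0.34
1 g -0.037 d [-129.   88. -137.] t -0.1 q [ 0.75  0.21  1.99 -0.42  0.44  3.02] P [522. 405. 222.] tilt 0.563 az 0.42
2 g -0.04 d [-157.  111.  -79.] t -0.1 q [ 0.89  0.22  1.99 -0.42  0.47  3.02] P [457. 461. 208.] tilt 0.523 az 0.51
3 g -0.042 d [-147.  127.  -75.] t -0.04 q [ 1.01  0.31  1.89 -0.37  0.53  3.02] P [415. 545. 194.] tilt 0.481 az 0.61
4 g -0.029 d [-178.   93.   55.] t 0.26 q [ 1.    0.18  1.83 -0.15  0.7   3.02] P [392. 546. 283.] tilt 0.452 az 0.78
5 g -0.012 d [-168.   97.  -76.] t 0.1 q [ 1.01  0.25  1.9  -0.04  0.55  3.02] P [361. 560. 216.] tilt 0.44 az 0.96
6 g -0.01 d [-203.   29.  -34.] t -0.17 q [ 1.17  0.19  2.03 -0.09  0.49  3.02] P [250. 553. 195.] tilt 0.429 az 1.07
```

```bash
python3 - <<'E'
from h import *
s=camera_model('scene'); d=camera_model('side')
print('scene crate', onz(s,[[572,300],[600,415],[582,268]],[[0],[0],[80]][0],False).round(), onz(s,[[582,268]],80,False).round())
print('side crate bottom corners', onz(d,[[232,178],[262,190],[321,172],[228,160]],0,False).round(), 'lid top',onz(d,[[222,105],[295,95]],250,False).round())
E
```

```text
scene crate [[481. 487.   0.]
 [756. 485.   0.]
 [379. 526.   0.]] [[472. 485.  80.]]
side crate bottom corners [[472. 649.   0.]
 [544. 500.   0.]
 [812. 578.   0.]
 [506. 844.   0.]] lid top [[483. 754. 250.]
 [796. 811. 250.]]
```

```bash
sed -i 's/-350<P\[1\]<560/-350<P[1]<(430 if P[2]<330 else 480)/; s/P\[2\]>190/P[2]>215/' greedy.py
timeout 500 python3 g1.py "[450,330,400]" 0.2 5 7; python3 - <<'E'
from h import *
for p in ([500,60,300],[450,330,400]): print(goto(p).round(1))
E
```

```text
start [ 0.86 -0.15  1.98 -0.51  0.83  2.69] [ 0. -0.  0. -0. -0. -0.]
0 g -0.04 d [ -16.   98. -183.] t 0.46 q [ 0.7   0.05  2.03 -0.45  0.53  3.02] P [518. 334. 289.] tilt 0.612 az 0.3
1 g -0.031 d [-132.  100. -126.] t -0.39 q [ 0.92  0.12  2.09 -0.66  0.52  3.02] P [438. 403. 226.] tilt 0.581 az 0.33
2 g -0.057 d [-158.   70. -115.] t 0.09 q [ 0.96  0.09  2.13 -0.54  0.53  3.02] P [394. 406. 217.] tilt 0.524 az 0.41
3 g -0.05 d [-169.  101.  -67.] t 0.2 q [ 0.96  0.05  2.12 -0.36  0.56  3.02] P [367. 412. 229.] tilt 0.475 az 0.54
4 g -0.03 d [-196.   64.  -23.] t 0.1 q [ 1.   -0.08  2.18 -0.24  0.63  3.02] P [306. 385. 250.] tilt 0.445 az 0.67
5 g -0.024 d [-182.   97.  -27.] t -0.04 q [ 1.1  -0.1   2.17 -0.2   0.67  3.02] P [257. 411. 256.] tilt 0.42 az 0.79
6 g -0.018 d [-205.   36.    7.] t -0.01 q [ 1.19 -0.23  2.21 -0.15  0.79  3.02] P [194. 385. 284.] tilt 0.402 az 0.91
[-16.8  -6.8  -6.1]
[-44.4 -13.1 -13.4]
```

Returning the key with full tilt would breach a wrist-joint limit at the stand, so on the way I'll shed some tilt against the wrist limit, in open space. Moving there first.

Request:
arm_command:
  plan:
    - {"translation":[-3.6,-1.1,-1.4],"twist":0,"gripper":0.2}
    - {"translation":[-7.2,-2.2,-2.6],"twist":0,"gripper":0.2}
    - {"translation":[-10.8,-3.3,-3.8],"twist":0,"gripper":0.2}
    - {"translation":[-14.4,-4.4,-4.8],"twist":0,"gripper":0.2}
    - {"translation":[-18,-5.4,-5.8],"twist":0,"gripper":0.2}

```text
clock: 26.87
eef_pos: [492.8, 35.6, 274.5]
tcp_rot: [-2.493, 0.017, -1.369]
contact_force: [-0.3, -0.3, -1.3]
opening: 0.434
```

Request:
arm_command:
  plan:
    - {"translation":[-3.6,-1.1,-1],"twist":0.05,"gripper":0.2}
    - {"translation":[-7.2,-2.2,-2],"twist":0.1,"gripper":0.2}
    - {"translation":[-10.8,-3.3,-3],"twist":0.15,"gripper":0.2}
    - {"translation":[-14.4,-4.4,-4],"twist":0.2,"gripper":0.2}
    - {"translation":[-18,-5.4,-5],"twist":0.2,"gripper":0.2}

```text
clock: 27.28
eef_pos: [479.1, 136.5, 315.0]
tcp_rot: [-2.509, 0.129, -1.518]
contact_force: [0.5, -0.4, -1.2]
opening: 0.438
```

```bash
python3 s.py; cat > g2.py <<'E'
from greedy import *
# one/two-step plan from the measured state, giving tool-axis shift in cm
def step(n,nS,seed,last,hold=True):
    rng=np.random.default_rng(seed); q=np.clip(s['qpos'],LO+1e-5,HI-1e-5)
    for k in range(n):
        P,r=fkt(q); best=None
        for i in range(nS):
            if i<nS*2//3: d=last[0]+rng.normal(size=3)*60; t=np.clip(last[1]+rng.normal()*.2,-.6,.6)
            else: d=rng.normal(size=3); d*=200; t=rng.uniform(-.6,.6)
            if np.linalg.norm(d)>200: d*=200/np.linalg.norm(d)
            q2,f2=ik(P+d,r*R.from_euler('z',t),q,1330); P2,r2=fkt(q2)
            if not okp(q2,P2,r2): continue
            g=tilt(r2)
            if best is None or g<best[0]: best=(g,d,t,q2,P2,r2)
        g,d,t,q2,P2,r2=best; z=r2.as_matrix()[:,2]
        print(k,'tilt',round(g,3),'az',np.arctan2(z[1],z[0]).round(2),'tool cm',(r.inv().apply(d)/10).round(1),'t',round(t,2),'q',q2.round(2),'P',P2.round(),flush=True)
        q=q2; last=(d,t)
if __name__=='__main__':
    a=sys.argv; step(int(a[1]),int(a[2]),0,(np.array(eval(a[3]),float),float(a[4])))
E
timeout 400 python3 g2.py 5 80 "[-30,98,-170]" 0.4
```

```text
27.2833 [479.1 136.5 315. ] [-2.5089  0.1288 -1.5175] q [ 0.3083 -0.2368  2.2328 -0.1012  0.5055  1.9403] z [ 0.5849  0.1349 -0.7998] F [ 0.5 -0.4 -1.2] tilt 0.6439 az 0.2267
0 tilt 0.625 az 0.28 tool cm [-12.9  11.9   9.6] t 0.6 q [ 0.5  -0.06  2.3  -0.43  0.32  3.02] P [470. 208. 231.]
1 tilt 0.596 az 0.36 tool cm [-8.2 18.2 -1. ] t -0.05 q [ 0.66 -0.1   2.23 -0.38  0.46  3.02] P [442. 270. 262.]
2 tilt 0.564 az 0.42 tool cm [-6.8 18.1  5.1] t -0.25 q [ 0.85  0.03  2.15 -0.49  0.5   3.02] P [425. 368. 244.]
3 tilt 0.525 az 0.52 tool cm [-8.7 18.  -0.1] t 0.07 q [ 0.92  0.03  2.08 -0.37  0.58  3.02] P [397. 414. 262.]
4 tilt 0.495 az 0.63 tool cm [-3.5 19.4 -3.2] t 0.07 q [ 0.97 -0.06  2.11 -0.27  0.64  3.02] P [344. 408. 279.]
```

Request:
arm_command:
  plan:
    - {"translation":[-2.6,2.4,1.5],"twist":0.12,"gripper":0.2}
    - {"translation":[-5.2,4.8,3],"twist":0.24,"gripper":0.2}
    - {"translation":[-7.8,7.2,4.5],"twist":0.36,"gripper":0.2}
    - {"translation":[-10.4,9.6,6],"twist":0.48,"gripper":0.2}
    - {"translation":[-13,12,7.5],"twist":0.6,"gripper":0.2}

```text
clock: 27.7
eef_pos: [449.6, 207.4, 256.2]
tcp_rot: [-2.57, 0.298, -1.778]
contact_force: [-0.2, -0.4, -1.7]
opening: 0.435
```

```bash
python3 s.py; timeout 300 python3 g2.py 3 80 "[-100,120,-60]" 0.1
```

```text
27.7 [449.6 207.4 256.2] [-2.5703  0.2979 -1.7784] q [ 0.5708 -0.1377  2.3021 -0.5224  0.4211  2.8566] z [ 0.58    0.1301 -0.8041] F [-0.2 -0.4 -1.7] tilt 0.6366 az 0.2206
0 tilt 0.598 az 0.28 tool cm [-8.9 16.2  7.5] t -0.03 q [ 0.7  -0.01  2.25 -0.61  0.42  3.02] P [448. 276. 226.]
1 tilt 0.552 az 0.35 tool cm [-9.9 16.5  5.3] t -0.0 q [ 0.81  0.07  2.16 -0.54  0.47  3.02] P [443. 349. 220.]
2 tilt 0.512 az 0.45 tool cm [-4.5 19.4 -1.4] t 0.1 q [ 0.87 -0.03  2.21 -0.41  0.52  3.02] P [382. 344. 232.]
```

Request:
arm_command:
  plan:
    - {"translation":[-2,4,1],"twist":0,"gripper":0.2}
    - {"translation":[-4,7,2],"twist":0,"gripper":0.2}
    - {"translation":[-6,10,3.5],"twist":0,"gripper":0.2}
    - {"translation":[-7.5,13,5],"twist":0,"gripper":0.2}
    - {"translation":[-9,16,6.5],"twist":0,"gripper":0.2}

```text
clock: 28.12
eef_pos: [429.8, 274.1, 223.4]
tcp_rot: [-2.633, 0.303, -1.757]
contact_force: [0.4, -0.4, 0.0]
opening: 0.431
```

```bash
python3 s.py; timeout 300 python3 g2.py 2 80 "[-100,120,-30]" 0.1
```

```text
28.1167 [429.8 274.1 223.4] [-2.6333  0.3033 -1.7566] q [ 0.7117 -0.0366  2.2768 -0.5711  0.4146  3.0175] z [ 0.5265  0.1665 -0.8337] F [ 0.4 -0.4  0. ] tilt 0.585 az 0.3063
0 tilt 0.544 az 0.4 tool cm [-7.3 18.4  3. ] t 0.06 q [ 0.78 -0.04  2.27 -0.47  0.45  3.02] P [401. 303. 220.]
1 tilt 0.507 az 0.47 tool cm [-8.6 17.9  2.4] t -0.12 q [ 0.95  0.02  2.18 -0.46  0.53  3.02] P [369. 383. 225.]
```

The tilt is shrinking as the model predicted. Continuing.

Request:
arm_command:
  plan:
    - {"translation":[-2,4,0.6],"twist":0,"gripper":0.2}
    - {"translation":[-4,8,1.2],"twist":0.02,"gripper":0.2}
    - {"translation":[-5,12,2],"twist":0.04,"gripper":0.2}
    - {"translation":[-6,15,2.5],"twist":0.06,"gripper":0.2}
    - {"translation":[-7,18,3],"twist":0.06,"gripper":0.2}

```text
clock: 28.53
eef_pos: [396.9, 309.9, 211.9]
tcp_rot: [-2.72, 0.338, -1.79]
contact_force: [0.1, 0.4, -2.2]
opening: 0.435
```

Request:
arm_command:
  plan:
    - {"translation":[-2,4,0.5],"twist":0,"gripper":0.2}
    - {"translation":[-4,8,1],"twist":0,"gripper":0.2}
    - {"translation":[-5.5,12,1.5],"twist":0,"gripper":0.2}
    - {"translation":[-7,15,2],"twist":0,"gripper":0.2}
    - {"translation":[-8.5,18,2.4],"twist":0,"gripper":0.2}

```text
clock: 28.95
eef_pos: [362.4, 366.8, 205.8]
tcp_rot: [-2.787, 0.342, -1.763]
contact_force: [0.1, 0.2, -1.6]
opening: 0.437
```

```bash
python3 s.py; timeout 300 python3 g2.py 3 80 "[-160,100,-30]" 0.05
```

```text
28.95 [362.4 366.8 205.8] [-2.7869  0.3422 -1.7633] q [ 0.8964  0.0203  2.2222 -0.3697  0.4646  3.0168] z [ 0.4011  0.2424 -0.8834] F [ 0.1  0.2 -1.6] tilt 0.4878 az 0.5437
0 tilt 0.457 az 0.67 tool cm [-7.3 18.6 -0.1] t 0.07 q [ 0.97  0.01  2.18 -0.26  0.53  3.02] P [333. 404. 220.]
1 tilt 0.433 az 0.77 tool cm [-3.  19.5 -3.2] t -0.09 q [ 1.11 -0.05  2.17 -0.24  0.63  3.02] P [264. 426. 244.]
2 tilt 0.409 az 0.91 tool cm [-1.9 19.9  0.8] t 0.02 q [ 1.16 -0.06  2.21 -0.18  0.6   3.02] P [221. 426. 226.]
```

Request:
arm_command:
  plan:
    - {"translation":[-2,4,0],"twist":0,"gripper":0.2}
    - {"translation":[-4,8,0],"twist":0.02,"gripper":0.2}
    - {"translation":[-5,12,-0.2],"twist":0.04,"gripper":0.2}
    - {"translation":[-6,15,-0.4],"twist":0.06,"gripper":0.2}
    - {"translation":[-7,18.5,-0.5],"twist":0.06,"gripper":0.2}

```text
clock: 29.37
eef_pos: [320.2, 409.5, 211.3]
tcp_rot: [-2.878, 0.368, -1.794]
contact_force: [-0.4, -0.8, -0.5]
opening: 0.435
```

Request:
arm_command:
  plan:
    - {"translation":[-1,4,-0.5],"twist":0,"gripper":0.2}
    - {"translation":[-2,8,-1],"twist":0,"gripper":0.2}
    - {"translation":[-2.5,12,-2],"twist":0,"gripper":0.2}
    - {"translation":[-3,16,-2.5],"twist":0,"gripper":0.2}
    - {"translation":[-3,19.5,-3.2],"twist":0,"gripper":0.2}

```text
clock: 29.78
eef_pos: [257.3, 432.7, 223.9]
tcp_rot: [-2.942, 0.373, -1.764]
contact_force: [-0.2, 0.3, -1.2]
opening: 0.436
```

```bash
python3 s.py; timeout 300 python3 g2.py 3 80 "[-160,60,0]" 0.0
python3 - <<'E'
from ik import *
s,e,M=st(); z=M[:,2]; az=np.arctan2(z[1],z[0])
# tool x horizontal & perp to tilt plane, both signs
for sg in (1,-1):
    x=sg*np.array([-np.sin(az),np.cos(az),0]); y=np.cross(z,x); r=R.from_matrix(np.c_[x,y,z]); 
    tw=np.arctan2(M[:,1]@x,M[:,0]@x); print('twist',tw)
    q=s['qpos'].copy(); q[5]+=tw
    for tgt in ([400,300,250],[430,300,170],[430,300,130],[450,315,130],[455,322,100]):
        q,f=ik(np.array(tgt,float),r,q,free=True); print(tgt,q.round(2),((q>LO)&(q<HI)).all())
E
```

```text
29.7833 [257.3 432.7 223.9] [-2.9417  0.3732 -1.7637] q [ 1.0926 -0.0189  2.1844 -0.1673  0.5706  3.0165] z [ 0.2634  0.3127 -0.9126] F [-0.2  0.3 -1.2] tilt 0.4211 az 0.8708
0 tilt 0.407 az 1.02 tool cm [-0.7 19.9 -1.3] t 0.02 q [ 1.15 -0.07  2.24 -0.1   0.57  3.02] P [208. 423. 219.]
1 tilt 0.394 az 1.13 tool cm [ 0.8 19.8 -3. ] t -0.13 q [ 1.31 -0.15  2.26 -0.11  0.64  3.02] P [136. 417. 233.]
2 tilt 0.379 az 1.22 tool cm [ 3.6 19.6 -1.2] t -0.27 q [ 1.55 -0.22  2.33 -0.19  0.68  3.02] P [ 50. 390. 225.]
twist 2.0400584473337546
[400, 300, 250] [ 0.56 -0.06  2.16  0.21  0.65  4.26] False
[430, 300, 170] [0.52 0.11 2.2  0.33 0.46 4.09] False
[430, 300, 130] [0.52 0.19 2.23 0.42 0.35 3.99] False
[450, 315, 130] [0.52 0.22 2.18 0.4  0.37 4.02] False
[455, 322, 100] [0.53 0.29 2.18 0.48 0.3  3.94] False
twist -1.1015342062560387
[400, 300, 250] [ 0.56 -0.06  2.16  0.21  0.65  1.12] True
[430, 300, 170] [0.52 0.11 2.2  0.33 0.46 0.95] True
[430, 300, 130] [0.52 0.19 2.23 0.42 0.35 0.85] True
[450, 315, 130] [0.52 0.22 2.18 0.4  0.37 0.88] True
[455, 322, 100] [0.53 0.29 2.18 0.48 0.3  0.8 ] True
```

Tilt is down to 0.42 toward azimuth 0.87, and the stand is reachable within limits. The rest of the angle I'll take out by letting the key pivot in the pads inside the well. Moving above the stand with the jaw axis level.

```bash
python3 - <<'E'
from h import *
print(goto([434,298,195]).round(2))
E
```

```text
[ 10.21 -19.71   3.08]
```

Request:
arm_command:
  plan:
    - {"translation":[1.4,-2.6,0.4],"twist":-0.12,"gripper":0.2}
    - {"translation":[2.8,-5.2,0.8],"twist":-0.24,"gripper":0.2}
    - {"translation":[4.2,-7.8,1.2],"twist":-0.36,"gripper":0.2}
    - {"translation":[5.6,-10.4,1.6],"twist":-0.48,"gripper":0.2}
    - {"translation":[6.8,-13,2],"twist":-0.6,"gripper":0.2}

```text
clock: 30.2
eef_pos: [352.7, 358.3, 207.9]
tcp_rot: [-2.814, 0.266, -1.357]
contact_force: [0.3, 1.7, -1.2]
opening: 0.438
```

```bash
python3 s.py; cat > tw.py <<'E'
from h import *
def lev():
    s,e,M=st(); z=M[:,2]; az=np.arctan2(z[1],z[0]); x=-np.array([-np.sin(az),np.cos(az),0]); return np.arctan2(M[:,1]@x,M[:,0]@x)
if __name__=='__main__': print('twist to level',lev())
E
python3 tw.py; python3 - <<'E'
from h import *
print(goto([434,298,195]).round(2))
E
```

```text
30.2 [352.7 358.3 207.9] [-2.8139  0.2656 -1.3573] q [0.7595 0.0027 2.2052 0.0913 0.5189 2.0912] z [ 0.2619  0.311  -0.9136] F [ 0.3  1.7 -1.2] tilt 0.4188 az 0.8709
twist to level -0.7015925346592623
[ 7.69 -6.55  1.43]
```

Request:
arm_command:
  plan:
    - {"translation":[1.9,-1.7,0.4],"twist":-0.12,"gripper":0.2}
    - {"translation":[3.8,-3.4,0.8],"twist":-0.24,"gripper":0.2}
    - {"translation":[5.7,-5,1.2],"twist":-0.36,"gripper":0.2}
    - {"translation":[7.7,-6.5,1.4],"twist":-0.48,"gripper":0.2}
    - {"translation":[7.7,-6.5,1.4],"twist":-0.6,"gripper":0.2}

```text
clock: 30.62
eef_pos: [435.4, 295.7, 195.1]
tcp_rot: [-2.732, 0.088, -0.903]
contact_force: [-0.4, -0.0, -1.8]
opening: 0.432
```

Request:
arm_command:
  plan:
    - {"translation":[0,0,0],"twist":-0.1,"gripper":0.2}
    - {"translation":[0,0,0],"twist":-0.12,"gripper":0.2}
    - {"translation":[0,0,0],"twist":-0.12,"gripper":0.2}
    - {"translation":[0,0,0],"twist":-0.12,"gripper":0.2}
    - {"translation":[0,0,0],"twist":-0.12,"gripper":0.2}

```text
clock: 31.03
eef_pos: [435.0, 295.9, 195.2]
tcp_rot: [-2.725, 0.04, -0.794]
contact_force: [0.3, 0.2, -1.7]
opening: 0.435
```

```bash
python3 s.py; python3 tw.py; python3 - <<'E'
from h import *
import pickle
s,e,M=st(); m,im=shot('wrist','w22.png'); pickle.dump((m,e,M),open('m22.pkl','wb'))
print('tip pred',(e+82*M[:,2]).round(1), goto([434,298,195]).round(2))
m2,im2=shot('scene','e2.png'); cv2.imwrite('pics/c22.png',cv2.resize(im2[180:310,440:560],(554,600),interpolation=cv2.INTER_CUBIC))
m3,im3=shot('side','d5.png'); cv2.imwrite('pics/c23.png',cv2.resize(im3[110:240,190:310],(554,600),interpolation=cv2.INTER_CUBIC))
E
```

```text
31.0333 [435.  295.9 195.2] [-2.7249  0.0402 -0.794 ] q [0.4991 0.0739 2.1653 0.2946 0.5279 1.0746] z [ 0.2629  0.3099 -0.9137] F [ 0.3  0.2 -1.7] tilt 0.4186 az 0.8672
twist to level -0.09897635693489838
tip pred [456.6 321.3 120.3] [-0.21 -0.05  0.05]
```

View pics/w22.png

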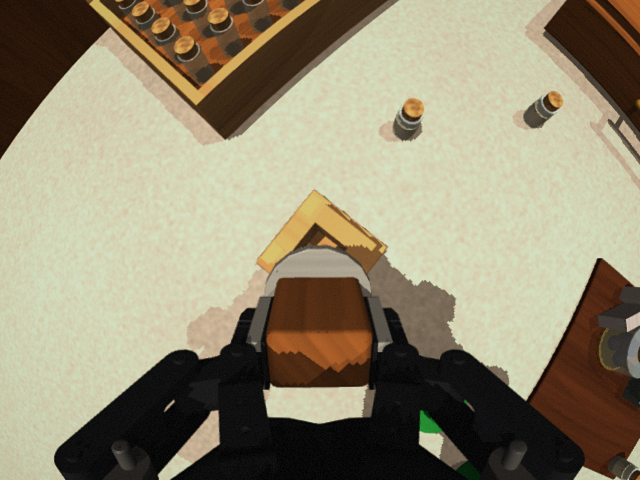

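View pics/c22.png

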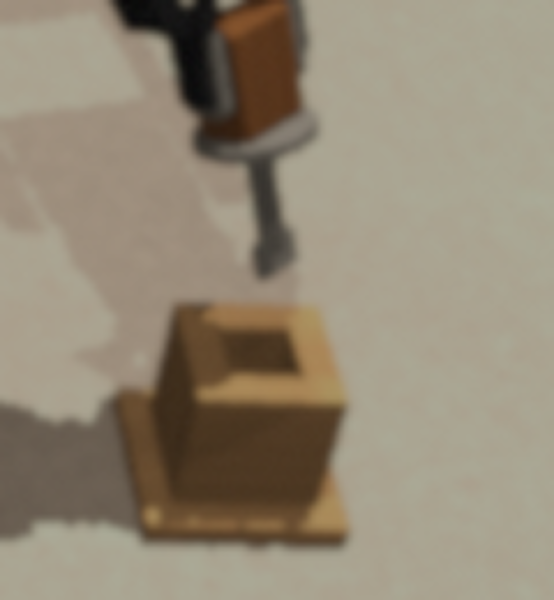

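View pics/c23.png

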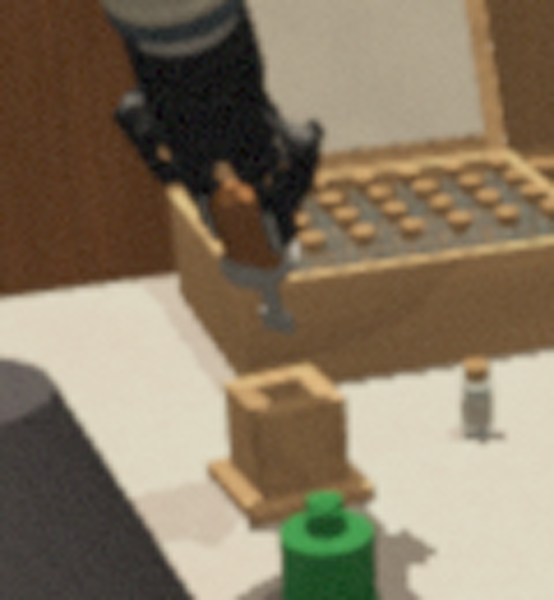

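```bash
python3 - <<'E'
from h import *
m=camera_model('scene'); f=554/120
c=lambda x,y:[440+x/f,180+y/f]
print(proj(m,[[456.6,321.3,120.3]],False), c(275,272))
print('tip at z120',onz(m,[c(275,272)],120.3,False).round(1))
print('stand top corners',onz(m,[c(180,304),c(322,306),c(345,404),c(198,402)],75,False).round(1))
print('mean',onz(m,[c(180,304),c(322,306),c(345,404),c(198,402)],75,False).mean(0).round(1))
w=onz(m,[c(228,330),c(292,330),c(300,372)],75,False).round(1); print('well',w)
d=camera_model('side'); g=554/120
k=lambda x,y:[190+x/g,110+y/g]
print('side tip',proj(d,[[456.6,321.3,120.3]],False),k(282,328))
S=onz(d,[k(228,383),k(305,364),k(345,393),k(265,415)],75,False); print('side stand top',S.round(1),S.mean(0).round(1))
E
```

```text
[[500.40810647 239.61570629]] [499.5667870036101, 238.91696750902528]
tip at z120 [[454.7 319.9 120.3]]
stand top corners [[427.3 290.3  75. ]
 [419.5 352.9  75. ]
 [483.5 355.9  75. ]
 [491.3 293.6  75. ]]
mean [455.4 323.2  75. ]
well [[442.  310.1  75. ]
 [437.9 338.1  75. ]
 [465.5 338.8  75. ]]
side tip [[250.63575851 180.75530414]] [251.08303249097474, 181.04693140794222]
side stand top [[423.7 344.   75. ]
 [481.6 354.7  75. ]
 [492.5 298.4  75. ]
 [432.8 285.3  75. ]] [457.7 320.6  75. ]
```

```bash
python3 - <<'E'
from h import *
s,e,M=st()
for d in ([1,3,-35],[1.5,3.5,-65]): print((M.T@np.array(d)/10).round(2))
E
```

```text
[-0.    1.16  3.32]
[0.11 2.31 6.09]
```

Request:
arm_command:
  plan:
    - {"translation":[0,0.6,1.8],"twist":-0.05,"gripper":0.2}
    - {"translation":[0,1.2,3.3],"twist":-0.1,"gripper":0.2}
    - {"translation":[0.05,1.6,4.4],"twist":-0.1,"gripper":0.2}
    - {"translation":[0.1,2,5.3],"twist":-0.1,"gripper":0.2}
    - {"translation":[0.1,2.3,6.1],"twist":-0.1,"gripper":0.2}
  squeeze: 40

```text
clock: 31.6
eef_pos: [436.2, 299.9, 129.3]
tcp_rot: [-2.724, -0.001, -0.701]
contact_force: [0.8, 0.3, -1.7]
opening: 0.438
```

```bash
python3 s.py; python3 tw.py; python3 - <<'E'
from h import *
s,e,M=st(); z=M[:,2]; C=np.array([456,323]); u=z[:2]/np.hypot(*z[:2]); v=np.array([-u[1],u[0]])
T=e+82*z; G=e-19*z
print('tip',T.round(1),'off u,v',(u@(T[:2]-C)).round(1),(v@(T[:2]-C)).round(1),'G',G.round(1),'off',(u@(G[:2]-C)).round(1),(v@(G[:2]-C)).round(1))
m,im=shot('scene','e3.png'); cv2.imwrite('pics/c24.png',cv2.resize(im[180:310,440:560],(554,600),interpolation=cv2.INTER_CUBIC))
E
```

```text
31.6 [436.2 299.9 129.3] [-2.7235e+00 -5.0000e-04 -7.0140e-01] q [0.5061 0.1989 2.2164 0.4189 0.3614 0.8417] z [ 0.2624  0.3098 -0.9139] F [ 0.8  0.3 -1.7] tilt 0.4181 az 0.8682
twist to level 0.0012740817922455023
tip [457.7 325.3  54.3] off u,v 2.8 0.2 G [431.2 294.  146.7] off -38.2 0.2
```

View pics/c24.png

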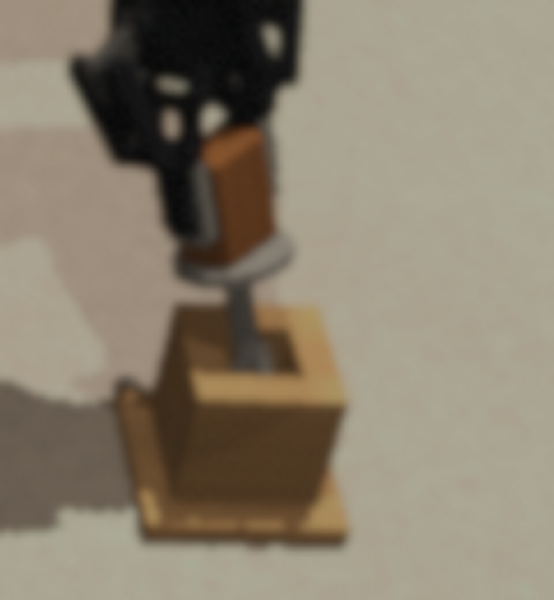

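```bash
python3 - <<'E'
from h import *
s,e,M=st(); z=M[:,2]; u=np.r_[z[:2]/np.hypot(*z[:2]),0]
for du,dz in ((6,0),(17,4),(27,6.5),(37,8),(43,8)): print(du,dz,(M.T@(u*du+np.array([0,0,dz]))/10).round(2))
E
```

```text
6 0 [-0.   -0.55  0.24]
17 4 [-0.   -1.72  0.32]
27 6.5 [-0.   -2.73  0.5 ]
37 8 [-0.   -3.71  0.77]
43 8 [-0.   -4.26  1.01]
```

The blade is inside the well with no contact. Next, with a light grip, I'll swing the handle upright about the blade resting on the far side of the well.

Request:
arm_command:
  plan:
    - {"translation":[0,-0.5,0.2],"twist":0,"gripper":0.2}
    - {"translation":[0,-0.9,0.3],"twist":0,"gripper":0.2}
    - {"translation":[0,-1.3,0.3],"twist":0,"gripper":0.2}
    - {"translation":[0,-1.7,0.3],"twist":0,"gripper":0.2}
    - {"translation":[0,-2,0.35],"twist":0,"gripper":0.2}
  squeeze: 20

```text
clock: 32.07
eef_pos: [447.1, 314.2, 132.6]
tcp_rot: [-2.728, 0.001, -0.7]
contact_force: [-6.0, -6.7, 1.7]
opening: 0.431
```

```bash
python3 s.py; python3 - <<'E'
from h import *
m,im=shot('scene','e4.png'); cv2.imwrite('pics/c25.png',cv2.resize(im[180:310,440:560],(554,600),interpolation=cv2.INTER_CUBIC))
m,im=shot('wrist','w23.png')
s,e,M=st(); z=M[:,2]; C=np.array([456,323]); u=z[:2]/np.hypot(*z[:2]); v=np.array([-u[1],u[0]]);G=e-19*z; print('G',G.round(1),(u@(G[:2]-C)).round(1),(v@(G[:2]-C)).round(1),s['wrist_torque'])
E
```

```text
32.0667 [447.1 314.2 132.6] [-2.7281e+00  1.3000e-03 -7.0030e-01] q [0.5233 0.2165 2.1781 0.3797 0.381  0.8965] z [ 0.258   0.308  -0.9157] F [-6.  -6.7  1.7] tilt 0.4134 az 0.8734
G [442.4 308.5 150.1] -19.9 1.1 [-1.39050888  0.97606785 -0.0651728 ]
```

View pics/c25.png

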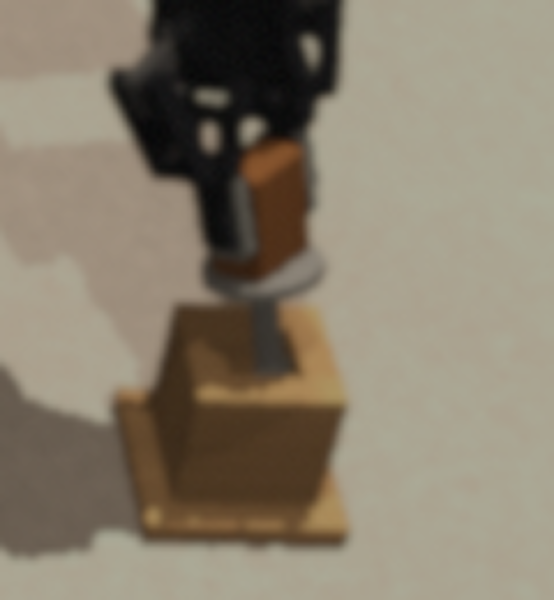

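View pics/w23.png

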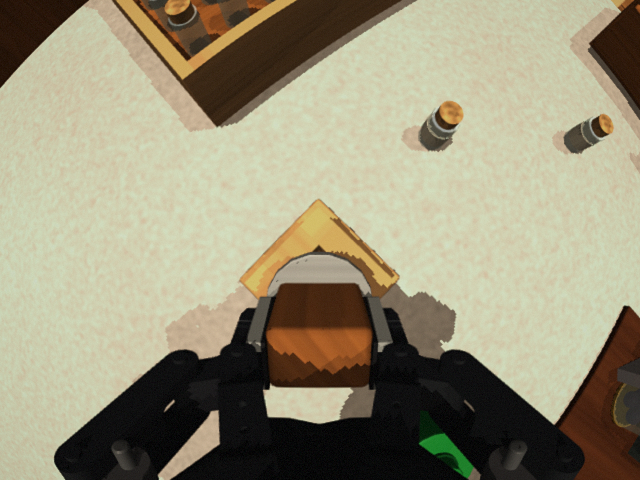

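The key is swinging up, with 9 N of side contact. Continuing.

Request:
arm_command:
  plan:
    - {"translation":[0,-0.5,0],"twist":0,"gripper":0.2}
    - {"translation":[0,-1,0.05],"twist":0,"gripper":0.2}
    - {"translation":[0,-1.5,0.2],"twist":0,"gripper":0.2}
    - {"translation":[0,-2,0.4],"twist":0,"gripper":0.2}
    - {"translation":[0,-2.4,0.6],"twist":0,"gripper":0.2}

```text
clock: 32.58
eef_pos: [462.6, 332.9, 137.2]
tcp_rot: [-2.729, 0.001, -0.7]
contact_force: [-3.6, -7.2, 4.0]
opening: 0.434
```

```bash
python3 s.py; python3 - <<'E'
from h import *
s,e,M=st(); z=M[:,2]; C=np.array([456,323]); u=z[:2]/np.hypot(*z[:2]); v=np.array([-u[1],u[0]]);G=e-19*z; print('G',G.round(1),(u@(G[:2]-C)).round(1),(v@(G[:2]-C)).round(1),s['wrist_torque'])
m,im=shot('scene','e5.png'); cv2.imwrite('pics/c26.png',cv2.resize(im[180:310,440:560],(554,600),interpolation=cv2.INTER_CUBIC))
m,im=shot('side','d6.png'); cv2.imwrite('pics/c27.png',cv2.resize(im[110:240,190:310],(554,600),interpolation=cv2.INTER_CUBIC))
E
```

```text
32.5833 [462.6 332.9 137.2] [-2.7291e+00  1.5000e-03 -6.9960e-01] q [0.5424 0.2397 2.1288 0.3409 0.4017 0.9528] z [ 0.2571  0.3076 -0.9161] F [-3.6 -7.2  4. ] tilt 0.4125 az 0.8745
G [457.8 327.  154.6] 4.2 1.2 [-1.56797487  0.89091974 -0.09793344]
```

View pics/c26.png

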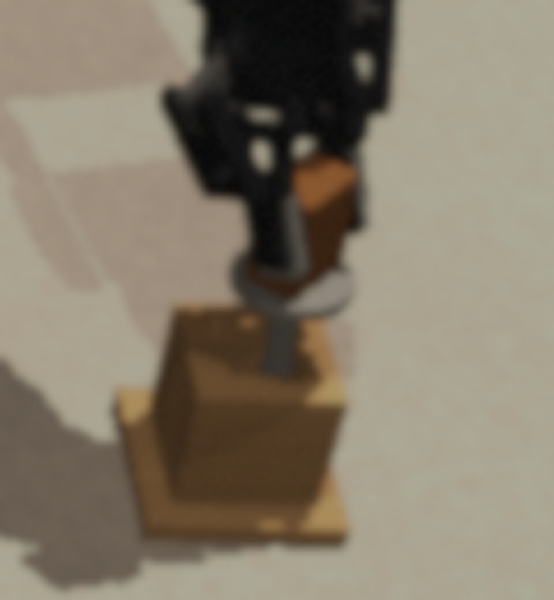

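View pics/c27.png

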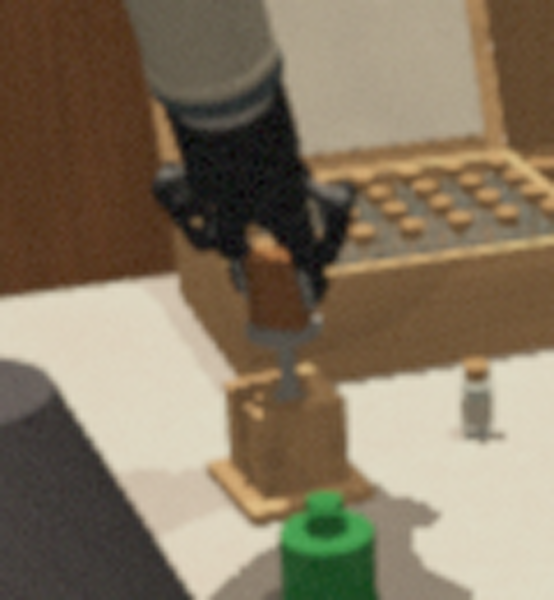

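The key is near upright with the shaft in the well. Easing off the wall and lowering.

```bash
python3 - <<'E'
from h import *
s,e,M=st(); z=M[:,2]; u=np.r_[z[:2]/np.hypot(*z[:2]),0]; v=np.array([-u[1],u[0],0])
for du,dz in ((-3,0),(-4,-12),(-4,-24),(-4,-34)): print(du,dz,(M.T@(u*du-v*1+np.array([0,0,dz]))/10).round(2))
E
```

```text
-3 0 [ 0.1   0.27 -0.12]
-4 -12 [0.1  0.85 0.94]
-4 -24 [0.1  1.33 2.04]
-4 -34 [0.11 1.73 2.95]
```

Request:
arm_command:
  plan:
    - {"translation":[0.1,0.3,-0.1],"twist":0,"gripper":0.2}
    - {"translation":[0.1,0.6,0.5],"twist":0,"gripper":0.2}
    - {"translation":[0.1,1,1.2],"twist":0,"gripper":0.2}
    - {"translation":[0.1,1.4,2.1],"twist":0,"gripper":0.2}
    - {"translation":[0.1,1.7,2.9],"twist":0,"gripper":0.2}

```text
clock: 33.1
eef_pos: [461.2, 329.4, 103.1]
tcp_rot: [-2.728, 0.001, -0.7]
contact_force: [0.5, -0.6, -2.3]
opening: 0.439
```

```bash
python3 s.py; python3 - <<'E'
from h import *
s,e,M=st(); z=M[:,2]; C=np.array([456,323]); u=z[:2]/np.hypot(*z[:2]); v=np.array([-u[1],u[0]]);G=e-19*z; print('G',G.round(1),(u@(G[:2]-C)).round(1),(v@(G[:2]-C)).round(1),s['wrist_torque'])
m,im=shot('scene','e6.png'); cv2.imwrite('pics/c28.png',cv2.resize(im[180:310,440:560],(554,600),interpolation=cv2.INTER_CUBIC))
m,im=shot('side','d7.png'); cv2.imwrite('pics/c29.png',cv2.resize(im[110:240,190:310],(554,600),interpolation=cv2.INTER_CUBIC))
U=np.r_[u,0];V=np.r_[v,0]
for dz in (-4,-8): print((M.T@np.array([0,0,dz])/10).round(2))
E
```

```text
33.1 [461.2 329.4 103.1] [-2.7285e+00  1.0000e-03 -6.9980e-01] q [0.5375 0.2994 2.1574 0.4336 0.3203 0.8499] z [ 0.2579  0.3077 -0.9159] F [ 0.5 -0.6 -2.3] tilt 0.4131 az 0.8732
G [456.3 323.6 120.5] 0.6 0.2 [-0.19537968  0.13134886 -0.01297593]
[0.   0.16 0.37]
[0.   0.32 0.73]
```

View pics/c28.png

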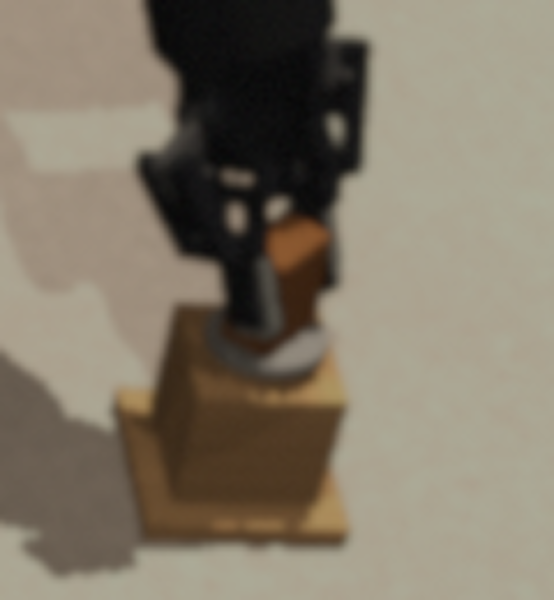

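View pics/c29.png

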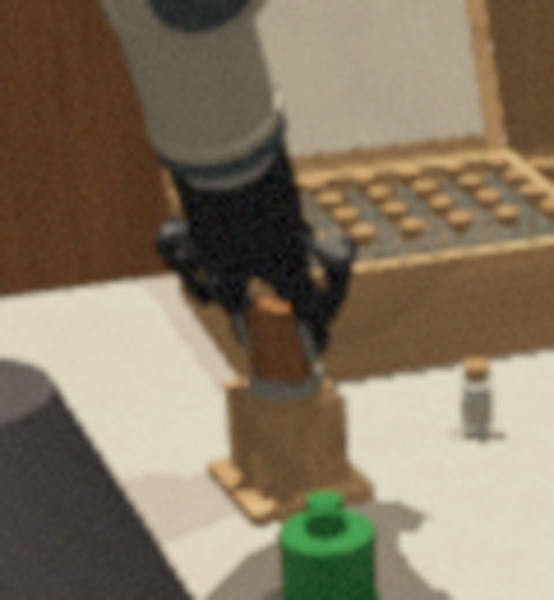

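Nearly seated. The final lowering will be gentle until the collar lands.

Request:
arm_command:
  plan:
    - {"translation":[0,0.08,0.15],"twist":0,"gripper":0.2}
    - {"translation":[0,0.15,0.3],"twist":0,"gripper":0.2}
    - {"translation":[0,0.22,0.45],"twist":0,"gripper":0.2}
    - {"translation":[0,0.28,0.6],"twist":0,"gripper":0.2}
    - {"translation":[0,0.3,0.68],"twist":0,"gripper":0.2}

```text
clock: 33.62
eef_pos: [461.6, 330.0, 96.7]
tcp_rot: [-2.727, 0.001, -0.7]
contact_force: [-7.8, -1.0, 21.1]
opening: 0.436
```

```bash
python3 s.py; python3 - <<'E'
from h import *
s,e,M=st(); z=M[:,2]; C=np.array([456,323]); u=z[:2]/np.hypot(*z[:2]); v=np.array([-u[1],u[0]]);G=e-19*z; print('G',G.round(1),(u@(G[:2]-C)).round(1),(v@(G[:2]-C)).round(1),s['wrist_torque'])
m,im=shot('scene','e7.png'); cv2.imwrite('pics/c30.png',cv2.resize(im[180:310,440:560],(554,600),interpolation=cv2.INTER_CUBIC))
E
```

```text
33.6167 [461.6 330.   96.7] [-2.7272e+00  1.4000e-03 -7.0000e-01] q [0.5378 0.3127 2.1604 0.4586 0.3048 0.8245] z [ 0.2584  0.3088 -0.9154] F [-7.8 -1.  21.1] tilt 0.4144 az 0.874
G [456.6 324.2 114.1] 1.3 0.2 [0.22270641 0.97909612 0.16640322]
```

View pics/c30.png

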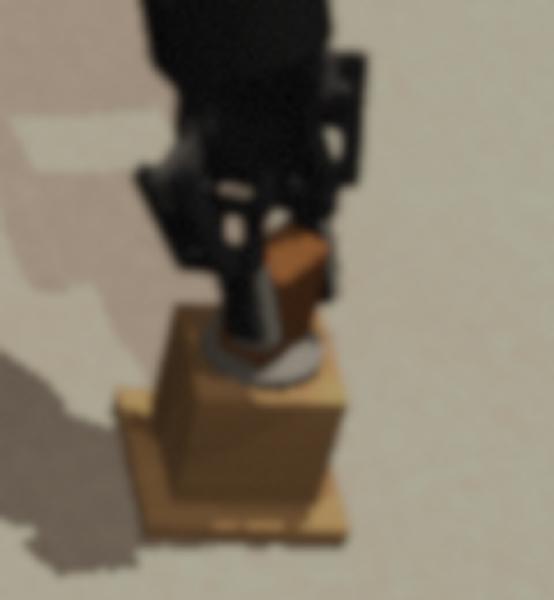

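The collar has landed at 21 N. Easing off and opening.

Request:
arm_command:
  plan:
    - {"translation":[0,-0.03,-0.1],"twist":0,"gripper":0.3}
    - {"translation":[0,-0.03,-0.1],"twist":0,"gripper":0.55}
    - {"translation":[0,-0.03,-0.1],"twist":0,"gripper":0.7}
    - {"translation":[0,-0.03,-0.1],"twist":0,"gripper":0.85}
    - {"translation":[0,-0.03,-0.1],"twist":0,"gripper":0.9}

```text
clock: 34.08
eef_pos: [461.5, 329.9, 97.6]
tcp_rot: [-2.727, 0.001, -0.7]
contact_force: [-0.1, -0.0, -0.8]
opening: 0.899
```

```bash
python3 s.py; python3 - <<'E'
from h import *
m,im=shot('wrist','w24.png')
E
```

```text
34.0833 [461.5 329.9  97.6] [-2.7273e+00  1.4000e-03 -7.0010e-01] q [0.5377 0.3108 2.1601 0.4554 0.3068 0.8279] z [ 0.2584  0.3087 -0.9154] F [-0.1 -0.  -0.8] tilt 0.4143 az 0.8739
```

View pics/w24.png

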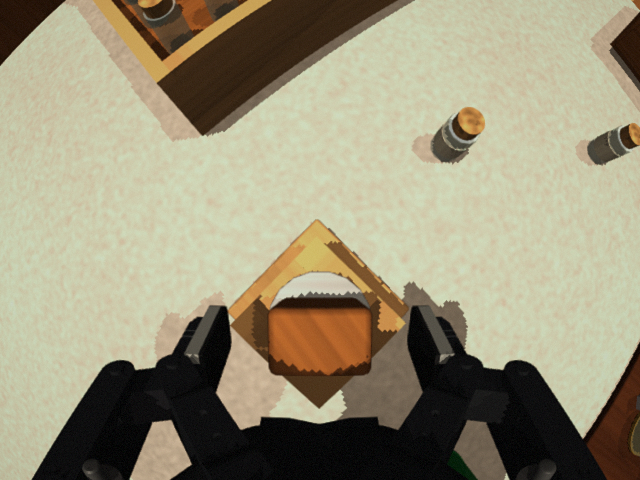

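Released. The key stands in the stand, clear of the open fingers. Retreating along the tool axis.

Request:
arm_command:
  plan:
    - {"translation":[0,0,-1.5],"twist":0,"gripper":1}
    - {"translation":[0,0,-4],"twist":0,"gripper":1}
    - {"translation":[0,0,-7],"twist":0,"gripper":1}
    - {"translation":[0,0,-10],"twist":0,"gripper":1}
    - {"translation":[0,0,-13],"twist":0,"gripper":1}

```text
clock: 34.55
eef_pos: [427.2, 289.1, 217.2]
tcp_rot: [-2.729, 0.001, -0.7]
contact_force: [0.1, 1.2, 0.2]
opening: 0.998
```

```bash
python3 s.py; python3 - <<'E'
from h import *
m,im=shot('scene','e8.png'); cv2.imwrite('pics/c31.png',cv2.resize(im[200:310,450:550],(545,600),interpolation=cv2.INTER_CUBIC)); cv2.imwrite('pics/c32.png',cv2.resize(im[215:365,240:440],(800,600),interpolation=cv2.INTER_CUBIC))
m,im=shot('side','d8.png')
E
```

```text
34.55 [427.2 289.1 217.2] [-2.7285e+00  1.5000e-03 -7.0020e-01] q [0.4926 0.0238 2.1562 0.2709 0.5923 0.996 ] z [ 0.2576  0.3078 -0.9159] F [0.1 1.2 0.2] tilt 0.4131 az 0.874
```

View pics/c31.png

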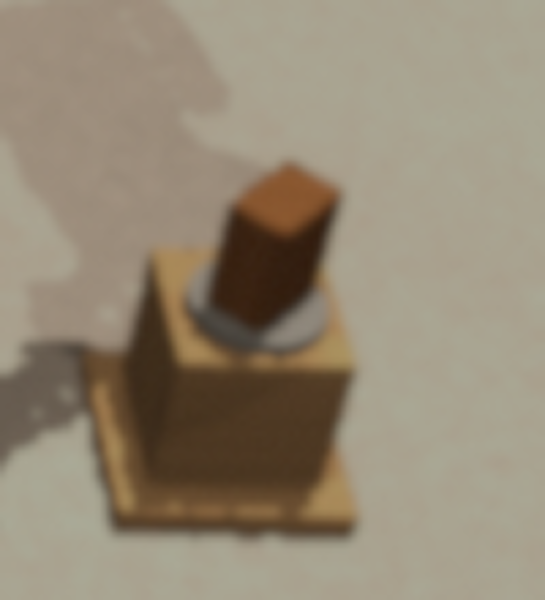

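View pics/c32.png

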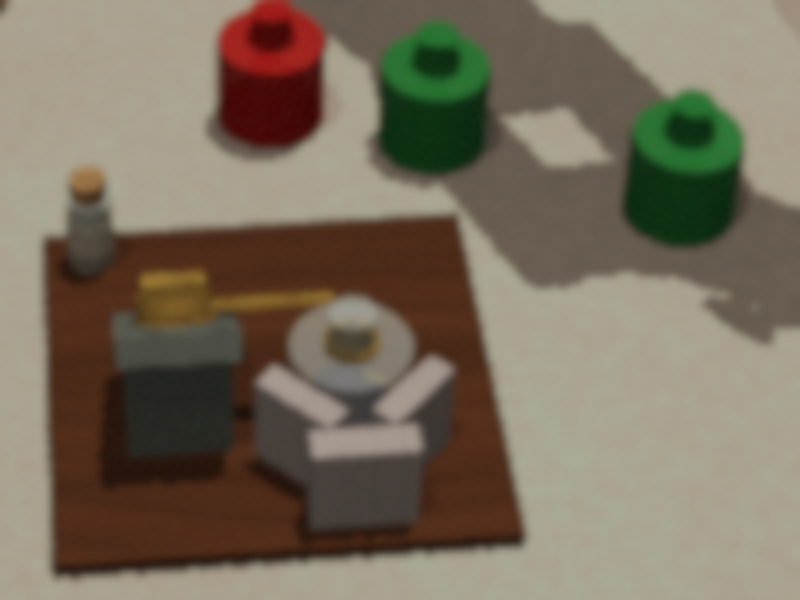

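View pics/d8.png

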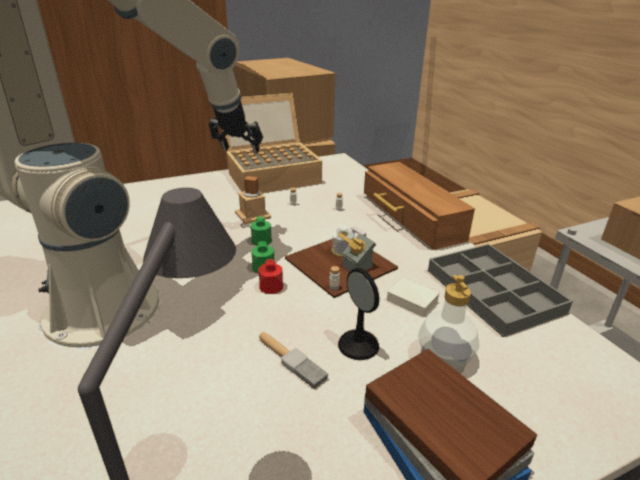

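```bash
python3 - <<'E'
from h import *
m=camera_model('scene'); k=lambda x,y:[450+x/5.45,200+y/5.45]; b=lambda x,y:[240+x/4,215+y/4]
H=onz(m,[k(290,162),k(339,193),k(290,239),k(237,206)],131,False); print('handle top',H.round(1),H.mean(0).round(1))
print('collar top centre',onz(m,[k(258,300)],81,False).round(1))
from lf import mt,Rz
T=onz(m,[b(352,310)],87,False); print('stopper top mount',((T-[*mt,0])@Rz).round(1)); B=onz(m,[b(351,345)],65,False); print('body top',((B-[*mt,0])@Rz).round(1))
print(goto([500,80,330]).round(1))
E
```

```text
handle top [[438.2 326.2 131. ]
 [453.5 341.9 131. ]
 [481.9 322.  131. ]
 [466.2 305.  131. ]] [459.9 323.8 131. ]
collar top centre [[457.8 323.3  81. ]]
stopper top mount [[32.1 35.  87. ]]
body top [[33.3 35.  65. ]]
[ 19.    6.  -14.6]
```

Request:
arm_command:
  plan:
    - {"translation":[3,1,-2.4],"twist":0,"gripper":1}
    - {"translation":[6,2,-4.8],"twist":0,"gripper":1}
    - {"translation":[9,3,-7.2],"twist":0,"gripper":1}
    - {"translation":[12,4,-9.6],"twist":0,"gripper":1}
    - {"translation":[15,5,-12],"twist":0,"gripper":1}

```text
clock: 35.07
eef_pos: [482.7, 119.6, 310.4]
tcp_rot: [-2.721, -0.001, -0.7]
contact_force: [1.2, 1.2, 0.6]
opening: 0.999
```

Request:
arm_command:
  plan:
    - {"translation":[3,1,-1],"twist":0,"gripper":1}
    - {"translation":[6,2,-2],"twist":0,"gripper":1}
    - {"translation":[8,3,-2],"twist":0,"gripper":1}
    - {"translation":[8,3,-2],"twist":0,"gripper":1}
    - {"translation":[8,3,-2],"twist":0,"gripper":1}

```text
clock: 35.48
eef_pos: [521.3, 39.9, 315.2]
tcp_rot: [-2.722, 0.001, -0.702]
contact_force: [-1.3, 0.7, -0.0]
opening: 0.998
```

```bash
python3 s.py; python3 - <<'E'
from h import *
import pickle
m,im=shot('wrist','w25.png'); pickle.dump(m,open('m25.pkl','wb'))
E
```

```text
35.4833 [521.3  39.9 315.2] [-2.7222e+00  1.1000e-03 -7.0230e-01] q [-0.1573 -0.005   1.9472  0.423   1.0151  0.3531] z [ 0.2623  0.3115 -0.9133] F [-1.3  0.7 -0. ] tilt 0.4194 az 0.8708
```

View pics/w25.png

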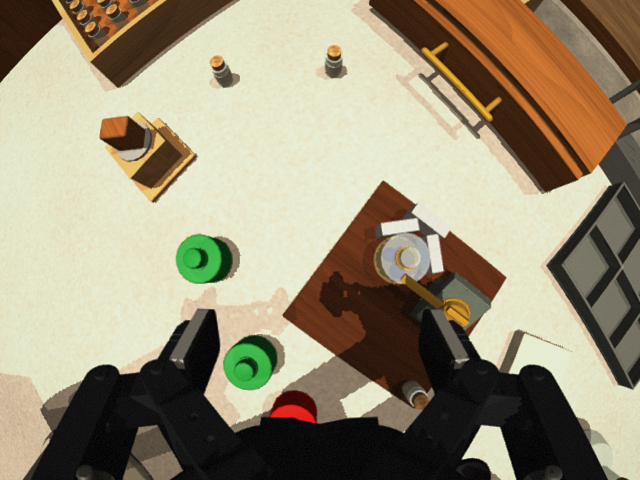

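```bash
python3 - <<'E'
import cv2
w=cv2.imread('pics/w25.png')
cv2.imwrite('pics/c33.png',cv2.resize(w[195:335,360:500],(600,600),interpolation=cv2.INTER_CUBIC))
cv2.imwrite('pics/c34.png',cv2.resize(w[100:210,85:205],(655,600),interpolation=cv2.INTER_CUBIC))
E
```

```text
(no output)
```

View pics/c33.png

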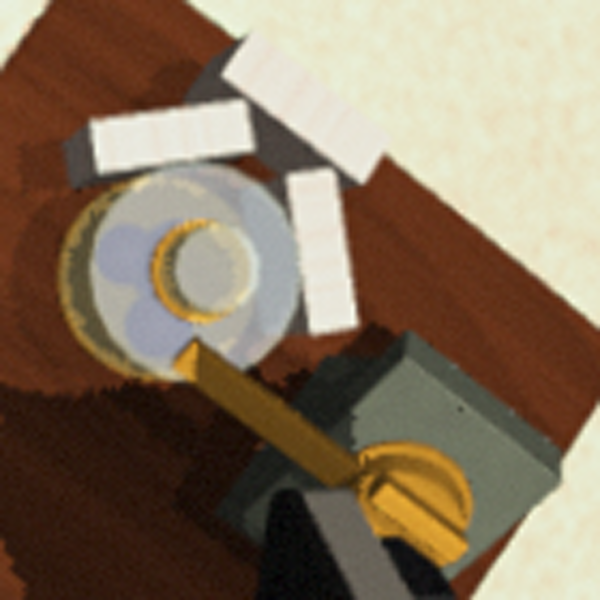

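View pics/c34.png

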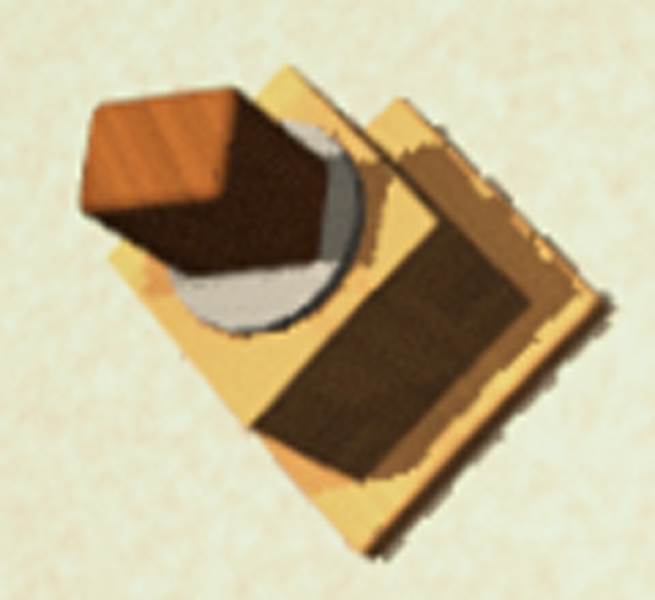

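```bash
python3 - <<'E'
from lf import *
import pickle
m=pickle.load(open('m25.pkl','rb'))
f=600/140;c=lambda x,y:[360+x/f,195+y/f]
def P(x,y,z): return onz(m,[c(x,y)],z,True)[0]
J=[P(214,272,87),P(196,272,65)]
for n,a,b in (('left',P(97,175,60),P(257,152,60)),('right',P(287,176,60),P(309,334,60))):
    d=(b-a)[:2]; L_=np.linalg.norm(d); d/=L_
    print(n,'len',L_.round(1),'yaw-mount',(np.arctan2(d[1],d[0])-yw).round(3),[abs(d[0]*(j-a)[1]-d[1]*(j-a)[0]).round(1) for j in J])
for j in J: print('jar in mount',((j-[*mt,0])@Rz).round(1))
C=onz(m,[[383,181],[283,315],[506,277]],10,True); D=(C-[*mt,0])@Rz; print('plate corners mount',D.round(1))
k=lambda x,y:[85+x/5.458,100+y/5.4545]
def Q(x,y,z): return onz(m,[k(x,y)],z,True)[0]
H=np.array([Q(98,103,131),Q(240,88,131),Q(218,200,131),Q(82,212,131)]); print('handle top ctr',H.mean(0).round(1))
A=np.array([Q(325,163,81),Q(318,262,81),Q(192,275,81)]); print('handle bottom corners',A.round(1),'centre by diagonal',((A[0]+A[2])/2).round(1))
S=np.array([Q(288,66,75),Q(440,220,75),Q(252,426,75),Q(110,258,75)]); print('stand top ctr',((S[0]+S[2])/2).round(1),((S[1]+S[3])/2).round(1))
E
```

```text
left len 45.2 yaw-mount -0.789 [np.float64(30.3), np.float64(29.6)]
right len 43.5 yaw-mount -2.371 [np.float64(31.2), np.float64(30.6)]
jar in mount [31.6 35.4 87. ]
jar in mount [32.6 35.4 65. ]
plate corners mount [[ 106.4  109.    10. ]
 [-109.8  109.2   10. ]
 [ 107.4 -107.8   10. ]]
handle top ctr [458.1 321.9 131. ]
handle bottom corners [[478.2 323.4  81. ]
 [463.7 304.1  81. ]
 [437.6 325.7  81. ]] centre by diagonal [457.9 324.6  81. ]
stand top ctr [455.9 322.   75. ] [456.2 322.4  75. ]
```

```bash
python3 - <<'E'
from rig import job
print(job.sign_off())
E
```

```text
the job is handed in; nothing more can be done
None
```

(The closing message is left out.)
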